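# Shake the baking beads out of the dial shaker

### The arm

A 6-joint arm with a two-finger parallel gripper is mounted at the origin on the work surface. World frame = base frame: x ahead of the robot, y to its left, z up, the work surface at z = 0. Lengths are in m, angles in rad, forces in N, time in s.
With the tool pointing down it reaches from about 0.3 to 0.75 m from the base axis. Payload 8.5 kg.
Tool frame: the origin (TCP) lies at the very end of the fingers, on their centre line; the grasp point (between the pads) lies 19 mm behind it; z points along the fingers, y is the direction in which the jaws open and shut (so a half turn about z gives the same grasp; the last joint's range is limited). The gripper opens to 88 mm and grips with 3 to 60 N. Pads are 18 mm wide; open, the fingers measure 123 mm over their backs; the gripper's body (75 mm by 187 mm) begins 45 mm behind the grasp point.
Start: joints at [1.072, 0.381, 1.297, -0, 1.464, -0.215], TCP at [0.154, 0.528, 0.239] pointing down, gripper open.
Joint ranges: [-3.11, 3.11], [-0.89, 2.33], [0.22, 2.48], [-1.42, 4.56], [0.17, 2.85], [-2.88, 2.88]. Speed limits (rad/s): [2.39, 2.39, 3.14, 3.14, 3.14, 3.14].

### API

Orientations are given as a rotation vector (axis times angle).
In Python, from plant import r, optics gives the robot as it stands. The module is installed in compiled form; this text tells all that it offers.
- The arm moves only by the tool step_arm, never from a script. Its argument "moves" is a list of rows, each an object with "offset": the shift along the tool's x, y, z each as a share of 100 mm, from -1 to 1, a list of three; "rotation": the turn, a rotation vector about the tool's x, y, z each as a share of pi rad, from -1 to 1, a list of three; "hand": the gripper's target within -1 to 1 (fully open at 1, half-way at 0, shut at -1). In form: [{"offset": [tx, ty, tz], "rotation": [wx, wy, wz], "hand": hand}, ...]. A call has 1 to 20 rows; each row is the pose to reach, as a shift and turn from the pose commanded when the call began, along the tool's axes at that moment, turning the shorter way round; what a row does not reach only later rows make up. A row lasts 1/12 s, in which the tool goes at most 41.7 mm and 7.16 degrees, less where a joint would pass 70% of its speed; a pose out of reach is approached as far as the arm can. A call with a number of a shift or a turn outside -1 to 1 is refused whole. A call with a gripper value outside its range is refused whole. The fingers move at their own pace and stop on an object; "force" is the grip in N (left out, the last holds). Time passes only in rows, so rows that repeat a pose let the fingers close. It gives the time, the measured TCP pose, the force and the opening at its end, in the units of the state.
- r.observe(): the state, without advancing time (a new reading comes with each control period).
- optics.get_image(name): name is "scene" or "side" or "wrist"; returns the picture (400x640x3 uint8, blue, green, red); there is no depth.
- optics.get_calibration(name): a dict with "mtx" (3x3 intrinsics, pixels), "R" (3x3) and "t" (3): a world point X has camera coordinates R X + t. Camera axes: x right, y down, z forward; pixel columns grow to the right and rows downward; lengths in m; the calibration is good to about 2 mm. A picture is of the moment at which its call begins: read the wrist's pose just before it. get_calibration takes no time and is no camera call; for the wrist camera it gives the pose at the moment of the call.
- r.close_job(): hands the job in, once; it reports no verdict.
The state is a dict: "t": time; "joint_positions": joint angles; "qd": joint speeds; "joint_efforts": joint torques, N m; "eef_pos": TCP position; "tcp_rot": TCP orientation; "ft_force": force on the tool from outside, world axes, zero at the start; "moment": the same for the moment, N m; "opening": finger opening in m.
Only numpy, scipy, OpenCV 4.12 (cv2) and the standard library are available. Lean on these libraries where they do the work, as an engineer would, in place of code of your own. Each camera call takes 0.05 s, during which the arm holds its last target.

### The job

Clear the small glass jars out of the wooden cover's way by standing each of them upright on the white carousel while the cover still lies over the dish, then push the cover round its pivot pin until the white dish is fully uncovered and turn the red dial of the glass shaker right round to its largest opening. Lift the shaker out of its white rest, shake every bead into the dish, lay the shaker back in its rest as it was, and push the cover fully back over the dish to keep the beads clean. The jars stay on the carousel; do not disturb the cup, the saucepan lid or the spoon.

Things in the scene. Friction and masses are not known exactly. Their poses are not given: they have to be found in the camera images.
- station: fixed steel foot that carries the white dish and the chrome pivot pin; origin on the counter under the dish's centre. The pin's axis stands 110 mm along +y from the dish's centre. The jars start on its -x side, at x -150 to -56 mm, y +12 to +115 mm in this frame
- dish_in (a point): centre of the white dish's inner floor, 11 mm above the counter. Round dish: 124 mm outer and 116 mm inner diameter at the rim, floor 104 mm across outside, rim 42 mm above the counter; fixed
- pivot (a point): point on the pin's axis at the cover's mid height, 53 mm above the counter; the pin's ball head tops out at 79 mm
- cover_mid (a point): centre of the cover's round disc, at its mid height. The cover is a flat wooden paddle 14 mm thick (46 to 60 mm above the counter): a disc of 136 mm diameter centred 110 mm from the pin, with a 36 mm wide arm to the pin
- cover (a joint): angle of the cover about the pin, rad: 0 right over the dish (starts 0 to 0.12), stop at 1.7; dish clear from about 1.25. Grows clockwise seen from above: the disc moves from over the dish to the station's -x (robot) side. Friction 0.12 N m holds it where left; to open, push the disc's edge on the station's +x side, to shut push back
- carousel_top (a point): centre of the top face of the round white carousel plate, 230 mm diameter, 20 mm above the counter; it turns lightly about this upright axis. A guard rim, 222 mm inside and 8 mm high, runs round it. Four grey spots 50 mm from the centre mark where jars stand
- jar0: small empty glass jar with a brass neck ring and a thick heavy base, 50 mm diameter, 60 mm tall, about 110 g; 2 or 3 of the three are present (None if absent), starting upright on the counter in the path of the wooden cover; origin at the centre of its underside, z up along the jar
- jar1: small empty glass jar with a brass neck ring and a thick heavy base, 50 mm diameter, 60 mm tall, about 110 g; 2 or 3 of the three are present (None if absent), starting upright on the counter in the path of the wooden cover; origin at the centre of its underside, z up along the jar
- jar2: small empty glass jar with a brass neck ring and a thick heavy base, 50 mm diameter, 60 mm tall, about 110 g; 2 or 3 of the three are present (None if absent), starting upright on the counter in the path of the wooden cover; origin at the centre of its underside, z up along the jar
- shaker: loose square glass shaker, about 300 g, 60 x 60 mm across, 88 mm long, white lid and red dial at one end. Origin: middle of the glass body. At home its z is up, its flat 60 mm wide sides face +y and -y, its mouth faces -x, raised: the long axis is pitched 0.2 rad to the body's x axis, mouth end up, so the beads stay at the closed end
- mouth (a point): centre of the lid opening, 31 mm wide and 26 mm high, 56 mm before the shaker's origin along its long axis, 17 mm below the shaker's long axis as it lies in the rest (its lower edge flush with the inner floor); axes as the shaker's
- dial (a joint): angle of the red dial about the shaker's long axis, rad, 0 to 1.6 between stops; starts 0.05 to 0.3. 0: only tiny sprinkle holes before the lid opening; 1.6: the largest opening (31 mm notch in the disc) before it. Beads pass only above about 0.45. Grows as the tab passes over the top from the shaker's +y to its -y side (clockwise facing the dial). Friction 0.03 N m
- tab (a point): point on the dial's red tab, 48 mm from the dial's axis, 60 mm before the shaker's origin along it. Tab 10 mm wide (turning direction), 18 mm along the axis (to 14 mm proud of the disc's front), from 27 to 55 mm from the axis. At dial 0.8 it points square away from the shaker's top, at 0 it leans 0.8 rad to the shaker's +y, at 1.6 0.8 rad to -y. Disc: 60 mm diameter
- rest_seat (a point): where the shaker's origin is when home in the fixed white rest, 52 mm above the counter; axes as the shaker's at home. The rest is a channel sloped like the shaker, 68 mm wide inside (4 mm play each side), end stop under the closed end; cheeks reach 14 mm up the shaker's sides, but 38 mm up from 40 to 24 mm before the middle (near the mouth)
- bead0: dense painted ceramic baking bead, ball of 16 mm diameter, 10 g, glazed and slippery; 4 to 6 of the six are present (None if absent), all starting inside the shaker; origin at its centre
- bead1: dense painted ceramic baking bead, ball of 16 mm diameter, 10 g, glazed and slippery; 4 to 6 of the six are present (None if absent), all starting inside the shaker; origin at its centre
- bead2: dense painted ceramic baking bead, ball of 16 mm diameter, 10 g, glazed and slippery; 4 to 6 of the six are present (None if absent), all starting inside the shaker; origin at its centre
- bead3: dense painted ceramic baking bead, ball of 16 mm diameter, 10 g, glazed and slippery; 4 to 6 of the six are present (None if absent), all starting inside the shaker; origin at its centre
- bead4: dense painted ceramic baking bead, ball of 16 mm diameter, 10 g, glazed and slippery; 4 to 6 of the six are present (None if absent), all starting inside the shaker; origin at its centre
- bead5: dense painted ceramic baking bead, ball of 16 mm diameter, 10 g, glazed and slippery; 4 to 6 of the six are present (None if absent), all starting inside the shaker; origin at its centre
- cup: bystander: green plastic cup, 72 mm diameter, 85 mm tall, origin at the centre of its underside
- pan_lid: bystander: stainless saucepan lid, 156 mm diameter, 43 mm high with its black knob, lying on the counter; origin at the centre of its underside
- spoon: bystander: yellow silicone spoon lying on the counter, about 200 mm long, its origin near its middle. Beyond it stands a low fixed glass shelf, 60 mm high, front edge at x 0.81 m

How it is judged:
By the outcome, as a careful person would: the job done as asked, in the order asked, and still so for the second after the job is handed in, with the robot touching nothing.
Of jar0, jar1, jar2 only 2 to 3 are there at a start; the rules pass over those that are not, and their reading is None.
Of bead3, bead4, bead5 only 1 to 3 are there at a start; the rules pass over those that are not, and their reading is None.
At some moment in a run one of jar0, jar1, jar2 may be knocked a few centimetres aside while the robot is not near it.
It also fails if it takes over 210 s, if anything falls off the work surface, if the arm or the gripper's body presses on something with over 40 N, if the wrist force passes 120 N, or if a joint passes its speed limit or range.

## Working session

There is one attempt and no reset: what is moved stays moved. The work goes in short steps, Python scripts to look and compute and a tool call to move; the robot and the scene stay as the last step left them, time stands still between calls to the robot, and variables do not carry over. Pictures are saved under pics/ and viewed, and the job is handed in when it is done.

Besides the shell and the picture viewer there is one more tool, called after "Emit:" in YAML: its name, and indented under it one key for each argument. step_arm: Moves the arm, as the interface text tells. Its arguments: {"type":"object","properties":{"moves":{"type":"array"},"force":{"type":"number"}},"required":["moves"]}

```bash
mkdir -p pics; ls; cat > h.py <<'E'
import numpy as np, cv2
from scipy.spatial.transform import Rotation as R
from plant import r, optics
def snap(n,tag):
    im=optics.get_image(n); cv2.imwrite(f'pics/{tag}.png',im); return im
def ray(n,uv,cal=None):
    c=cal or optics.get_calibration(n)
    K,Rm,t=np.array(c['mtx']),np.array(c['R']),np.array(c['t']).ravel()
    d=Rm.T@np.linalg.inv(K)@np.array([uv[0],uv[1],1.]); o=-Rm.T@t
    return o,d/np.linalg.norm(d)
def onz(n,uv,z,cal=None):
    o,d=ray(n,uv,cal); return o+d*(z-o[2])/d[2]
def proj(n,X,cal=None):
    c=cal or optics.get_calibration(n)
    K,Rm,t=np.array(c['mtx']),np.array(c['R']),np.array(c['t']).ravel()
    p=K@(Rm@np.array(X,float)+t); return p[:2]/p[2]
def tri(a,ua,b,ub):
    o1,d1=ray(a,ua);o2,d2=ray(b,ub)
    A=np.stack([d1,-d2],1); s=np.linalg.lstsq(A,o2-o1,rcond=None)[0]
    p,q=o1+s[0]*d1,o2+s[1]*d2
    return (p+q)/2,np.linalg.norm(p-q)
def st():
    s=r.observe(); print('t',round(s['t'],2),'pos',np.round(s['eef_pos'],4),'rot',np.round(s['tcp_rot'],3),'F',np.round(s['ft_force'],1),'op',round(s['opening'],4),'q',np.round(s['joint_positions'],2)); return s
def go(pos,rot=None,Rm=None):
    """offset and rotation shares from current measured pose"""
    s=r.observe(); R0=R.from_rotvec(s['tcp_rot'])
    o=R0.inv().apply(np.array(pos)-s['eef_pos'])/0.1
    T=Rm if Rm is not None else (R.from_rotvec(rot) if rot is not None else R0)
    w=(R0.inv()*T).as_rotvec()/np.pi
    print('offset',np.round(o,3),'rotation',np.round(w,4))
E
python3 - <<'E'
from h import *
s=st(); print(R.from_rotvec(s['tcp_rot']).as_matrix().round(3))
for n in('scene','side','wrist'):
    snap(n,n+'0'); c=optics.get_calibration(n); print(n,np.round(np.array(c['mtx']).ravel(),1), (-np.array(c['R']).T@np.array(c['t']).ravel()).round(3), np.round(c['R'],2).tolist())
E
```

```text
pics
t 0.0 pos [0.1539 0.5278 0.2382] rot [-4.44e-01 -3.11e+00  2.00e-03] F [-1.   0.4  0.2] op 0.088 q [ 1.07  0.38  1.3   0.    1.46 -0.22]
[[-0.96   0.28  -0.001]
 [ 0.28   0.96  -0.001]
 [ 0.    -0.001 -1.   ]]
scene [450.9   0.  312.5   0.  450.9 202.2   0.    0.    1. ] [ 1.163 -0.7    0.857] [[0.79, 0.61, -0.01], [0.38, -0.51, -0.77], [-0.48, 0.61, -0.64]]
side [502.1   0.  315.2   0.  502.1 202.9   0.    0.    1. ] [ 0.315 -0.796  0.688] [[0.95, -0.31, 0.01], [-0.17, -0.56, -0.81], [0.26, 0.77, -0.59]]
wrist [296.1   0.  320.3   0.  296.1 202.1   0.    0.    1. ] [0.073 0.552 0.384] [[0.28, 0.96, 0.0], [0.91, -0.27, 0.32], [0.31, -0.09, -0.95]]
```

View pics/scene0.png

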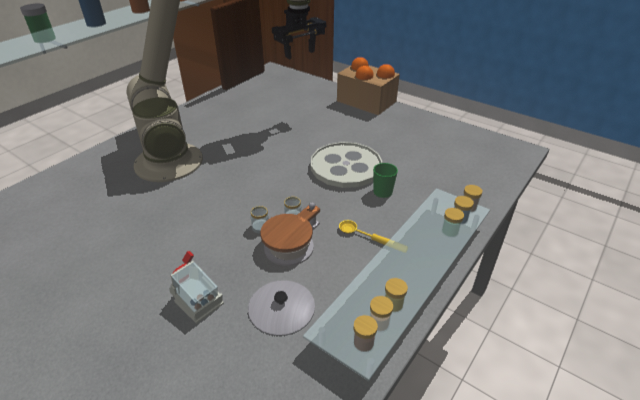

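View pics/side0.png

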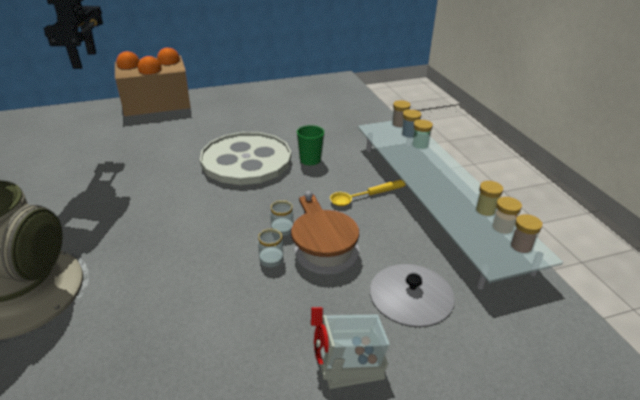

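View pics/wrist0.png

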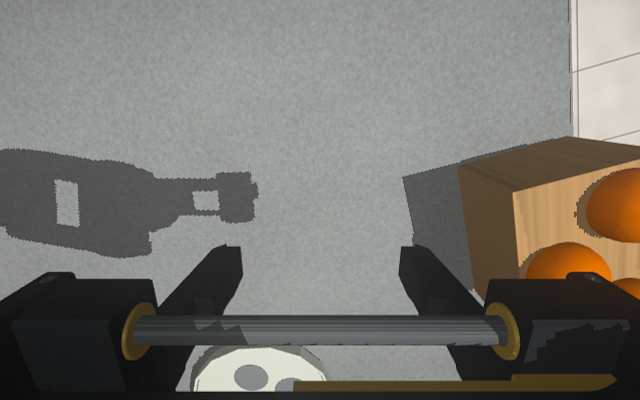

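Both views show two jars, at scene (259,218) and (292,208). The cover is over the dish at (287,235), the shaker is at (195,290) and the carousel at (345,164). I'll enlarge crops to get exact pixels.

```bash
python3 - <<'E'
import cv2
a=cv2.imread('pics/scene0.png'); b=cv2.imread('pics/side0.png')
c=cv2.resize(a[180:320,150:350],None,fx=4,fy=4,interpolation=cv2.INTER_CUBIC);cv2.imwrite('pics/c1.png',c)
c=cv2.resize(b[180:390,240:440],None,fx=2.8,fy=2.8,interpolation=cv2.INTER_CUBIC);cv2.imwrite('pics/c2.png',c)
E
```

```text
(no output)
```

View pics/c1.png

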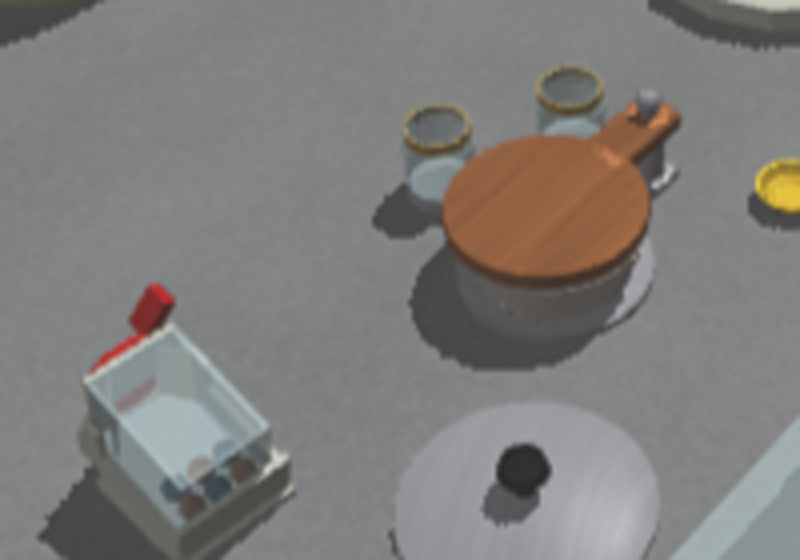

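View pics/c2.png

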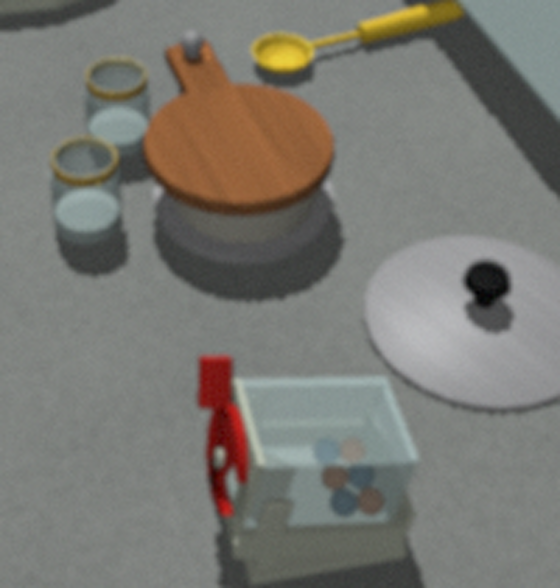

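```bash
python3 - <<'E'
from h import *
S=lambda x,y:(150+x/4-.375,180+y/4-.375); D=lambda x,y:(240+x/2.8-.3,180+y/2.8-.3)
P={'jarA':((438,127),(84,159)),'jarB':((570,89),(117,77)),'ball':((649,101),(192,42)),
'sh_a':((168,330),(237,380)),'sh_b':((270,432),(388,380)),'sh_c':((182,525),(415,460)),'sh_d':((85,380),(262,465)),'tab':((152,310),(216,382)),'knob':((523,468),(487,280))}
for k,(a,b) in P.items():
    p,e=tri('scene',S(*a),'side',D(*b)); print(k,p.round(4),round(e,4))
for n in('scene','side'):
    im=cv2.imread(f'pics/{n}0.png'); hsv=cv2.cvtColor(im,cv2.COLOR_BGR2HSV)
    m=cv2.inRange(hsv,(3,90,60),(16,230,255)); m[:150]=0
    if n=='side': m[:, :230]=0;m[:,380:]=0
    k,l,stt,cen=cv2.connectedComponentsWithStats(m); i=1+np.argmax(stt[1:,4]); print(n,'cover',stt[i])
    pts=np.argwhere(l==i)[:,::-1]
    X=np.array([onz(n,p,.06) for p in pts]); 
    # disc: distance transform on rectified
    g=np.zeros((400,400),np.uint8); x0,y0=X[:,0].min()-.03,X[:,1].min()-.03
    h=cv2.convexHull(((X[:,:2]-[x0,y0])*1000).astype(np.int32))
    c2=[cv2.contourArea(h)]
    cs,_=cv2.findContours((l==i).astype(np.uint8),cv2.RETR_EXTERNAL,cv2.CHAIN_APPROX_NONE)
    C=np.array([onz(n,p,.06)[:2] for p in max(cs,key=len)[:,0]])
    # robust circle radius .068
    from scipy.optimize import least_squares
    c0=X[:,:2].mean(0)
    f=least_squares(lambda q:np.hypot(*(C-q).T)-.068,c0,loss='cauchy',f_scale=.002); print('disc',f.x.round(4))
    m=cv2.inRange(hsv,(0,0,165),(179,60,255)); m[:100]=0; m[200:]=0; m[:,420:]=0; m[:,:190]=0
    cs,_=cv2.findContours(m,cv2.RETR_EXTERNAL,cv2.CHAIN_APPROX_NONE); c=max(cs,key=cv2.contourArea)
    print('car bbox',cv2.boundingRect(c)); 
    C=np.array([onz(n,p,.028)[:2] for p in cv2.convexHull(c)[:,0]])
    f=least_squares(lambda q:np.hypot(*(C-q[:2]).T)-q[2],list(C.mean(0))+[.113],loss='cauchy',f_scale=.002);print('car',f.x.round(4))
    m=cv2.inRange(hsv,(0,0,90),(179,60,160))
    m[:135]=0;m[182:]=0
    m[:,:(210 if n=='side' else 315)]=0; m[:,(285 if n=='side' else 378):]=0
    k,l,stt,cen=cv2.connectedComponentsWithStats(m)
    for j in range(1,k):
        if 40<stt[j,4]<600: print('spot',cen[j].round(1),stt[j,4],onz(n,cen[j],.02).round(4))
E
```

```text
jarA [ 0.4715 -0.0514  0.0564] 0.0002
jarB [0.5181 0.0337 0.0572] 0.0004
ball [0.5803 0.0436 0.0702] 0.0003
sh_a [ 0.4979 -0.3044  0.0909] 0.0034
sh_b [ 0.5866 -0.3121  0.0703] 0.0014
sh_c [ 0.5826 -0.3707  0.0588] 0.0191
sh_d [ 0.4916 -0.3602  0.091 ] 0.0006
tab [ 0.4847 -0.3046  0.0967] 0.0005
knob [ 0.6975 -0.227   0.037 ] 0.0007
scene cover [ 260  206   60   46 1704]
disc [ 0.5839 -0.0707]
car bbox (311, 145, 68, 37)
car [0.5048 0.3175 0.1066]
spot [353.  155.4] 126 [0.4955 0.378  0.02  ]
spot [332.3 158.3] 127 [0.45   0.3232 0.02  ]
spot [359.1 167.3] 136 [0.5494 0.3326 0.02  ]
spot [338.2 170.4] 140 [0.5052 0.2783 0.02  ]
spot [323.2 178.2] 79 [0.4918 0.2158 0.02  ]
side cover [ 291  195   68   62 2751]Traceback (most recent call last):
  File "<stdin>", line 13, in <module>
  File "h.py", line 12, in onz
    o,d=ray(n,uv,cal); return o+d*(z-o[2])/d[2]
        ~~~^^^^^^^^^^
  File "h.py", line 7, in ray
    c=cal or optics.get_calibration(n)
             ~~~~~~~~~~~~~~~~~~~~~~^^^
ValueError: time passes only in moves, steps and waits
```

```bash
python3 - <<'E'
s=open('h.py').read()
s=s.replace("def snap","import pickle,os\ndef gc(n):\n    f=f'cal_{n}.pkl'\n    if n!='wrist' and os.path.exists(f): return pickle.load(open(f,'rb'))\n    c=optics.get_calibration(n)\n    if n!='wrist': pickle.dump(c,open(f,'wb'))\n    return c\ndef snap",1)
s=s.replace("c=cal or optics.get_calibration(n)","c=cal or gc(n)")
open('h.py','w').write(s)
E
cat > t.py <<'E'
from h import *
from scipy.optimize import least_squares
optics.get_image('side')
for n in ('scene','side'): print(n, gc(n)['t'])
n='side'
im=cv2.imread(f'pics/{n}0.png'); hsv=cv2.cvtColor(im,cv2.COLOR_BGR2HSV)
m=cv2.inRange(hsv,(3,90,60),(16,230,255)); m[:150]=0;m[:, :230]=0;m[:,380:]=0
cs,_=cv2.findContours(m,cv2.RETR_EXTERNAL,cv2.CHAIN_APPROX_NONE)
for n,im in(('side',m),):
    C=np.array([onz(n,p,.06)[:2] for p in max(cs,key=len)[:,0]])
    f=least_squares(lambda q:np.hypot(*(C-q).T)-.068,C.mean(0),loss='cauchy',f_scale=.002); print('disc',f.x.round(4))
for n,u in(('side',[(241,147),(264,152),(228,159),(252,165)]),): 
    X=np.array([onz(n,p,.02) for p in u]); print(X.round(4),X.mean(0))
# cup rim & base
print('cup rim',onz('scene',(385,172),.085),onz('side',(311,130),.085))
go([.45,.323,.15]);go([.5181,.0337,.15]);go([.4715,-.0514,.15])
E
python3 t.py
```

```text
scene [-0.48786919 -0.1371633   1.52348628]
side [-0.55370557  0.16487403  0.93474317]
disc [ 0.578  -0.0735]
[[0.4968 0.3759 0.02  ]
 [0.5492 0.3322 0.02  ]
 [0.4529 0.3247 0.02  ]
 [0.5054 0.278  0.02  ]] [0.50108479 0.32770144 0.02      ]
cup rim [0.67075748 0.27742158 0.085     ] [0.66676318 0.29562013 0.085     ]
offset [-3.416 -1.137  0.884] rotation [0. 0. 0.]
offset [-4.88  -3.723  0.886] rotation [0. 0. 0.]
offset [-4.671 -4.671  0.887] rotation [0. 0. 0.]
```

Emit:
step_arm:
  moves:
    - {"offset": [-0.976, -0.745, 0], "rotation": [0, 0, 0], "hand": 0.6}
    - {"offset": [-0.976, -0.745, 0], "rotation": [0, 0, 0], "hand": 0.6}
    - {"offset": [-0.976, -0.745, 0], "rotation": [0, 0, 0], "hand": 0.6}
    - {"offset": [-0.976, -0.745, 0], "rotation": [0, 0, 0], "hand": 0.6}
    - {"offset": [-0.976, -0.745, 0], "rotation": [0, 0, 0], "hand": 0.6}
  force: 20

```text
t: 0.62
eef_pos: [0.2278, 0.4282, 0.2389]
tcp_rot: [-0.449, -3.109, -0.0]
ft_force: [-1.2, 0.7, -0.0]
opening: 0.0703
```

Emit:
step_arm:
  moves:
    - {"offset": [-0.976, -0.745, 0], "rotation": [0, 0, 0], "hand": 0.6}
    - {"offset": [-0.976, -0.745, 0], "rotation": [0, 0, 0], "hand": 0.6}
    - {"offset": [-0.976, -0.745, 0], "rotation": [0, 0, 0], "hand": 0.6}
    - {"offset": [-0.976, -0.745, 0], "rotation": [0, 0, 0], "hand": 0.6}
    - {"offset": [-0.976, -0.745, 0], "rotation": [0, 0, 0], "hand": 0.6}

```text
t: 1.03
eef_pos: [0.3002, 0.3302, 0.2388]
tcp_rot: [-0.448, -3.109, -0.001]
ft_force: [-0.5, 0.7, 0.6]
opening: 0.0707
```

Emit:
step_arm:
  moves:
    - {"offset": [-0.976, -0.745, 0], "rotation": [0, 0, 0], "hand": 0.6}
    - {"offset": [-0.976, -0.745, 0], "rotation": [0, 0, 0], "hand": 0.6}
    - {"offset": [-0.976, -0.745, 0], "rotation": [0, 0, 0], "hand": 0.6}
    - {"offset": [-0.976, -0.745, 0], "rotation": [0, 0, 0], "hand": 0.6}
    - {"offset": [-0.976, -0.745, 0], "rotation": [0, 0, 0], "hand": 0.6}

```text
t: 1.45
eef_pos: [0.3728, 0.232, 0.2386]
tcp_rot: [-0.446, -3.109, -0.001]
ft_force: [-0.3, 0.7, -0.7]
opening: 0.0707
```

Emit:
step_arm:
  moves:
    - {"offset": [-0.976, -0.745, 0], "rotation": [0, 0, 0], "hand": 0.6}
    - {"offset": [-0.976, -0.745, 0], "rotation": [0, 0, 0], "hand": 0.6}
    - {"offset": [-0.976, -0.745, 0], "rotation": [0, 0, 0], "hand": 0.6}
    - {"offset": [-0.976, -0.745, 0], "rotation": [0, 0, 0], "hand": 0.6}
    - {"offset": [-0.976, -0.745, 0], "rotation": [0, 0, 0], "hand": 0.6}

```text
t: 1.87
eef_pos: [0.4455, 0.1337, 0.2384]
tcp_rot: [-0.444, -3.109, -0.001]
ft_force: [0.4, 0.5, -0.2]
opening: 0.0703
```

Emit:
step_arm:
  moves:
    - {"offset": [-0.976, -0.745, 0], "rotation": [0, 0, 0], "hand": 0.6}
    - {"offset": [-0.976, -0.745, 0], "rotation": [0, 0, 0], "hand": 0.6}
    - {"offset": [-0.976, -0.745, 0], "rotation": [0, 0, 0], "hand": 0.6}
    - {"offset": [-0.976, -0.745, 0], "rotation": [0, 0, 0], "hand": 0.6}
    - {"offset": [-0.976, -0.745, 0], "rotation": [0, 0, 0], "hand": 0.6}
    - {"offset": [-0.976, -0.745, 0], "rotation": [0, 0, 0], "hand": 0.6}

```text
t: 2.37
eef_pos: [0.5174, 0.0362, 0.2386]
tcp_rot: [-0.44, -3.11, -0.001]
ft_force: [-0.5, 1.2, 0.1]
opening: 0.0707
```

```bash
python3 - <<'E'
from h import *
st(); snap('wrist','w1'); snap('scene','s1')
go([.5181,.0337,.02])
E
```

```text
t 2.37 pos [0.5174 0.0362 0.2386] rot [-4.40e-01 -3.11e+00 -1.00e-03] F [-0.5  1.2  0.1] op 0.0707 q [-0.16  0.33  1.38  0.    1.43 -1.45]
offset [-0.014 -0.021  2.19 ] rotation [0. 0. 0.]
```

View pics/w1.png

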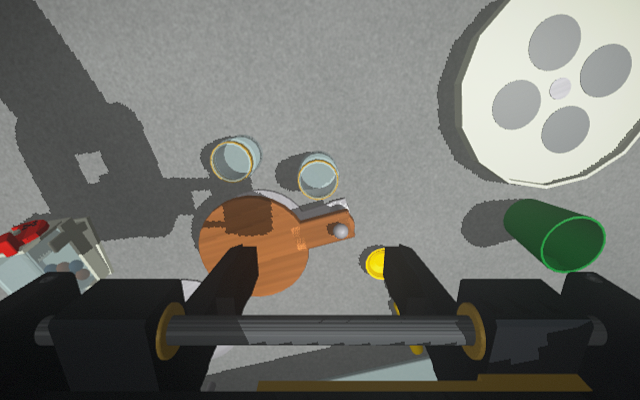

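View pics/s1.png

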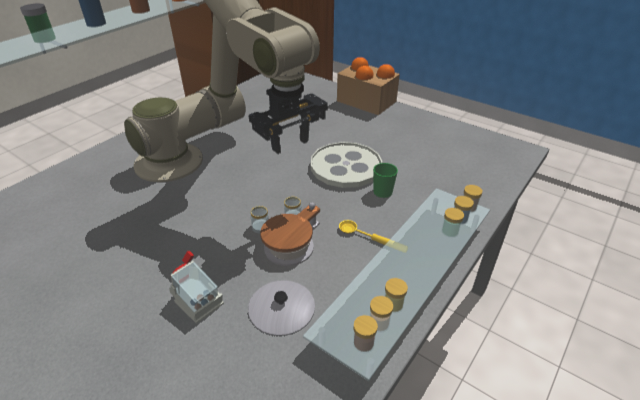

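```bash
python3 - <<'E'
from h import *
c=optics.get_calibration('wrist')
for u,z in(((231,160),.058),((318,179),.058),((341,231),.07),((253,245),.06)): print(onz('wrist',u,z,c).round(4))
im=cv2.imread('pics/w1.png');hsv=cv2.cvtColor(im,cv2.COLOR_BGR2HSV)
print(proj('wrist',[.518,.034,.058],c))
E
```

```text
[ 0.468  -0.0525  0.058 ]
[0.5157 0.0342 0.058 ]
[0.5798 0.0434 0.07  ]
[ 0.5726 -0.0647  0.06  ]
[318.38194366 180.97711028]
```

Emit:
step_arm:
  moves:
    - {"offset": [-0.01, -0.02, 1.0], "rotation": [0, 0, 0], "hand": 0.6}
    - {"offset": [-0.01, -0.02, 1.0], "rotation": [0, 0, 0], "hand": 0.6}
    - {"offset": [-0.01, -0.02, 1.0], "rotation": [0, 0, 0], "hand": 0.6}
    - {"offset": [-0.01, -0.02, 1.0], "rotation": [0, 0, 0], "hand": 0.6}

```text
t: 2.8
eef_pos: [0.5162, 0.0332, 0.1356]
tcp_rot: [-0.441, -3.103, -0.001]
ft_force: [0.1, 0.0, 1.0]
opening: 0.0705
```

Emit:
step_arm:
  moves:
    - {"offset": [0, 0, 0.4], "rotation": [0, 0, 0], "hand": 0.6}
    - {"offset": [0, 0, 0.7], "rotation": [0, 0, 0], "hand": 0.6}
    - {"offset": [0, 0, 1.0], "rotation": [0, 0, 0], "hand": 0.6}
    - {"offset": [0, 0, 1.0], "rotation": [0, 0, 0], "hand": 0.6}
    - {"offset": [0, 0, 1.0], "rotation": [0, 0, 0], "hand": 0.6}

```text
t: 3.22
eef_pos: [0.5188, 0.0322, 0.0398]
tcp_rot: [-0.443, -3.11, -0.0]
ft_force: [-0.4, 0.1, 0.5]
opening: 0.0704
```

Emit:
step_arm:
  moves:
    - {"offset": [0, 0, 0.17], "rotation": [0, 0, 0], "hand": 0.6}
    - {"offset": [0, 0, 0.17], "rotation": [0, 0, 0], "hand": 0.6}
    - {"offset": [0, 0, 0.17], "rotation": [0, 0, 0], "hand": 0.6}
    - {"offset": [0, 0, 0.17], "rotation": [0, 0, 0], "hand": 0.0}
    - {"offset": [0, 0, 0.17], "rotation": [0, 0, 0], "hand": 0.0}
    - {"offset": [0, 0, 0.17], "rotation": [0, 0, 0], "hand": 0.0}
    - {"offset": [0, 0, 0.17], "rotation": [0, 0, 0], "hand": 0.0}
    - {"offset": [0, 0, 0.17], "rotation": [0, 0, 0], "hand": 0.0}
    - {"offset": [0, 0, 0.17], "rotation": [0, 0, 0], "hand": 0.0}
  force: 20

```text
t: 3.97
eef_pos: [0.519, 0.0316, 0.0226]
tcp_rot: [0.444, 3.109, 0.0]
ft_force: [-0.6, 1.7, 7.0]
opening: 0.0493
```

Emit:
step_arm:
  moves:
    - {"offset": [0, 0, -0.3], "rotation": [0, 0, 0], "hand": 0.0}
    - {"offset": [0, 0, -0.6], "rotation": [0, 0, 0], "hand": 0.0}
    - {"offset": [0, 0, -1.0], "rotation": [0, 0, 0], "hand": 0.0}
    - {"offset": [0, 0, -1.0], "rotation": [0, 0, 0], "hand": 0.0}
    - {"offset": [0, 0, -1.0], "rotation": [0, 0, 0], "hand": 0.0}

```text
t: 4.38
eef_pos: [0.5192, 0.0314, 0.1234]
tcp_rot: [0.444, 3.106, -0.0]
ft_force: [0.6, 1.1, -1.0]
opening: 0.0493
```

```bash
python3 - <<'E'
from h import *
st(); snap('wrist','w2'); snap('side','d2')
go([.549,.333,.12])
E
```

```text
t 4.38 pos [0.5192 0.0314 0.1234] rot [ 0.444  3.106 -0.   ] F [ 0.6  1.1 -1. ] op 0.0493 q [-0.17  0.44  1.56 -0.    1.13 -1.45]
offset [0.546 2.98  0.009] rotation [0. 0. 0.]
```

View pics/d2.png

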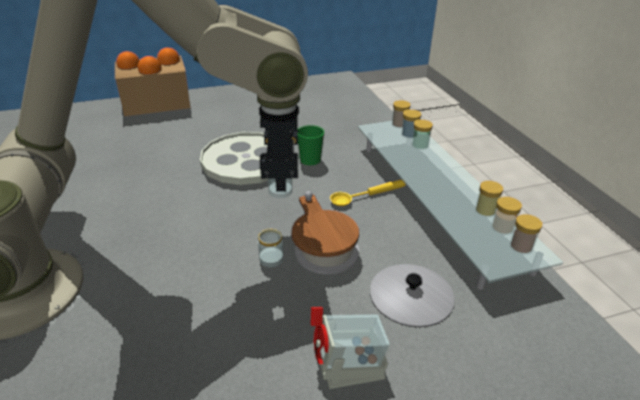

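Emit:
step_arm:
  moves:
    - {"offset": [0.18, 0.99, 0], "rotation": [0, 0, 0], "hand": 0.0}
    - {"offset": [0.18, 0.99, 0], "rotation": [0, 0, 0], "hand": 0.0}
    - {"offset": [0.18, 0.99, 0], "rotation": [0, 0, 0], "hand": 0.0}
    - {"offset": [0.18, 0.99, 0], "rotation": [0, 0, 0], "hand": 0.0}

```text
t: 4.82
eef_pos: [0.5282, 0.1347, 0.1199]
tcp_rot: [-0.438, -3.108, -0.0]
ft_force: [-0.1, -0.4, -1.4]
opening: 0.0494
```

Emit:
step_arm:
  moves:
    - {"offset": [0.18, 0.99, 0], "rotation": [0, 0, 0], "hand": 0.0}
    - {"offset": [0.18, 0.99, 0], "rotation": [0, 0, 0], "hand": 0.0}
    - {"offset": [0.18, 0.99, 0], "rotation": [0, 0, 0], "hand": 0.0}
    - {"offset": [0.18, 0.99, 0], "rotation": [0, 0, 0], "hand": 0.0}

```text
t: 5.15
eef_pos: [0.5389, 0.2339, 0.12]
tcp_rot: [-0.439, -3.108, 0.001]
ft_force: [-0.2, -0.7, -1.1]
opening: 0.0494
```

Emit:
step_arm:
  moves:
    - {"offset": [0.18, 0.99, 0], "rotation": [0, 0, 0], "hand": 0.0}
    - {"offset": [0.18, 0.99, 0], "rotation": [0, 0, 0], "hand": 0.0}
    - {"offset": [0.18, 0.99, 0], "rotation": [0, 0, 0], "hand": 0.0}
    - {"offset": [0.18, 0.99, 0], "rotation": [0, 0, 0], "hand": 0.0}
    - {"offset": [0.18, 0.99, 0], "rotation": [0, 0, 0], "hand": 0.0}
    - {"offset": [0.18, 0.99, 0], "rotation": [0, 0, 0], "hand": 0.0}

```text
t: 5.65
eef_pos: [0.5499, 0.3297, 0.1209]
tcp_rot: [-0.446, -3.108, 0.002]
ft_force: [-0.2, 0.0, -1.3]
opening: 0.0494
```

```bash
python3 - <<'E'
from h import *
st(); snap('wrist','w3'); snap('scene','s3')
go([.549,.333,.0435])
E
```

```text
t 5.65 pos [0.5499 0.3297 0.1209] rot [-4.460e-01 -3.108e+00  2.000e-03] F [-0.2  0.  -1.3] op 0.0494 q [ 0.36  0.64  1.2  -0.    1.31 -0.93]
offset [0.019 0.027 0.78 ] rotation [0. 0. 0.]
```

View pics/s3.png

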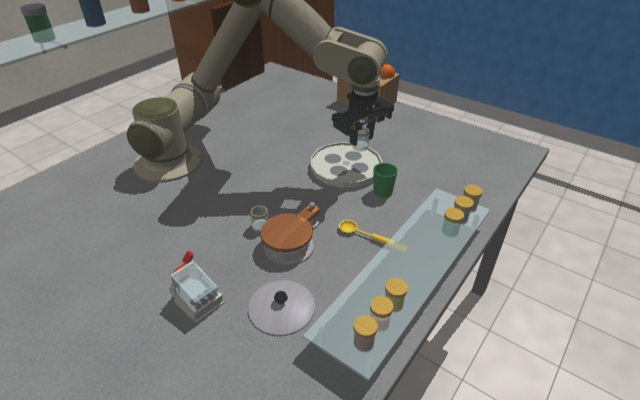

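Emit:
step_arm:
  moves:
    - {"offset": [0.01, 0.02, 0.3], "rotation": [0, 0, 0], "hand": 0.0}
    - {"offset": [0.01, 0.02, 0.55], "rotation": [0, 0, 0], "hand": 0.0}
    - {"offset": [0.01, 0.02, 0.7], "rotation": [0, 0, 0], "hand": 0.0}
    - {"offset": [0.01, 0.02, 0.77], "rotation": [0, 0, 0], "hand": 0.0}
    - {"offset": [0.01, 0.02, 0.77], "rotation": [0, 0, 0], "hand": 0.0}
    - {"offset": [0.01, 0.02, 0.77], "rotation": [0, 0, 0], "hand": 0.0}
    - {"offset": [0.01, 0.02, 0.77], "rotation": [0, 0, 0], "hand": 0.6}
    - {"offset": [0.01, 0.02, 0.77], "rotation": [0, 0, 0], "hand": 0.6}
    - {"offset": [0.01, 0.02, 0.77], "rotation": [0, 0, 0], "hand": 0.6}
    - {"offset": [0.01, 0.02, 0.77], "rotation": [0, 0, 0], "hand": 0.6}
    - {"offset": [0.01, 0.02, 0.5], "rotation": [0, 0, 0], "hand": 0.6}
    - {"offset": [0.01, 0.02, 0], "rotation": [0, 0, 0], "hand": 0.6}
    - {"offset": [0.01, 0.02, -0.3], "rotation": [0, 0, 0], "hand": 0.6}
    - {"offset": [0.01, 0.02, -0.3], "rotation": [0, 0, 0], "hand": 0.6}

```text
t: 6.92
eef_pos: [0.552, 0.3352, 0.1601]
tcp_rot: [0.442, 3.098, 0.01]
ft_force: [0.4, 0.6, 0.4]
opening: 0.0707
```

```bash
python3 - <<'E'
from h import *
st(); snap('side','d4'); snap('scene','s4'); snap('wrist','w4')
go([.471,-.052,.15])
E
```

```text
t 6.92 pos [0.552  0.3352 0.1601] rot [0.442 3.098 0.01 ] F [0.4 0.6 0.4] op 0.0707 q [ 0.36  0.6   1.14  0.    1.38 -0.92]
offset [-0.329 -3.924  0.016] rotation [0. 0. 0.]
```

View pics/d4.png

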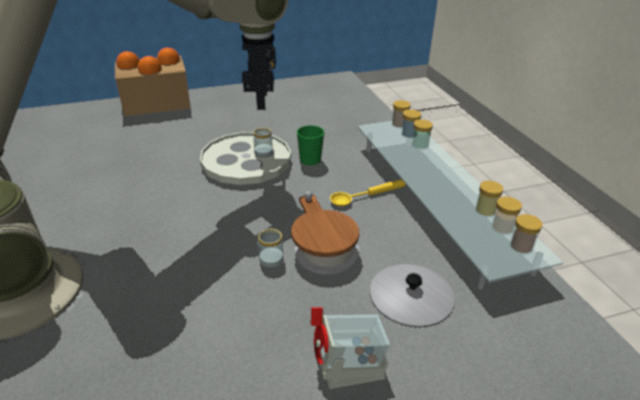

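View pics/w4.png

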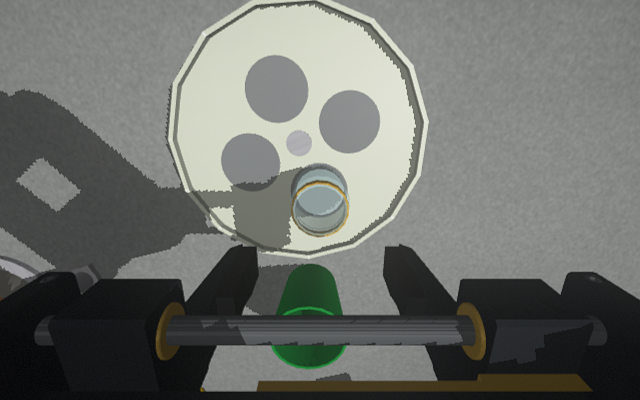

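The first jar stands upright on its spot (wrist (320,200)). Jar A is still at side (270,238). On to jar A.

Emit:
step_arm:
  moves:
    - {"offset": [-0.082, -0.98, 0], "rotation": [0, 0, 0], "hand": 0.6}
    - {"offset": [-0.082, -0.98, 0], "rotation": [0, 0, 0], "hand": 0.6}
    - {"offset": [-0.082, -0.98, 0], "rotation": [0, 0, 0], "hand": 0.6}
    - {"offset": [-0.082, -0.98, 0], "rotation": [0, 0, 0], "hand": 0.6}

```text
t: 7.4
eef_pos: [0.5289, 0.2347, 0.1503]
tcp_rot: [-0.449, -3.106, 0.003]
ft_force: [-0.5, 0.1, -0.0]
opening: 0.0705
```

Emit:
step_arm:
  moves:
    - {"offset": [-0.082, -0.98, 0], "rotation": [0, 0, 0], "hand": 0.6}
    - {"offset": [-0.082, -0.98, 0], "rotation": [0, 0, 0], "hand": 0.6}
    - {"offset": [-0.082, -0.98, 0], "rotation": [0, 0, 0], "hand": 0.6}
    - {"offset": [-0.082, -0.98, 0], "rotation": [0, 0, 0], "hand": 0.6}

```text
t: 7.73
eef_pos: [0.5098, 0.1394, 0.1507]
tcp_rot: [-0.448, -3.107, 0.001]
ft_force: [0.4, 0.8, 0.5]
opening: 0.0706
```

Emit:
step_arm:
  moves:
    - {"offset": [-0.082, -0.98, 0], "rotation": [0, 0, 0], "hand": 0.6}
    - {"offset": [-0.082, -0.98, 0], "rotation": [0, 0, 0], "hand": 0.6}
    - {"offset": [-0.082, -0.98, 0], "rotation": [0, 0, 0], "hand": 0.6}
    - {"offset": [-0.082, -0.98, 0], "rotation": [0, 0, 0], "hand": 0.6}

```text
t: 8.07
eef_pos: [0.4908, 0.0436, 0.151]
tcp_rot: [-0.448, -3.108, 0.0]
ft_force: [0.8, 0.2, -0.8]
opening: 0.0707
```

Emit:
step_arm:
  moves:
    - {"offset": [-0.082, -0.98, 0], "rotation": [0, 0, 0], "hand": 0.6}
    - {"offset": [-0.082, -0.98, 0], "rotation": [0, 0, 0], "hand": 0.6}
    - {"offset": [-0.082, -0.98, 0], "rotation": [0, 0, 0], "hand": 0.6}
    - {"offset": [-0.082, -0.98, 0], "rotation": [0, 0, 0], "hand": 0.6}
    - {"offset": [-0.082, -0.98, 0], "rotation": [0, 0, 0], "hand": 0.6}

```text
t: 8.48
eef_pos: [0.4719, -0.0505, 0.1513]
tcp_rot: [-0.445, -3.109, -0.001]
ft_force: [-0.5, -0.1, 0.5]
opening: 0.0706
```

```bash
python3 - <<'E'
from h import *
st(); snap('wrist','w5')
c=optics.get_calibration('wrist'); print(proj('wrist',[.471,-.052,.058],c),proj('wrist',[.471,-.052,0],c))
go([.471,-.052,.0225])
E
```

```text
t 8.48 pos [ 0.4719 -0.0505  0.1513] rot [-4.450e-01 -3.109e+00 -1.000e-03] F [-0.5 -0.1  0.5] op 0.0706 q [-0.36  0.34  1.64  0.    1.16 -1.64]
[317.36832673 205.53627025] [317.79170063 186.98659339]
offset [ 1.000e-03 -2.300e-02  1.289e+00] rotation [0. 0. 0.]
```

View pics/w5.png

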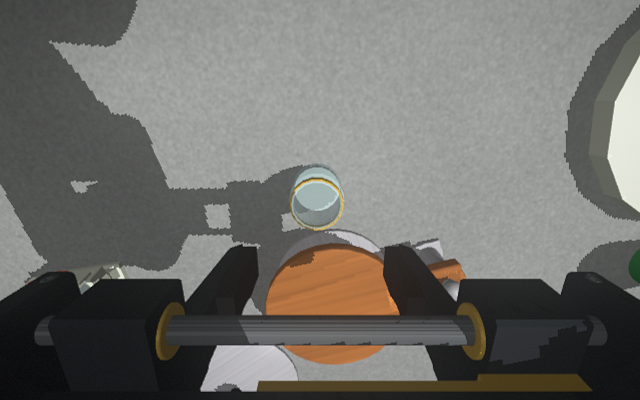

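Emit:
step_arm:
  moves:
    - {"offset": [0, -0.02, 0.4], "rotation": [0, 0, 0], "hand": 0.6}
    - {"offset": [0, -0.02, 0.7], "rotation": [0, 0, 0], "hand": 0.6}
    - {"offset": [0, -0.02, 0.9], "rotation": [0, 0, 0], "hand": 0.6}
    - {"offset": [0, -0.02, 0.9], "rotation": [0, 0, 0], "hand": 0.6}
    - {"offset": [0, -0.02, 0.9], "rotation": [0, 0, 0], "hand": 0.6}

```text
t: 8.95
eef_pos: [0.4709, -0.0519, 0.0615]
tcp_rot: [-0.441, -3.109, -0.001]
ft_force: [0.1, -0.4, 0.7]
opening: 0.071
```

Emit:
step_arm:
  moves:
    - {"offset": [0, 0, 0.39], "rotation": [0, 0, 0], "hand": 0.6}
    - {"offset": [0, 0, 0.39], "rotation": [0, 0, 0], "hand": 0.6}
    - {"offset": [0, 0, 0.39], "rotation": [0, 0, 0], "hand": 0.6}
    - {"offset": [0, 0, 0.39], "rotation": [0, 0, 0], "hand": 0.0}
    - {"offset": [0, 0, 0.39], "rotation": [0, 0, 0], "hand": 0.0}
    - {"offset": [0, 0, 0.39], "rotation": [0, 0, 0], "hand": 0.0}
    - {"offset": [0, 0, 0.39], "rotation": [0, 0, 0], "hand": 0.0}
    - {"offset": [0, 0, 0.39], "rotation": [0, 0, 0], "hand": 0.0}
    - {"offset": [0, 0, 0.39], "rotation": [0, 0, 0], "hand": 0.0}
    - {"offset": [0, 0, 0.1], "rotation": [0, 0, 0], "hand": 0.0}
    - {"offset": [0, 0, -0.3], "rotation": [0, 0, 0], "hand": 0.0}
    - {"offset": [0, 0, -0.6], "rotation": [0, 0, 0], "hand": 0.0}
    - {"offset": [0, 0, -0.6], "rotation": [0, 0, 0], "hand": 0.0}
    - {"offset": [0, 0, -0.6], "rotation": [0, 0, 0], "hand": 0.0}
  force: 20

```text
t: 10.12
eef_pos: [0.4711, -0.0536, 0.1233]
tcp_rot: [0.444, 3.106, -0.001]
ft_force: [0.5, 0.3, -1.5]
opening: 0.0495
```

```bash
python3 - <<'E'
from h import *
st(); snap('side','d6')
go([.451,.324,.12])
E
```

```text
t 10.12 pos [ 0.4711 -0.0536  0.1233] rot [ 4.440e-01  3.106e+00 -1.000e-03] F [ 0.5  0.3 -1.5] op 0.0495 q [-0.36  0.38  1.68 -0.    1.08 -1.65]
offset [1.243 3.568 0.018] rotation [0. 0. 0.]
```

View pics/d6.png

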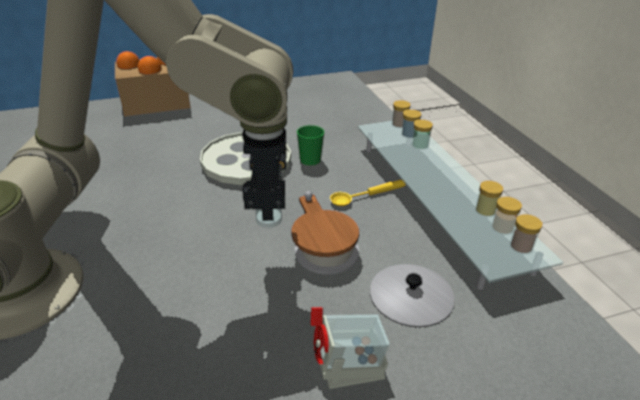

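Jar A is in the gripper. I'll carry it in four legs of (0.31, 0.89, 0).

Emit:
step_arm:
  moves:
    - {"offset": [0.31, 0.89, 0], "rotation": [0, 0, 0], "hand": 0.0}
    - {"offset": [0.31, 0.89, 0], "rotation": [0, 0, 0], "hand": 0.0}
    - {"offset": [0.31, 0.89, 0], "rotation": [0, 0, 0], "hand": 0.0}
    - {"offset": [0.31, 0.89, 0], "rotation": [0, 0, 0], "hand": 0.0}

```text
t: 10.5
eef_pos: [0.4646, 0.043, 0.1205]
tcp_rot: [-0.438, -3.108, -0.001]
ft_force: [-0.3, -1.1, -1.2]
opening: 0.0492
```

Emit:
step_arm:
  moves:
    - {"offset": [0.31, 0.89, 0], "rotation": [0, 0, 0], "hand": 0.0}
    - {"offset": [0.31, 0.89, 0], "rotation": [0, 0, 0], "hand": 0.0}
    - {"offset": [0.31, 0.89, 0], "rotation": [0, 0, 0], "hand": 0.0}
    - {"offset": [0.31, 0.89, 0], "rotation": [0, 0, 0], "hand": 0.0}

```text
t: 10.83
eef_pos: [0.4605, 0.136, 0.1209]
tcp_rot: [-0.439, -3.109, 0.0]
ft_force: [-0.1, -0.6, -1.4]
opening: 0.0498
```

Emit:
step_arm:
  moves:
    - {"offset": [0.31, 0.89, 0], "rotation": [0, 0, 0], "hand": 0.0}
    - {"offset": [0.31, 0.89, 0], "rotation": [0, 0, 0], "hand": 0.0}
    - {"offset": [0.31, 0.89, 0], "rotation": [0, 0, 0], "hand": 0.0}
    - {"offset": [0.31, 0.89, 0], "rotation": [0, 0, 0], "hand": 0.0}

```text
t: 11.17
eef_pos: [0.4563, 0.2294, 0.121]
tcp_rot: [-0.441, -3.11, 0.001]
ft_force: [0.3, -0.3, -0.7]
opening: 0.0499
```

Emit:
step_arm:
  moves:
    - {"offset": [0.31, 0.89, 0], "rotation": [0, 0, 0], "hand": 0.0}
    - {"offset": [0.31, 0.89, 0], "rotation": [0, 0, 0], "hand": 0.0}
    - {"offset": [0.31, 0.89, 0], "rotation": [0, 0, 0], "hand": 0.0}
    - {"offset": [0.31, 0.89, 0], "rotation": [0, 0, 0], "hand": 0.0}
    - {"offset": [0.31, 0.89, 0], "rotation": [0, 0, 0], "hand": 0.0}
    - {"offset": [0.31, 0.89, 0], "rotation": [0, 0, 0], "hand": 0.0}

```text
t: 11.67
eef_pos: [0.4519, 0.3208, 0.1215]
tcp_rot: [-0.447, -3.109, 0.002]
ft_force: [0.1, -0.2, -2.2]
opening: 0.0497
```

```bash
python3 - <<'E'
from h import *
st(); snap('wrist','w7')
go([.451,.324,.0435])
E
```

```text
t 11.67 pos [0.4519 0.3208 0.1215] rot [-4.470e-01 -3.109e+00  2.000e-03] F [ 0.1 -0.2 -2.2] op 0.0497 q [ 0.4   0.5   1.46 -0.    1.18 -0.88]
offset [0.017 0.027 0.781] rotation [0. 0. 0.]
```

View pics/w7.png

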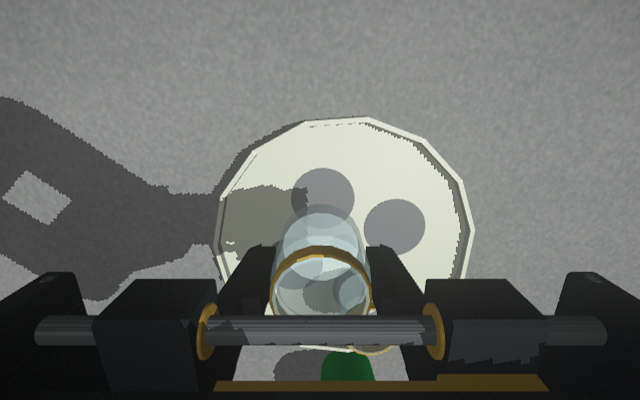

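Emit:
step_arm:
  moves:
    - {"offset": [0.01, 0.02, 0.3], "rotation": [0, 0, 0], "hand": 0.0}
    - {"offset": [0.01, 0.02, 0.55], "rotation": [0, 0, 0], "hand": 0.0}
    - {"offset": [0.01, 0.02, 0.7], "rotation": [0, 0, 0], "hand": 0.0}
    - {"offset": [0.01, 0.02, 0.775], "rotation": [0, 0, 0], "hand": 0.0}
    - {"offset": [0.01, 0.02, 0.775], "rotation": [0, 0, 0], "hand": 0.0}
    - {"offset": [0.01, 0.02, 0.775], "rotation": [0, 0, 0], "hand": 0.0}
    - {"offset": [0.01, 0.02, 0.775], "rotation": [0, 0, 0], "hand": 0.6}
    - {"offset": [0.01, 0.02, 0.775], "rotation": [0, 0, 0], "hand": 0.6}
    - {"offset": [0.01, 0.02, 0.775], "rotation": [0, 0, 0], "hand": 0.6}
    - {"offset": [0.01, 0.02, 0.775], "rotation": [0, 0, 0], "hand": 0.6}
    - {"offset": [0.01, 0.02, 0.5], "rotation": [0, 0, 0], "hand": 0.6}
    - {"offset": [0.01, 0.02, 0], "rotation": [0, 0, 0], "hand": 0.6}
    - {"offset": [0.01, 0.02, -0.5], "rotation": [0, 0, 0], "hand": 0.6}
    - {"offset": [0.01, 0.02, -0.9], "rotation": [0, 0, 0], "hand": 0.6}
    - {"offset": [0.01, 0.02, -0.9], "rotation": [0, 0, 0], "hand": 0.6}

```text
t: 12.97
eef_pos: [0.4521, 0.3259, 0.2179]
tcp_rot: [0.443, 3.102, 0.007]
ft_force: [0.4, -0.1, -0.3]
opening: 0.0701
```

```bash
python3 - <<'E'
from h import *
st(); a=snap('side','d8'); b=snap('scene','s8'); 
cv2.imwrite('pics/c8.png',np.hstack([cv2.resize(a[100:300,150:350],(400,400)),cv2.resize(b[140:340,200:400],(400,400))]))
E
```

```text
t 12.97 pos [0.4521 0.3259 0.2179] rot [0.443 3.102 0.007] F [ 0.4 -0.1 -0.3] op 0.0701 q [ 0.41  0.41  1.32 -0.    1.41 -0.88]
```

View pics/c8.png

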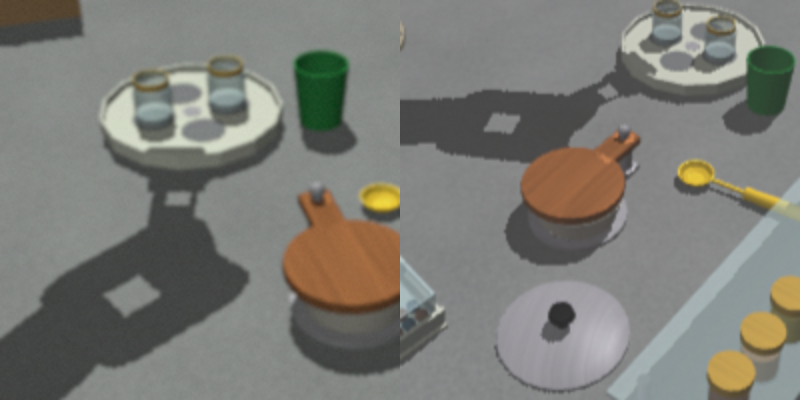

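Both jars are standing on the carousel and there is no third. Next is the cover.

Emit:
step_arm:
  moves:
    - {"offset": [-0.85, -0.78, 0], "rotation": [0, 0, 0], "hand": -1}
    - {"offset": [-0.85, -0.78, 0], "rotation": [0, 0, 0], "hand": -1}
    - {"offset": [-0.85, -0.78, 0], "rotation": [0, 0, 0], "hand": -1}
    - {"offset": [-0.85, -0.78, 0], "rotation": [0, 0, 0], "hand": -1}
    - {"offset": [-0.85, -0.78, 0], "rotation": [0, 0, 0], "hand": -1}

```text
t: 13.48
eef_pos: [0.5108, 0.2253, 0.21]
tcp_rot: [-0.448, -3.107, 0.001]
ft_force: [-0.4, 0.6, -0.4]
opening: 0.0392
```

Emit:
step_arm:
  moves:
    - {"offset": [-0.85, -0.78, 0], "rotation": [0, 0, 0], "hand": -1}
    - {"offset": [-0.85, -0.78, 0], "rotation": [0, 0, 0], "hand": -1}
    - {"offset": [-0.85, -0.78, 0], "rotation": [0, 0, 0], "hand": -1}
    - {"offset": [-0.85, -0.78, 0], "rotation": [0, 0, 0], "hand": -1}
    - {"offset": [-0.85, -0.78, 0], "rotation": [0, 0, 0], "hand": -1}

```text
t: 13.9
eef_pos: [0.5702, 0.1279, 0.2105]
tcp_rot: [-0.446, -3.108, -0.0]
ft_force: [0.2, 0.8, -0.3]
opening: 0.0061
```

Emit:
step_arm:
  moves:
    - {"offset": [-0.85, -0.78, 0], "rotation": [0, 0, 0], "hand": -1}
    - {"offset": [-0.85, -0.78, 0], "rotation": [0, 0, 0], "hand": -1}
    - {"offset": [-0.85, -0.78, 0], "rotation": [0, 0, 0], "hand": -1}
    - {"offset": [-0.85, -0.78, 0], "rotation": [0, 0, 0], "hand": -1}
    - {"offset": [-0.85, -0.78, 0], "rotation": [0, 0, 0], "hand": -1}

```text
t: 14.32
eef_pos: [0.6299, 0.0301, 0.2108]
tcp_rot: [-0.444, -3.108, -0.001]
ft_force: [-0.1, -0.8, 0.2]
opening: 0.0009
```

Emit:
step_arm:
  moves:
    - {"offset": [-0.85, -0.78, 0], "rotation": [0, 0, 0], "hand": -1}
    - {"offset": [-0.85, -0.78, 0], "rotation": [0, 0, 0], "hand": -1}
    - {"offset": [-0.85, -0.78, 0], "rotation": [0, 0, 0], "hand": -1}
    - {"offset": [-0.85, -0.78, 0], "rotation": [0, 0, 0], "hand": -1}
    - {"offset": [-0.85, -0.78, 0], "rotation": [0, 0, 0], "hand": -1}
    - {"offset": [-0.85, -0.78, 0], "rotation": [0, 0, 0], "hand": -1}

```text
t: 14.82
eef_pos: [0.6894, -0.0667, 0.2117]
tcp_rot: [-0.44, -3.11, -0.001]
ft_force: [-0.5, -0.0, 0.8]
opening: 0.0004
```

```bash
python3 - <<'E'
from h import *
st(); snap('wrist','w9'); a=snap('side','d9')
c=optics.get_calibration('wrist')
print('spoon bowl',onz('scene',(347,228),.01))
print(proj('wrist',[.58,.0436,.07],c),proj('wrist',[.58,-.066,.06],c))
go([.690,-.07,.049])
E
```

```text
t 14.82 pos [ 0.6894 -0.0667  0.2117] rot [-4.40e-01 -3.11e+00 -1.00e-03] F [-0.5 -0.   0.8] op 0.0004 q [-0.27  0.66  0.88  0.    1.6  -1.56]
spoon bowl [0.67410175 0.07987687 0.01      ]
[407.59088073  38.72230089] [288.15603155  77.65768763]
offset [-0.014 -0.029  1.632] rotation [0. 0. 0.]
```

View pics/w9.png

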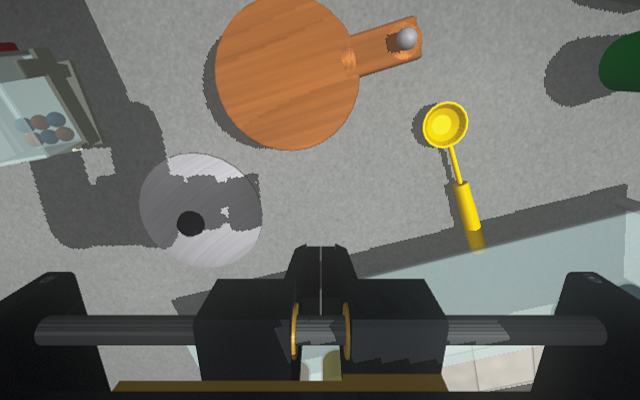

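View pics/d9.png

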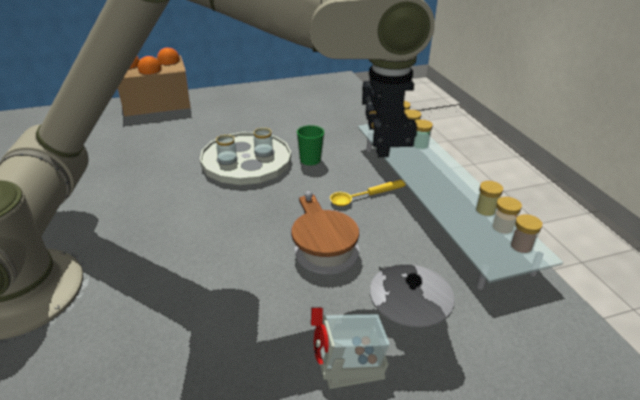

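```bash
python3 - <<'E'
from h import *
im=cv2.imread('pics/w9.png');hsv=cv2.cvtColor(im,cv2.COLOR_BGR2HSV)
m=cv2.inRange(hsv,(3,90,60),(16,230,255)); m[180:]=0
cs,_=cv2.findContours(m,cv2.RETR_EXTERNAL,cv2.CHAIN_APPROX_NONE); C=max(cs,key=len)[:,0]
c=optics.get_calibration('wrist')
X=np.array([onz('wrist',p,.06,c)[:2] for p in C if 2<p[1]<175])
from scipy.optimize import least_squares
f=least_squares(lambda q:np.hypot(*(X-q[:2]).T)-q[2],[.58,-.066,.068],loss='cauchy',f_scale=.001);print('disc',f.x)
P=np.array([.580,.0436]); tx=np.array([-.96,.28]);ty=np.array([.28,.96])
prev=np.array([.690,-.07])
for th in np.arange(-.25,1.6,.125):
    u=np.array([-np.cos(th),np.sin(th)]); Cc=P+.110*np.array([-np.sin(th),-np.cos(th)])
    h=.009*abs(u@tx)+.0175*abs(u@ty)
    F=Cc-u*(.068+min(h,.0175)); print(round(th,2),F.round(4), 'off from (.69,-.07):',((F-[.69,-.07])@tx*10).round(2),((F-[.69,-.07])@ty*10).round(2))
E
```

```text
disc [ 0.57972576 -0.06713329  0.06660011]
-0.25 [ 0.6892 -0.042 ] off from (.69,-.07): 0.09 0.27
-0.12 [ 0.6763 -0.0552] off from (.69,-.07): 0.17 0.1
0.0 [ 0.6615 -0.0664] off from (.69,-.07): 0.28 -0.05
0.12 [ 0.6453 -0.0755] off from (.69,-.07): 0.41 -0.18
0.25 [ 0.628  -0.0822] off from (.69,-.07): 0.56 -0.29
0.38 [ 0.6128 -0.0875] off from (.69,-.07): 0.69 -0.38
0.5 [ 0.5979 -0.0915] off from (.69,-.07): 0.82 -0.46
0.62 [ 0.5824 -0.0938] off from (.69,-.07): 0.97 -0.53
0.75 [ 0.5664 -0.0941] off from (.69,-.07): 1.12 -0.58
0.88 [ 0.5502 -0.0923] off from (.69,-.07): 1.28 -0.61
1.0 [ 0.5336 -0.0878] off from (.69,-.07): 1.45 -0.61
1.12 [ 0.5176 -0.081 ] off from (.69,-.07): 1.62 -0.59
1.25 [ 0.5026 -0.0722] off from (.69,-.07): 1.79 -0.55
1.38 [ 0.4887 -0.0617] off from (.69,-.07): 1.96 -0.48
1.5 [ 0.4763 -0.0495] off from (.69,-.07): 2.11 -0.4
```

Emit:
step_arm:
  moves:
    - {"offset": [-0.01, -0.03, 0.4], "rotation": [0, 0, 0], "hand": -1}
    - {"offset": [-0.01, -0.03, 0.8], "rotation": [0, 0, 0], "hand": -1}
    - {"offset": [-0.01, -0.03, 0.8], "rotation": [0, 0, 0], "hand": -1}
    - {"offset": [-0.01, -0.03, 0.8], "rotation": [0, 0, 0], "hand": -1}

```text
t: 15.25
eef_pos: [0.6893, -0.0712, 0.1313]
tcp_rot: [-0.442, -3.107, -0.001]
ft_force: [0.5, -0.1, 0.5]
opening: 0.0005
```

Emit:
step_arm:
  moves:
    - {"offset": [0, 0, 0.4], "rotation": [0, 0, 0], "hand": -1}
    - {"offset": [0, 0, 0.82], "rotation": [0, 0, 0], "hand": -1}
    - {"offset": [0, 0, 0.82], "rotation": [0, 0, 0], "hand": -1}
    - {"offset": [0, 0, 0.82], "rotation": [0, 0, 0], "hand": -1}
    - {"offset": [0, 0, 0.82], "rotation": [0, 0, 0], "hand": -1}

```text
t: 15.67
eef_pos: [0.6918, -0.0728, 0.0539]
tcp_rot: [0.443, 3.105, -0.001]
ft_force: [0.4, -0.3, 0.3]
opening: 0.0006
```

Emit:
step_arm:
  moves:
    - {"offset": [0.1, 0, 0.04], "rotation": [0, 0, 0], "hand": -1}
    - {"offset": [0.2, -0.02, 0.04], "rotation": [0, 0, 0], "hand": -1}
    - {"offset": [0.28, -0.05, 0.04], "rotation": [0, 0, 0], "hand": -1}
    - {"offset": [0.35, -0.12, 0.04], "rotation": [0, 0, 0], "hand": -1}
    - {"offset": [0.41, -0.18, 0.04], "rotation": [0, 0, 0], "hand": -1}
    - {"offset": [0.49, -0.24, 0.04], "rotation": [0, 0, 0], "hand": -1}
    - {"offset": [0.56, -0.29, 0.04], "rotation": [0, 0, 0], "hand": -1}
    - {"offset": [0.63, -0.34, 0.04], "rotation": [0, 0, 0], "hand": -1}
    - {"offset": [0.69, -0.38, 0.04], "rotation": [0, 0, 0], "hand": -1}
    - {"offset": [0.76, -0.42, 0.04], "rotation": [0, 0, 0], "hand": -1}
    - {"offset": [0.82, -0.46, 0.04], "rotation": [0, 0, 0], "hand": -1}
    - {"offset": [0.9, -0.5, 0.04], "rotation": [0, 0, 0], "hand": -1}
    - {"offset": [0.97, -0.53, 0.04], "rotation": [0, 0, 0], "hand": -1}
    - {"offset": [0.97, -0.53, 0.04], "rotation": [0, 0, 0], "hand": -1}

```text
t: 16.83
eef_pos: [0.5806, -0.0964, 0.0456]
tcp_rot: [-0.445, -3.108, -0.0]
ft_force: [2.1, -0.3, 0.2]
opening: 0.0002
```

```bash
python3 - <<'E'
from h import *
s=st(); snap('scene','s10')
for p in([.5336,-.0878,.049],[.4763,-.0495,.049]):go(p)
E
```

```text
t 16.83 pos [ 0.5806 -0.0964  0.0456] rot [-0.445 -3.108 -0.   ] F [ 2.1 -0.3  0.2] op 0.0002 q [-0.37  0.65  1.44 -0.    1.05 -1.65]
offset [ 0.482 -0.051 -0.032] rotation [0. 0. 0.]
offset [ 1.14   0.156 -0.032] rotation [0. 0. 0.]
```

View pics/s10.png

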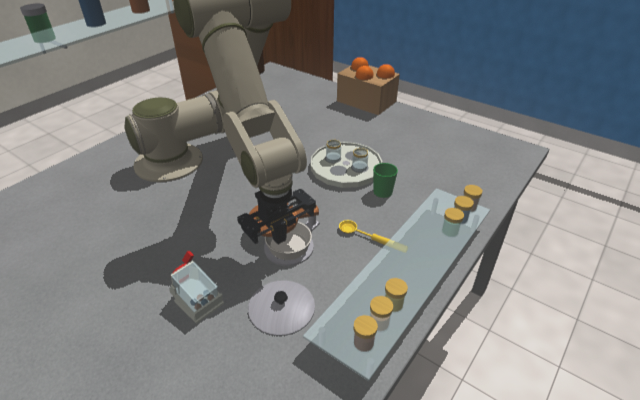

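Emit:
step_arm:
  moves:
    - {"offset": [0.08, -0.03, -0.03], "rotation": [0, 0, 0], "hand": -1}
    - {"offset": [0.15, -0.05, -0.03], "rotation": [0, 0, 0], "hand": -1}
    - {"offset": [0.23, -0.07, -0.03], "rotation": [0, 0, 0], "hand": -1}
    - {"offset": [0.31, -0.08, -0.03], "rotation": [0, 0, 0], "hand": -1}
    - {"offset": [0.4, -0.08, -0.03], "rotation": [0, 0, 0], "hand": -1}
    - {"offset": [0.48, -0.08, -0.03], "rotation": [0, 0, 0], "hand": -1}
    - {"offset": [0.57, -0.07, -0.03], "rotation": [0, 0, 0], "hand": -1}
    - {"offset": [0.65, -0.06, -0.03], "rotation": [0, 0, 0], "hand": -1}
    - {"offset": [0.74, -0.04, -0.03], "rotation": [0, 0, 0], "hand": -1}
    - {"offset": [0.82, -0.02, -0.03], "rotation": [0, 0, 0], "hand": -1}
    - {"offset": [0.9, 0.02, -0.03], "rotation": [0, 0, 0], "hand": -1}
    - {"offset": [0.99, 0.05, -0.03], "rotation": [0, 0, 0], "hand": -1}

```text
t: 17.88
eef_pos: [0.4879, -0.0633, 0.0488]
tcp_rot: [0.444, 3.11, -0.0]
ft_force: [1.2, -0.4, 0.0]
opening: 0.0004
```

Emit:
step_arm:
  moves:
    - {"offset": [0.08, 0.04, 0], "rotation": [0, 0, 0], "hand": -1}
    - {"offset": [0.14, 0.07, 0], "rotation": [0, 0, 0], "hand": -1}
    - {"offset": [0.14, 0.07, 0], "rotation": [0, 0, 0], "hand": -1}
    - {"offset": [0.05, -0.15, 0], "rotation": [0, 0, 0], "hand": -1}
    - {"offset": [0, -0.3, -0.3], "rotation": [0, 0, 0], "hand": -1}
    - {"offset": [0, -0.3, -0.7], "rotation": [0, 0, 0], "hand": -1}
    - {"offset": [0, -0.3, -1.0], "rotation": [0, 0, 0], "hand": -1}
    - {"offset": [0, -0.3, -1.0], "rotation": [0, 0, 0], "hand": -1}

```text
t: 18.55
eef_pos: [0.4822, -0.0937, 0.1539]
tcp_rot: [0.443, 3.101, -0.004]
ft_force: [-0.1, 0.2, 0.6]
opening: 0.0005
```

```bash
python3 - <<'E'
from h import *
s=st(); a=snap('scene','s11');b=snap('side','d11');snap('wrist','w11')
cv2.imwrite('pics/c11.png',np.hstack([cv2.resize(b[180:380,220:420],(400,400)),cv2.resize(a[180:340,150:310],(400,400))]))
E
```

```text
t 18.55 pos [ 0.4822 -0.0937  0.1539] rot [ 0.443  3.101 -0.004] F [-0.1  0.2  0.6] op 0.0005 q [-0.43  0.36  1.6   0.    1.17 -1.72]
```

View pics/c11.png

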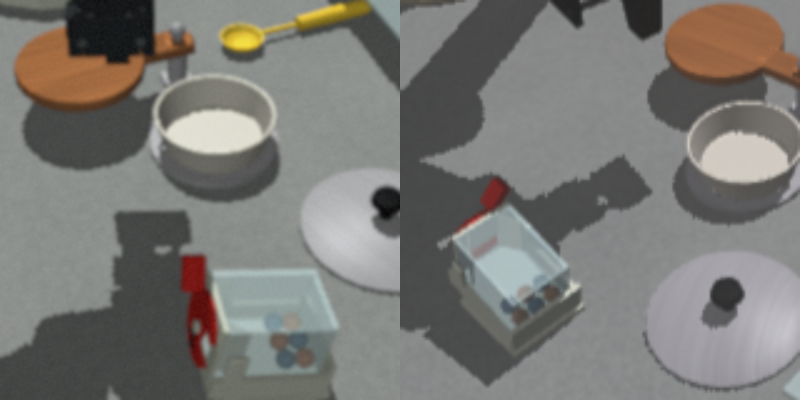

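View pics/w11.png

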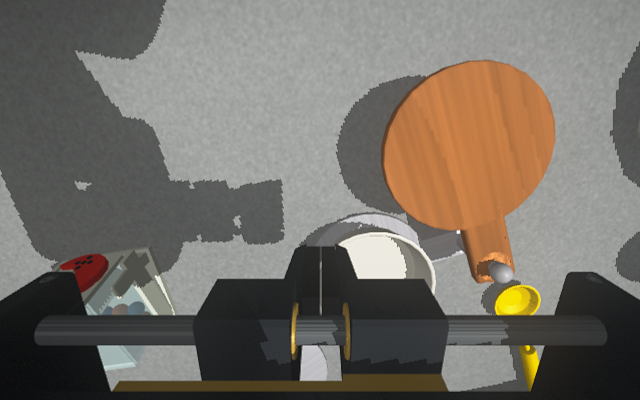

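```bash
python3 - <<'E'
from h import *
from scipy.optimize import least_squares
for n in('scene','side'):
    im=cv2.imread('pics/%s11.png'%n[0] if n=='scene' else 'pics/d11.png'); hsv=cv2.cvtColor(im,cv2.COLOR_BGR2HSV)
    m=cv2.inRange(hsv,(10,8,150),(40,70,255))
    x0,x1,y0,y1=(270,315,215,265) if n=='scene' else (290,362,215,270)
    k=np.zeros_like(m);k[y0:y1,x0:x1]=m[y0:y1,x0:x1]
    cs,_=cv2.findContours(k,cv2.RETR_EXTERNAL,cv2.CHAIN_APPROX_NONE); C=max(cs,key=len)[:,0]; print(n,cv2.boundingRect(C))
    h=cv2.convexHull(C)[:,0]
    X=np.array([onz(n,p,.042)[:2] for p in h])
    f=least_squares(lambda q:np.hypot(*(X-q[:2]).T)-.062,[.58,-.066],loss='cauchy',f_scale=.001);print('dish',f.x)
y=np.array([.1,.995,0]);y/=np.linalg.norm(y);z=np.array([0,0,-1.]);x=np.cross(y,z)
go([.60,-.336,.26],Rm=R.from_matrix(np.stack([x,y,z],1)))
E
```

```text
scene (270, 222, 42, 31)
dish [ 0.58487877 -0.0665165 ]
side (297, 217, 62, 40)
dish [ 0.58578072 -0.06619815]
offset [-1.836 -2.002 -1.121] rotation [ 0.0001 -0.0003 -0.0584]
```

Emit:
step_arm:
  moves:
    - {"offset": [-0.85, -1.0, -1.0], "rotation": [0, 0, -0.058], "hand": -1}
    - {"offset": [-0.85, -1.0, -1.0], "rotation": [0, 0, -0.058], "hand": -1}
    - {"offset": [-0.85, -1.0, -1.0], "rotation": [0, 0, -0.058], "hand": -1}
    - {"offset": [-0.85, -1.0, -1.0], "rotation": [0, 0, -0.058], "hand": -1}
    - {"offset": [-0.85, -1.0, -1.0], "rotation": [0, 0, -0.058], "hand": -1}
    - {"offset": [-0.85, -1.0, -1.0], "rotation": [0, 0, -0.058], "hand": -1}

```text
t: 19.2
eef_pos: [0.5338, -0.2133, 0.2472]
tcp_rot: [-0.162, -3.136, -0.002]
ft_force: [0.2, 0.5, -0.4]
opening: 0.0004
```

Emit:
step_arm:
  moves:
    - {"offset": [-0.78, -0.95, -0.1], "rotation": [0, 0, 0], "hand": -1}
    - {"offset": [-0.78, -0.95, -0.1], "rotation": [0, 0, 0], "hand": -1}
    - {"offset": [-0.78, -0.95, -0.1], "rotation": [0, 0, 0], "hand": -1}
    - {"offset": [-0.78, -0.95, -0.1], "rotation": [0, 0, 0], "hand": -1}
    - {"offset": [-0.78, -0.95, -0.1], "rotation": [0, 0, 0], "hand": -1}
    - {"offset": [-0.78, -0.95, -0.1], "rotation": [0, 0, 0], "hand": -1}
    - {"offset": [-0.78, -0.95, -0.1], "rotation": [0, 0, 0], "hand": -1}

```text
t: 19.78
eef_pos: [0.6012, -0.313, 0.2581]
tcp_rot: [-0.157, -3.136, -0.002]
ft_force: [-0.5, 0.9, -0.6]
opening: 0.0003
```

```bash
python3 - <<'E'
from h import *
s=st(); a=snap('wrist','w12')
c=optics.get_calibration('wrist'); import pickle; pickle.dump(c,open('w12.pkl','wb'))
cv2.imwrite('pics/c12.png',cv2.resize(a[0:260,150:480],None,fx=2.3,fy=2.3,interpolation=cv2.INTER_CUBIC))
E
```

```text
t 19.78 pos [ 0.6012 -0.313   0.2581] rot [-1.570e-01 -3.136e+00 -2.000e-03] F [-0.5  0.9 -0.6] op 0.0003 q [-0.65  0.61  0.85  0.    1.69 -2.12]
```

View pics/c12.png

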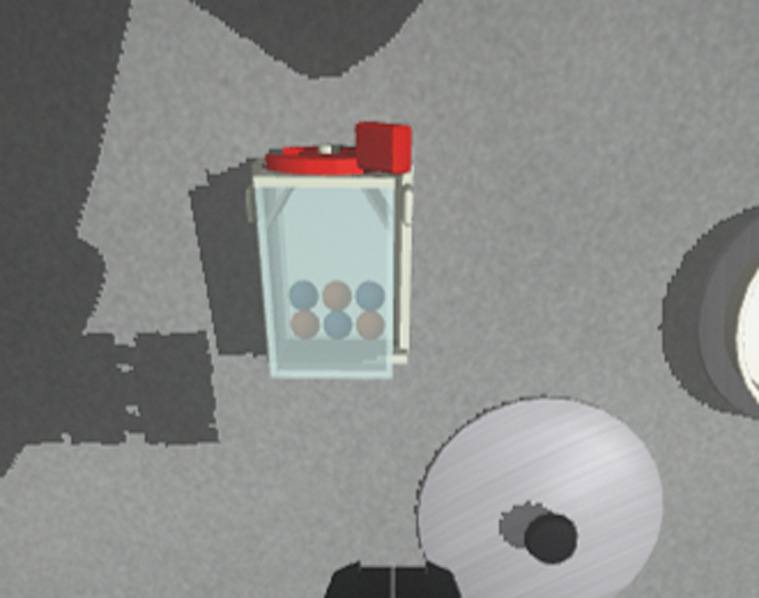

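```bash
python3 - <<'E'
from h import *
c=pickle.load(open('w12.pkl','rb'))
f=lambda x,y:(150+x/2.3-.28,y/2.3-.28)
for nm,p,z in(('FL',(254,178),.0905),('FR',(396,178),.0905),('BR',(393,377),.0725),('BL',(271,377),.0725),('tabtop',(383,147),.1)): print(nm,onz('wrist',f(*p),z,c).round(4))
X={k:onz('wrist',f(*p),z,c) for k,p,z in(('FL',(254,178),.0905),('FR',(396,178),.0905),('BR',(393,377),.0725),('BL',(271,377),.0725))}
fm=(X['FL']+X['FR'])/2;bm=(X['BL']+X['BR'])/2;d=bm-fm;print('mid',fm,bm,'yaw',np.arctan2(d[1],d[0]),np.linalg.norm(d))
y=X['FL']-X['FR'];print('yaw y',np.arctan2(y[0],-y[1]), np.linalg.norm(y)); y=X['BL']-X['BR'];print('yaw y',np.arctan2(y[0],-y[1]),np.linalg.norm(y))
E
```

```text
FL [ 0.4889 -0.3605  0.0905]
FR [ 0.4949 -0.3004  0.0905]
BR [ 0.5837 -0.3105  0.0725]
BL [ 0.5776 -0.3703  0.0725]
tabtop [ 0.4835 -0.3046  0.1   ]
mid [ 0.49192322 -0.33043328  0.0905    ] [ 0.58063233 -0.34041199  0.0725    ] yaw -0.11201703602074274 0.09106525781795441
yaw y -0.10018522315241844 0.06040144094101767
yaw y -0.10067464671776423 0.060091679983149536
```

```bash
python3 - <<'E'
from h import *
s=st()
go([.4857,-.2546,.16]);go([.4857,-.2546,.094])
E
```

```text
t 19.83 pos [ 0.6012 -0.3132  0.2587] rot [-1.570e-01 -3.137e+00 -1.000e-03] F [0.5 0.5 0.5] op 0.0005 q [-0.65  0.61  0.85  0.    1.69 -2.13]
offset [1.207 0.466 0.989] rotation [0. 0. 0.]
offset [1.207 0.466 1.649] rotation [0. 0. 0.]
```

Emit:
step_arm:
  moves:
    - {"offset": [1.0, 0.47, 0.3], "rotation": [0, 0, 0], "hand": -1}
    - {"offset": [1.0, 0.47, 0.3], "rotation": [0, 0, 0], "hand": -1}
    - {"offset": [1.0, 0.47, 0.3], "rotation": [0, 0, 0], "hand": -1}
    - {"offset": [1.0, 0.47, 0.3], "rotation": [0, 0, 0], "hand": -1}
    - {"offset": [1.0, 0.47, 0.3], "rotation": [0, 0, 0], "hand": -1}

```text
t: 20.25
eef_pos: [0.5058, -0.2564, 0.2295]
tcp_rot: [0.158, 3.137, 0.0]
ft_force: [0.9, -0.7, 1.1]
opening: 0.0007
```

Emit:
step_arm:
  moves:
    - {"offset": [0.21, 0, 0.3], "rotation": [0, 0, 0], "hand": -1}
    - {"offset": [0.21, 0, 0.7], "rotation": [0, 0, 0], "hand": -1}
    - {"offset": [0.21, 0, 0.9], "rotation": [0, 0, 0], "hand": -1}
    - {"offset": [0.21, 0, 0.9], "rotation": [0, 0, 0], "hand": -1}
    - {"offset": [0.21, 0, 0.9], "rotation": [0, 0, 0], "hand": -1}

```text
t: 20.67
eef_pos: [0.487, -0.2563, 0.1392]
tcp_rot: [0.159, 3.137, -0.001]
ft_force: [-0.4, 0.4, 0.7]
opening: 0.0004
```

Emit:
step_arm:
  moves:
    - {"offset": [0, 0, 0.2], "rotation": [0, 0, 0], "hand": -1}
    - {"offset": [0, 0, 0.44], "rotation": [0, 0, 0], "hand": -1}
    - {"offset": [0, 0, 0.44], "rotation": [0, 0, 0], "hand": -1}
    - {"offset": [0, 0, 0.44], "rotation": [0, 0, 0], "hand": -1}

```text
t: 21.0
eef_pos: [0.4869, -0.2564, 0.0961]
tcp_rot: [0.159, 3.136, -0.001]
ft_force: [-0.2, -1.1, -0.8]
opening: 0.0008
```

```bash
python3 - <<'E'
from h import *
s=st(); a=snap('side','d13'); b=snap('scene','s13')
cv2.imwrite('pics/c13.png',np.hstack([cv2.resize(a[220:400,230:410],(400,400)),cv2.resize(b[200:340,130:270],(400,400))]))
go([.4857,-.2546,.094])
E
```

```text
t 21.0 pos [ 0.4869 -0.2564  0.0961] rot [ 1.590e-01  3.136e+00 -1.000e-03] F [-0.2 -1.1 -0.8] op 0.0008 q [-0.7   0.53  1.51 -0.    1.11 -2.17]
offset [0.017 0.019 0.029] rotation [0. 0. 0.]
```

View pics/c13.png

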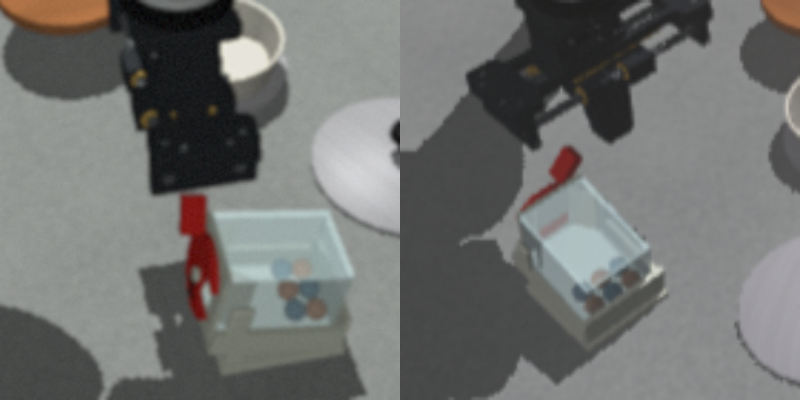

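Emit:
step_arm:
  moves:
    - {"offset": [0.02, -0.15, 0.02], "rotation": [0, 0, 0], "hand": -1}
    - {"offset": [0.02, -0.22, 0.02], "rotation": [0, 0, 0], "hand": -1}
    - {"offset": [0.02, -0.28, 0.02], "rotation": [0, 0, 0], "hand": -1}
    - {"offset": [0.02, -0.34, 0.02], "rotation": [0, 0, 0], "hand": -1}
    - {"offset": [0.02, -0.4, 0.02], "rotation": [0, 0, 0], "hand": -1}
    - {"offset": [0.02, -0.45, 0.02], "rotation": [0, 0, 0], "hand": -1}
    - {"offset": [0.02, -0.5, 0.02], "rotation": [0, 0, 0], "hand": -1}
    - {"offset": [0.02, -0.55, 0.02], "rotation": [0, 0, 0], "hand": -1}
    - {"offset": [0.02, -0.6, 0.02], "rotation": [0, 0, 0], "hand": -1}
    - {"offset": [0.02, -0.65, 0.02], "rotation": [0, 0, 0], "hand": -1}
    - {"offset": [0.02, -0.7, 0.02], "rotation": [0, 0, 0], "hand": -1}
    - {"offset": [0.02, -0.74, 0.02], "rotation": [0, 0, 0], "hand": -1}
    - {"offset": [0.02, -0.78, 0.02], "rotation": [0, 0, 0], "hand": -1}
    - {"offset": [0.02, -0.78, 0.02], "rotation": [0, 0, 0], "hand": -1}

```text
t: 22.27
eef_pos: [0.4759, -0.334, 0.0926]
tcp_rot: [-0.16, -3.137, 0.0]
ft_force: [-0.5, -0.0, 0.2]
opening: 0.0003
```

```bash
python3 - <<'E'
from h import *
s=st(); a=snap('side','d14'); b=snap('scene','s14')
cv2.imwrite('pics/c14.png',np.hstack([cv2.resize(a[220:400,230:410],(400,400)),cv2.resize(b[200:340,130:270],(400,400))]))
E
```

```text
t 22.27 pos [ 0.4759 -0.334   0.0926] rot [-0.16  -3.137  0.   ] F [-0.5 -0.   0.2] op 0.0003 q [-0.82  0.57  1.42 -0.    1.15 -2.28]
```

View pics/c14.png

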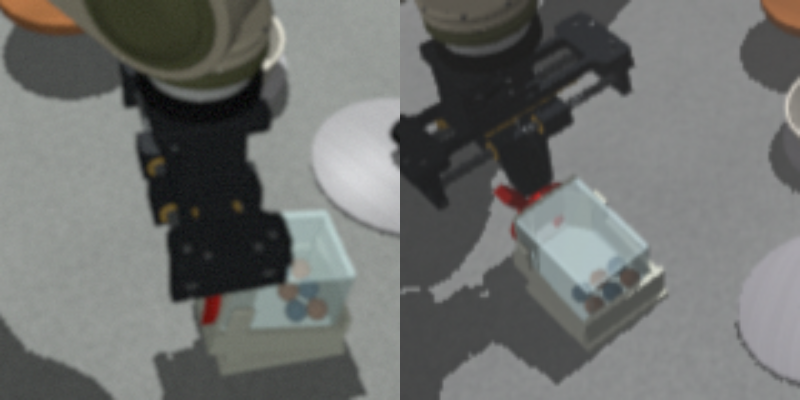

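Emit:
step_arm:
  moves:
    - {"offset": [0, -0.03, 0], "rotation": [0, 0, 0], "hand": -1}
    - {"offset": [0, -0.05, 0], "rotation": [0, 0, 0], "hand": -1}
    - {"offset": [0, -0.05, 0], "rotation": [0, 0, 0], "hand": -1}

```text
t: 22.62
eef_pos: [0.4756, -0.3385, 0.0928]
tcp_rot: [0.16, 3.137, -0.0]
ft_force: [0.7, 0.8, 0.2]
opening: 0.0005
```

Emit:
step_arm:
  moves:
    - {"offset": [0, -0.03, 0], "rotation": [0, 0, 0], "hand": -1}
    - {"offset": [0, -0.04, 0], "rotation": [0, 0, 0], "hand": -1}
    - {"offset": [0, -0.04, 0], "rotation": [0, 0, 0], "hand": -1}

```text
t: 22.87
eef_pos: [0.4752, -0.3425, 0.0928]
tcp_rot: [0.16, 3.137, -0.0]
ft_force: [0.4, 1.0, -0.4]
opening: 0.0006
```

```bash
python3 - <<'E'
from h import *
s=st(); a=snap('side','d15'); b=snap('scene','s15')
cv2.imwrite('pics/c15.png',np.hstack([cv2.resize(a[220:400,230:410],(400,400)),cv2.resize(b[200:340,130:270],(400,400))]))
E
```

```text
t 22.87 pos [ 0.4752 -0.3425  0.0928] rot [ 0.16   3.137 -0.   ] F [ 0.4  1.  -0.4] op 0.0006 q [-0.83  0.58  1.41 -0.    1.15 -2.3 ]
```

View pics/c15.png

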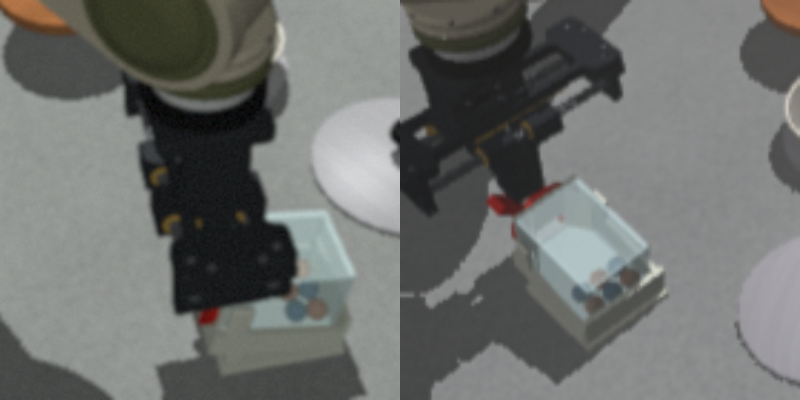

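Emit:
step_arm:
  moves:
    - {"offset": [0, -0.03, 0], "rotation": [0, 0, 0], "hand": -1}
    - {"offset": [0, -0.03, 0], "rotation": [0, 0, 0], "hand": -1}
    - {"offset": [0, -0.03, 0], "rotation": [0, 0, 0], "hand": -1}

```text
t: 23.22
eef_pos: [0.4749, -0.3454, 0.0928]
tcp_rot: [0.16, 3.137, -0.0]
ft_force: [-0.7, 0.3, 0.2]
opening: 0.0006
```

Emit:
step_arm:
  moves:
    - {"offset": [0, -0.03, 0], "rotation": [0, 0, 0], "hand": -1}
    - {"offset": [0, -0.03, 0], "rotation": [0, 0, 0], "hand": -1}
    - {"offset": [0, -0.03, 0], "rotation": [0, 0, 0], "hand": -1}

```text
t: 23.47
eef_pos: [0.4746, -0.3479, 0.0927]
tcp_rot: [-0.16, -3.137, -0.001]
ft_force: [-0.6, 2.7, 1.2]
opening: 0.0005
```

```bash
python3 - <<'E'
from h import *
s=st(); a=snap('side','d16'); b=snap('scene','s16')
cv2.imwrite('pics/c16.png',np.hstack([cv2.resize(a[220:400,230:410],(400,400)),cv2.resize(b[200:340,130:270],(400,400))]))
E
```

```text
t 23.47 pos [ 0.4746 -0.3479  0.0927] rot [-1.600e-01 -3.137e+00 -1.000e-03] F [-0.6  2.7  1.2] op 0.0005 q [-0.83  0.59  1.4   0.    1.16 -2.3 ]
```

View pics/c16.png

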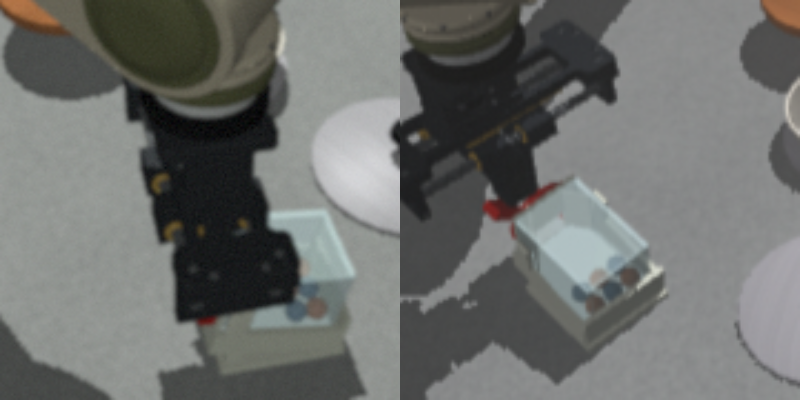

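Emit:
step_arm:
  moves:
    - {"offset": [0, -0.02, 0], "rotation": [0, 0, 0], "hand": -1}
    - {"offset": [0, -0.02, 0], "rotation": [0, 0, 0], "hand": -1}

```text
t: 23.73
eef_pos: [0.4744, -0.3496, 0.0927]
tcp_rot: [-0.159, -3.137, -0.002]
ft_force: [0.7, 5.9, 2.8]
opening: 0.0005
```

Emit:
step_arm:
  moves:
    - {"offset": [0, 0.1, 0], "rotation": [0, 0, 0], "hand": -1}
    - {"offset": [0, 0.3, -0.3], "rotation": [0, 0, 0], "hand": -1}
    - {"offset": [-0.5, 0.3, -0.7], "rotation": [0, 0, 0], "hand": -1}
    - {"offset": [-0.9, 0.3, -1.0], "rotation": [0, 0, 0], "hand": -1}
    - {"offset": [-0.9, 0.3, -1.0], "rotation": [0, 0, 0], "hand": -1}
    - {"offset": [-0.9, 0.3, -1.0], "rotation": [0, 0, 0], "hand": -1}
    - {"offset": [-0.9, 0.3, -1.0], "rotation": [0, 0, 0], "hand": -1}

```text
t: 24.32
eef_pos: [0.5676, -0.3293, 0.1928]
tcp_rot: [0.158, 3.137, -0.003]
ft_force: [0.3, -0.0, -0.4]
opening: 0.0006
```

```bash
python3 - <<'E'
from h import *
s=st(); a=snap('wrist','w17'); c=optics.get_calibration('wrist'); pickle.dump(c,open('w17.pkl','wb'))
b=snap('scene','s17'); d=snap('side','d17')
cv2.imwrite('pics/c17.png',np.hstack([cv2.resize(a[0:260,180:440],(400,400)),cv2.resize(d[280:400,290:410],(400,400))]))
E
```

```text
t 24.32 pos [ 0.5676 -0.3293  0.1928] rot [ 1.580e-01  3.137e+00 -3.000e-03] F [ 0.3 -0.  -0.4] op 0.0006 q [-0.71  0.6   1.05 -0.    1.49 -2.18]
```

View pics/c17.png

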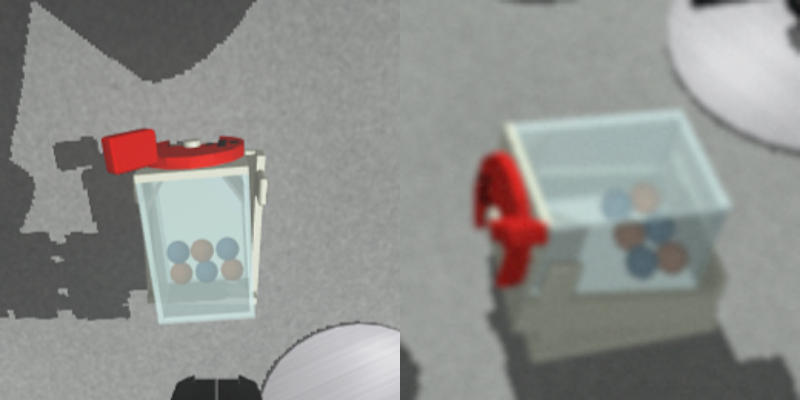

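```bash
python3 - <<'E'
from h import *
from scipy.optimize import least_squares
c=pickle.load(open('w17.pkl','rb'))
f=lambda x,y:(180+x*.65,y*.65)
X={k:onz('wrist',f(*p),z,c) for k,p,z in(('FL',(136,176),.0905),('FR',(247,173),.0905),('BR',(253,317),.0725),('BL',(162,322),.0725))}
for k in X: print(k,X[k].round(4))
fm=(X['FL']+X['FR'])/2;bm=(X['BL']+X['BR'])/2;d=bm-fm;print('mid',fm,bm,'yaw',np.arctan2(d[1],d[0]),np.linalg.norm(d))
for a,b in(('FL','FR'),('BL','BR')):
    y=X[a]-X[b];print('yaw y',np.arctan2(y[0],-y[1]), np.linalg.norm(y))
# tab from scene/side red centroid
D=np.array([[.381,1.297,.5500,.2389],[.33,1.38,.5187,.2386],[.44,1.56,.5202,.1234],[.66,.88,.6926,.2117],[.64,1.20,.6412,.1209],[.34,1.64,.4746,.1513],[.38,1.68,.4741,.1233],[.50,1.46,.5542,.1215],[.41,1.32,.5574,.2179],[.65,1.44,.5885,.0456],[.61,.85,.6778,.2581],[.53,1.51,.5503,.0961]])
g=lambda q:np.r_[q[0]+q[1]*np.sin(D[:,0]+q[4])+q[2]*np.sin(D[:,0]+D[:,1]+q[5])-D[:,2], q[3]+q[1]*np.cos(D[:,0]+q[4])+q[2]*np.cos(D[:,0]+D[:,1]+q[5])-D[:,3]]
s=least_squares(g,[0,.4,.4,.1,0,0]);print(s.x.round(3),abs(s.fun).max())
for n,fn in(('scene','s17'),('side','d17')):
    im=cv2.imread(f'pics/{fn}.png');hsv=cv2.cvtColor(im,cv2.COLOR_BGR2HSV)
    m=cv2.inRange(hsv,(0,150,60),(4,255,255))|cv2.inRange(hsv,(172,150,60),(180,255,255))
    m[:200]=0; ys,xs=np.nonzero(m); print(n,xs.min(),xs.max(),ys.min(),ys.max())
    cv2.imwrite(f'pics/z_{fn}.png',cv2.resize(im[ys.min()-10:ys.max()+20,xs.min()-10:xs.max()+40],None,fx=7,fy=7,interpolation=cv2.INTER_CUBIC)[:600,:800]); print(xs.min()-10,ys.min()-10)
E
```

```text
FL [ 0.488  -0.3624  0.0905]
FR [ 0.4923 -0.3049  0.0905]
BR [ 0.5783 -0.3068  0.0725]
BL [ 0.5758 -0.3631  0.0725]
mid [ 0.4901706  -0.33368333  0.0905    ] [ 0.57703104 -0.33499215  0.0725    ] yaw -0.015066902888680622 0.08871555042558536
yaw y -0.07551578925348243 0.0576956416084979
yaw y -0.04350441387927762 0.05634162940354251
[ 0.015  0.525  0.365 -0.111  0.004  0.277] 0.0031602165362937945
scene 160 183 264 281
150 254
side 313 333 326 365
303 316
```

View pics/z_s17.png

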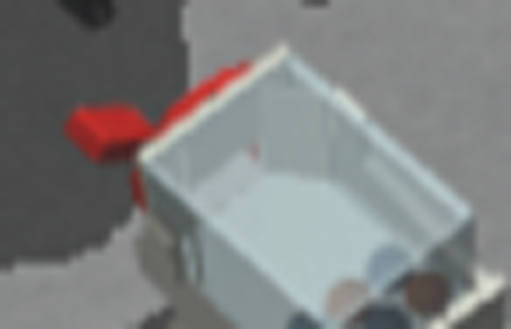

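View pics/z_d17.png

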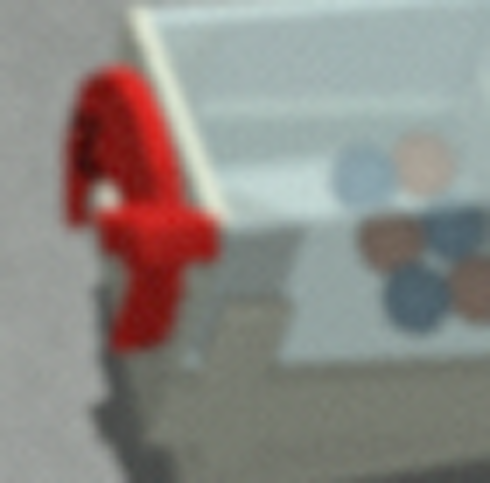

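```bash
python3 - <<'E'
from h import *
p,e=tri('scene',(165.5,271),'side',(325.5,349)); print(p,e)
d=p-[.529,-.334,.052]; 
for ps in(-.05,-.1):
    l=R.from_euler('z',-ps).apply(d); print(l, 'perp n', l[2]*.98+l[0]*.199,'lean',np.arctan2(-l[1],l[2]*.98+l[0]*.199))
st(); go([.5345,-.335,.16]); go([.5345,-.335,.042])
E
```

```text
[ 0.477713   -0.36373743  0.0952053 ] 0.0030737241315886557
[-0.04973666 -0.03226355  0.0432053 ] perp n 0.03244359609231603 lean 0.78261571048925
[-0.04806199 -0.03470903  0.0432053 ] perp n 0.032776854098328236 lean 0.8140211125927113
t 24.47 pos [ 0.5658 -0.3292  0.1914] rot [-1.600e-01 -3.135e+00 -2.000e-03] F [-0.9 -0.4 -0.1] op 0.0001 q [-0.71  0.6   1.05 -0.    1.49 -2.18]
offset [ 0.304 -0.09   0.315] rotation [0. 0. 0.]
offset [ 0.301 -0.092  1.495] rotation [0. 0. 0.]
```

Emit:
step_arm:
  moves:
    - {"offset": [0.3, -0.09, 0], "rotation": [0, 0, 0], "hand": 1}
    - {"offset": [0.3, -0.09, 0], "rotation": [0, 0, 0], "hand": 1}
    - {"offset": [0.3, -0.09, 0.3], "rotation": [0, 0, 0], "hand": 1}
    - {"offset": [0.3, -0.09, 0.3], "rotation": [0, 0, 0], "hand": 1}
    - {"offset": [0.3, -0.09, 0.5], "rotation": [0, 0, 0], "hand": 1}
    - {"offset": [0.3, -0.09, 0.5], "rotation": [0, 0, 0], "hand": 1}
    - {"offset": [0.3, -0.09, 0.5], "rotation": [0, 0, 0], "hand": 1}

```text
t: 25.05
eef_pos: [0.5358, -0.3351, 0.1425]
tcp_rot: [-0.16, -3.136, -0.002]
ft_force: [0.3, 0.0, 0.4]
opening: 0.0447
```

```bash
python3 - <<'E'
from h import *
a=snap('wrist','w18'); st(); go([.5345,-.335,.042])
E
```

```text
t 25.1 pos [ 0.5362 -0.3354  0.1434] rot [-0.16  -3.137 -0.   ] F [ 0.4 -0.6 -0.7] op 0.0488 q [-0.75  0.6   1.2  -0.    1.34 -2.21]
offset [0.018 0.003 1.014] rotation [0. 0. 0.]
```

View pics/w18.png

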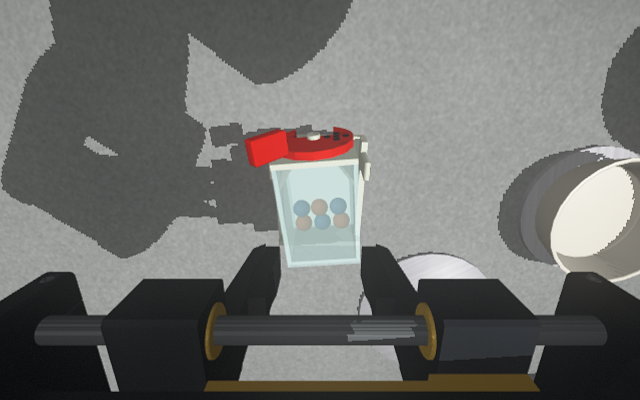

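Emit:
step_arm:
  moves:
    - {"offset": [0.01, 0, 0], "rotation": [0, 0, 0], "hand": 1}
    - {"offset": [0.01, 0, 0], "rotation": [0, 0, 0], "hand": 1}
    - {"offset": [0.01, 0, 0], "rotation": [0, 0, 0], "hand": 1}
    - {"offset": [0.01, 0, 0], "rotation": [0, 0, 0], "hand": 1}
    - {"offset": [0.01, 0, 0], "rotation": [0, 0, 0], "hand": 1}
    - {"offset": [0.01, 0, 0], "rotation": [0, 0, 0], "hand": 1}
    - {"offset": [0.01, 0, 0.3], "rotation": [0, 0, 0], "hand": 1}
    - {"offset": [0.01, 0, 0.6], "rotation": [0, 0, 0], "hand": 1}
    - {"offset": [0.01, 0, 0.8], "rotation": [0, 0, 0], "hand": 1}
    - {"offset": [0.01, 0, 0.9], "rotation": [0, 0, 0], "hand": 1}
    - {"offset": [0.01, 0, 0.98], "rotation": [0, 0, 0], "hand": 1}
    - {"offset": [0.01, 0, 0.98], "rotation": [0, 0, 0], "hand": 1}
    - {"offset": [0.01, 0, 0.98], "rotation": [0, 0, 0], "hand": 1}

```text
t: 26.18
eef_pos: [0.5356, -0.3356, 0.0456]
tcp_rot: [0.159, 3.137, -0.001]
ft_force: [0.7, -0.1, -0.1]
opening: 0.0881
```

```bash
python3 - <<'E'
from h import *
st(); go([.5345,-.335,.042]); a=snap('side','d19'); b=snap('scene','s19')
cv2.imwrite('pics/c19.png',np.hstack([cv2.resize(a[220:400,260:440],(400,400)),cv2.resize(b[220:340,150:270],(400,400))]))
E
```

```text
t 26.18 pos [ 0.5356 -0.3356  0.0456] rot [ 1.590e-01  3.137e+00 -1.000e-03] F [ 0.7 -0.1 -0.1] op 0.0881 q [-0.75  0.7   1.31 -0.    1.13 -2.22]
offset [0.012 0.005 0.036] rotation [0. 0. 0.]
```

View pics/c19.png

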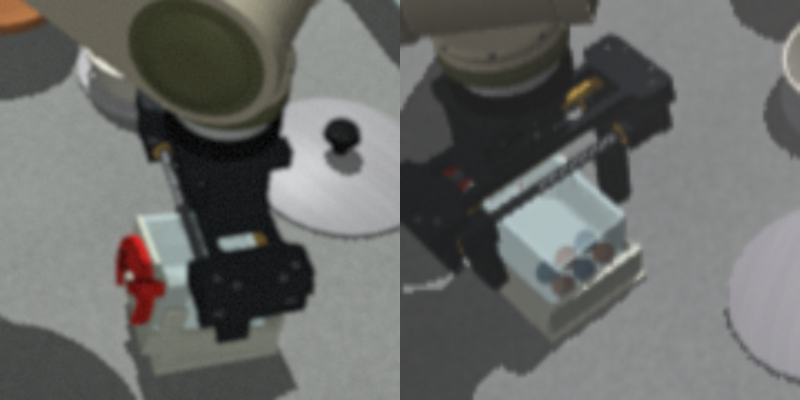

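Emit:
step_arm:
  moves:
    - {"offset": [0, 0, 0.03], "rotation": [0, 0, 0], "hand": 1}
    - {"offset": [0, 0, 0.03], "rotation": [0, 0, 0], "hand": 0.2}
    - {"offset": [0, 0, 0.03], "rotation": [0, 0, 0], "hand": 0.2}
    - {"offset": [0, 0, 0.03], "rotation": [0, 0, 0], "hand": 0.2}
    - {"offset": [0, 0, 0.03], "rotation": [0, 0, 0], "hand": 0.2}
    - {"offset": [0, 0, 0.03], "rotation": [0, 0, 0], "hand": 0.2}
    - {"offset": [0, 0, 0.03], "rotation": [0, 0, 0], "hand": 0.2}
    - {"offset": [0, 0, 0.03], "rotation": [0, 0, 0], "hand": 0.2}
    - {"offset": [0, 0, 0.03], "rotation": [0, 0, 0], "hand": 0.2}
  force: 45

```text
t: 27.03
eef_pos: [0.5352, -0.3354, 0.0419]
tcp_rot: [0.16, 3.137, -0.0]
ft_force: [0.5, -0.7, 1.0]
opening: 0.0601
```

```bash
python3 - <<'E'
from h import *
s=st(); print(s['eef_pos'],s['tcp_rot'],s['joint_positions']); a=snap('side','d20'); b=snap('scene','s20')
cv2.imwrite('pics/c20.png',np.hstack([cv2.resize(a[220:400,260:440],(400,400)),cv2.resize(b[220:340,150:270],(400,400))]))
E
```

```text
t 27.03 pos [ 0.5352 -0.3354  0.0419] rot [ 0.16   3.137 -0.   ] F [ 0.5 -0.7  1. ] op 0.0601 q [-0.75  0.71  1.31 -0.    1.12 -2.22]
[ 0.53524097 -0.33540418  0.04191409] [ 1.59683114e-01  3.13731351e+00 -4.89742479e-04] [-7.46850012e-01  7.09237444e-01  1.31289876e+00 -1.10636516e-04
  1.11908928e+00 -2.21588975e+00]
```

View pics/c20.png

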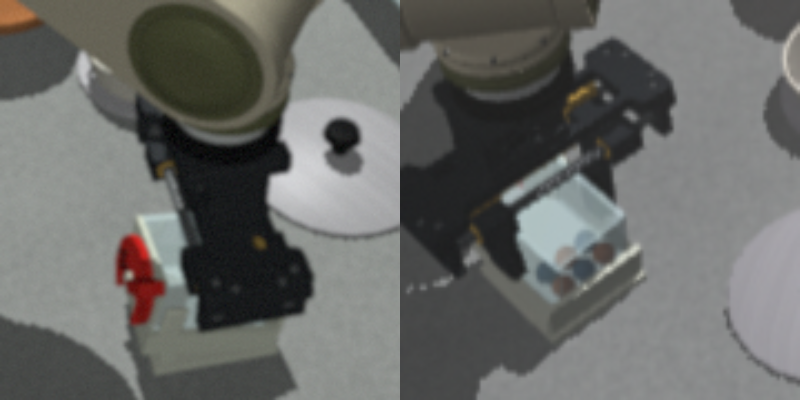

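Emit:
step_arm:
  moves:
    - {"offset": [0, 0, -0.05], "rotation": [0, 0, 0], "hand": 0.2}
    - {"offset": [0, 0, -0.12], "rotation": [0, 0, 0], "hand": 0.2}
    - {"offset": [0, 0, -0.25], "rotation": [0, 0, 0], "hand": 0.2}
    - {"offset": [0, 0, -0.4], "rotation": [0, 0, 0], "hand": 0.2}
    - {"offset": [0, 0, -0.55], "rotation": [0, 0, 0], "hand": 0.2}
    - {"offset": [0, 0, -0.7], "rotation": [0, 0, 0], "hand": 0.2}
    - {"offset": [0, 0, -0.85], "rotation": [0, 0, 0], "hand": 0.2}
    - {"offset": [0, 0, -1.0], "rotation": [0, 0, 0], "hand": 0.2}
    - {"offset": [0, 0, -1.0], "rotation": [0, 0, 0], "hand": 0.2}
    - {"offset": [0, 0, -1.0], "rotation": [0, 0, 0], "hand": 0.2}

```text
t: 27.97
eef_pos: [0.5352, -0.3349, 0.142]
tcp_rot: [0.159, 3.137, -0.0]
ft_force: [-0.4, 0.1, -4.7]
opening: 0.0601
```

Emit:
step_arm:
  moves:
    - {"offset": [0, 0, -0.15], "rotation": [0, 0, 0], "hand": 0.2}
    - {"offset": [0, 0, -0.3], "rotation": [0, 0, 0], "hand": 0.2}
    - {"offset": [0, 0, -0.4], "rotation": [0, 0, 0], "hand": 0.2}
    - {"offset": [0, 0, -0.4], "rotation": [0, 0, 0], "hand": 0.2}

```text
t: 28.3
eef_pos: [0.5356, -0.3354, 0.1829]
tcp_rot: [0.159, 3.136, -0.002]
ft_force: [1.1, 0.2, -3.6]
opening: 0.0603
```

```bash
python3 - <<'E'
from h import *
s=st(); a=snap('side','d21'); b=snap('scene','s21')
cv2.imwrite('pics/c21.png',np.hstack([cv2.resize(a[180:380,240:440],(400,400)),cv2.resize(b[160:320,130:290],(400,400))]))
go([.532,-.06,.18])
E
```

```text
t 28.3 pos [ 0.5356 -0.3354  0.1829] rot [ 1.590e-01  3.136e+00 -2.000e-03] F [ 1.1  0.2 -3.6] op 0.0603 q [-0.75  0.56  1.15  0.    1.43 -2.22]
offset [0.309 2.733 0.011] rotation [0. 0. 0.]
```

View pics/c21.png

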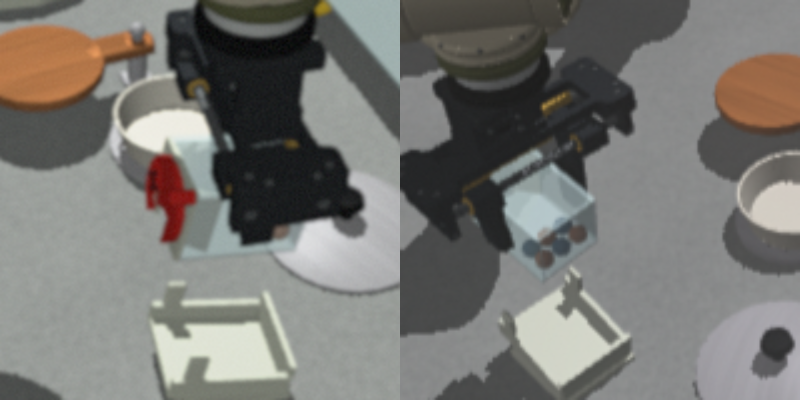

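Emit:
step_arm:
  moves:
    - {"offset": [0.01, 0.08, 0], "rotation": [0, 0, 0], "hand": 0.2}
    - {"offset": [0.03, 0.24, 0], "rotation": [0, 0, 0], "hand": 0.2}
    - {"offset": [0.05, 0.48, 0], "rotation": [0, 0, 0], "hand": 0.2}
    - {"offset": [0.08, 0.72, 0], "rotation": [0, 0, 0], "hand": 0.2}
    - {"offset": [0.1, 0.95, 0], "rotation": [0, 0, 0], "hand": 0.2}

```text
t: 28.82
eef_pos: [0.5342, -0.2378, 0.1806]
tcp_rot: [-0.16, -3.136, -0.002]
ft_force: [0.4, -0.1, -3.3]
opening: 0.0603
```

Emit:
step_arm:
  moves:
    - {"offset": [0.03, 0.24, 0], "rotation": [0, 0, 0], "hand": 0.2}
    - {"offset": [0.05, 0.48, 0], "rotation": [0, 0, 0], "hand": 0.2}
    - {"offset": [0.08, 0.72, 0], "rotation": [0, 0, 0], "hand": 0.2}
    - {"offset": [0.1, 0.95, 0], "rotation": [0, 0, 0], "hand": 0.2}

```text
t: 29.15
eef_pos: [0.5338, -0.1421, 0.1808]
tcp_rot: [-0.159, -3.136, -0.002]
ft_force: [0.2, -0.3, -3.6]
opening: 0.0603
```

Emit:
step_arm:
  moves:
    - {"offset": [0.03, 0.24, 0], "rotation": [0, 0, 0], "hand": 0.2}
    - {"offset": [0.05, 0.48, 0], "rotation": [0, 0, 0], "hand": 0.2}
    - {"offset": [0.08, 0.7, 0], "rotation": [0, 0, 0], "hand": 0.2}
    - {"offset": [0.1, 0.82, 0], "rotation": [0, 0, 0], "hand": 0.2}
    - {"offset": [0.1, 0.83, 0], "rotation": [0, 0, 0], "hand": 0.2}
    - {"offset": [0.1, 0.83, 0], "rotation": [0, 0, 0], "hand": 0.2}
    - {"offset": [0.1, 0.83, 0], "rotation": [0, 0, 0], "hand": 0.2}

```text
t: 29.73
eef_pos: [0.5331, -0.0612, 0.1815]
tcp_rot: [-0.16, -3.137, 0.0]
ft_force: [-0.4, -0.9, -4.5]
opening: 0.0605
```

```bash
python3 - <<'E'
from h import *
s=st()
E
```

```text
t 29.73 pos [ 0.5331 -0.0612  0.1815] rot [-0.16  -3.137  0.   ] F [-0.4 -0.9 -4.5] op 0.0605 q [-0.33  0.41  1.43 -0.    1.3  -1.8 ]
```

Emit:
step_arm:
  moves:
    - {"offset": [0, 0, 0], "rotation": [0, 0, 0.012], "hand": 0.2}
    - {"offset": [0, 0, 0], "rotation": [0, 0, 0.035], "hand": 0.2}
    - {"offset": [0, 0, 0], "rotation": [0, 0, 0.07], "hand": 0.2}
    - {"offset": [0, 0, 0], "rotation": [0, 0, 0.105], "hand": 0.2}
    - {"offset": [0, 0, 0], "rotation": [0, 0, 0.14], "hand": 0.2}
    - {"offset": [0, 0, 0], "rotation": [0, 0, 0.175], "hand": 0.2}
    - {"offset": [0, 0, 0], "rotation": [0, 0, 0.21], "hand": 0.2}
    - {"offset": [0, 0, 0], "rotation": [0, 0, 0.245], "hand": 0.2}
    - {"offset": [0, 0, 0], "rotation": [0, 0, 0.28], "hand": 0.2}
    - {"offset": [0, 0, 0], "rotation": [0, 0, 0.315], "hand": 0.2}
    - {"offset": [0, 0, 0], "rotation": [0, 0, 0.35], "hand": 0.2}

```text
t: 30.65
eef_pos: [0.5331, -0.0619, 0.1815]
tcp_rot: [-1.784, -2.586, 0.0]
ft_force: [0.0, 0.3, -4.0]
opening: 0.0603
```

Emit:
step_arm:
  moves:
    - {"offset": [0, 0, 0], "rotation": [0, 0, 0.035], "hand": 0.2}
    - {"offset": [0, 0, 0], "rotation": [0, 0, 0.07], "hand": 0.2}
    - {"offset": [0, 0, 0], "rotation": [0, 0, 0.105], "hand": 0.2}
    - {"offset": [0, 0, 0], "rotation": [0, 0, 0.14], "hand": 0.2}
    - {"offset": [0, 0, 0], "rotation": [0, 0, 0.175], "hand": 0.2}
    - {"offset": [0, 0, 0], "rotation": [0, 0, 0.21], "hand": 0.2}
    - {"offset": [0, 0, 0], "rotation": [0, 0, 0.245], "hand": 0.2}
    - {"offset": [0, 0, 0], "rotation": [0, 0, 0.28], "hand": 0.2}
    - {"offset": [0, 0, 0], "rotation": [0, 0, 0.315], "hand": 0.2}
    - {"offset": [0, 0, 0], "rotation": [0, 0, 0.35], "hand": 0.2}

```text
t: 31.48
eef_pos: [0.5331, -0.0619, 0.1815]
tcp_rot: [2.872, 1.272, -0.001]
ft_force: [-0.7, 0.3, -2.6]
opening: 0.0607
```

Emit:
step_arm:
  moves:
    - {"offset": [0, 0, 0], "rotation": [0, 0, 0.035], "hand": 0.2}
    - {"offset": [0, 0, 0], "rotation": [0, 0, 0.07], "hand": 0.2}
    - {"offset": [0, 0, 0], "rotation": [0, 0, 0.105], "hand": 0.2}
    - {"offset": [0, 0, 0], "rotation": [0, 0, 0.14], "hand": 0.2}
    - {"offset": [0, 0, 0], "rotation": [0, 0, 0.175], "hand": 0.2}
    - {"offset": [0, 0, 0], "rotation": [0, 0, 0.21], "hand": 0.2}
    - {"offset": [0, 0, 0], "rotation": [0, 0, 0.245], "hand": 0.2}
    - {"offset": [0, 0, 0], "rotation": [0, 0, 0.28], "hand": 0.2}
    - {"offset": [0, 0, 0], "rotation": [0, 0, 0.315], "hand": 0.2}
    - {"offset": [0, 0, 0], "rotation": [0, 0, 0.34], "hand": 0.2}
    - {"offset": [0, 0, 0], "rotation": [0, 0, 0.35], "hand": 0.2}
    - {"offset": [0, 0, 0], "rotation": [0, 0, 0.35], "hand": 0.2}

```text
t: 32.48
eef_pos: [0.533, -0.0618, 0.1815]
tcp_rot: [3.115, -0.409, -0.001]
ft_force: [0.5, -0.1, -3.9]
opening: 0.0603
```

```bash
python3 - <<'E'
from h import *
s=st(); R0=R.from_rotvec(s['tcp_rot']); print(R0.as_matrix().round(3))
a=snap('side','d22'); b=snap('scene','s22');snap('wrist','w22')
cv2.imwrite('pics/c22.png',np.hstack([cv2.resize(a[130:330,220:420],(400,400)),cv2.resize(b[130:290,200:360],(400,400))]))
# tcp target plan: mouth at dish - .015*d
m=-R0.as_matrix()[:,0]  # toolx points to mouth? 
E
```

```text
t 32.48 pos [ 0.533  -0.0618  0.1815] rot [ 3.115e+00 -4.090e-01 -1.000e-03] F [ 0.5 -0.1 -3.9] op 0.0603 q [-0.34  0.41  1.43 -0.    1.3   1.5 ]
[[ 0.966 -0.258 -0.   ]
 [-0.258 -0.966 -0.   ]
 [-0.     0.    -1.   ]]
```

View pics/c22.png

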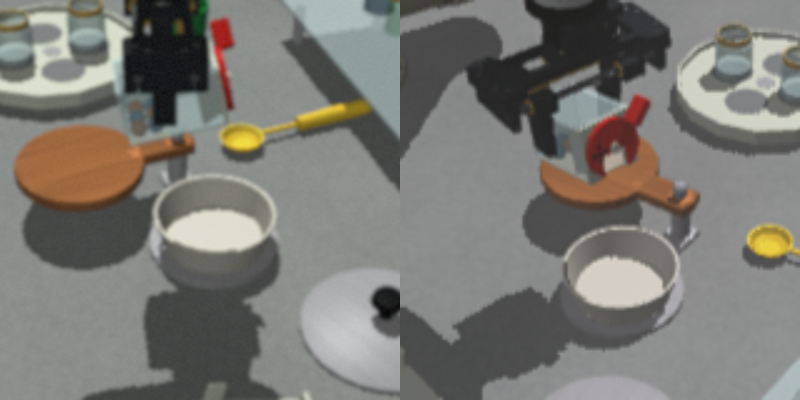

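View pics/w22.png

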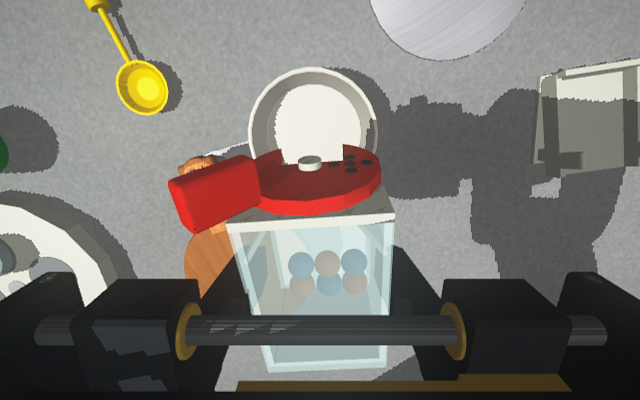

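Emit:
step_arm:
  moves:
    - {"offset": [-0.01, -0.01, 0.04], "rotation": [0, 0, 0], "hand": 0.2}
    - {"offset": [-0.04, -0.02, 0.14], "rotation": [0, 0, 0], "hand": 0.2}
    - {"offset": [-0.08, -0.03, 0.25], "rotation": [0, 0, 0], "hand": 0.2}
    - {"offset": [-0.13, -0.04, 0.37], "rotation": [0, 0, 0], "hand": 0.2}
    - {"offset": [-0.18, -0.05, 0.5], "rotation": [0, 0, 0], "hand": 0.2}
    - {"offset": [-0.23, -0.06, 0.62], "rotation": [0, 0, 0], "hand": 0.2}
    - {"offset": [-0.28, -0.07, 0.72], "rotation": [0, 0, 0], "hand": 0.2}
    - {"offset": [-0.31, -0.08, 0.78], "rotation": [0, 0, 0], "hand": 0.2}
    - {"offset": [-0.33, -0.09, 0.82], "rotation": [0, 0, 0], "hand": 0.2}
    - {"offset": [-0.34, -0.09, 0.835], "rotation": [0, 0, 0], "hand": 0.2}
    - {"offset": [-0.34, -0.09, 0.835], "rotation": [0, 0, 0], "hand": 0.2}

```text
t: 33.55
eef_pos: [0.5026, -0.0432, 0.0983]
tcp_rot: [3.115, -0.405, 0.0]
ft_force: [-0.5, 0.1, -3.3]
opening: 0.0604
```

```bash
python3 - <<'E'
from h import *
s=st()
a=snap('side','d23'); b=snap('scene','s23');snap('wrist','w23')
cv2.imwrite('pics/c23.png',np.hstack([cv2.resize(a[130:330,220:420],(400,400)),cv2.resize(b[130:290,200:360],(400,400))]))
E
```

```text
t 33.55 pos [ 0.5026 -0.0432  0.0983] rot [ 3.115 -0.405  0.   ] F [-0.5  0.1 -3.3] op 0.0604 q [-0.32  0.46  1.63 -0.    1.05  1.51]
```

View pics/c23.png

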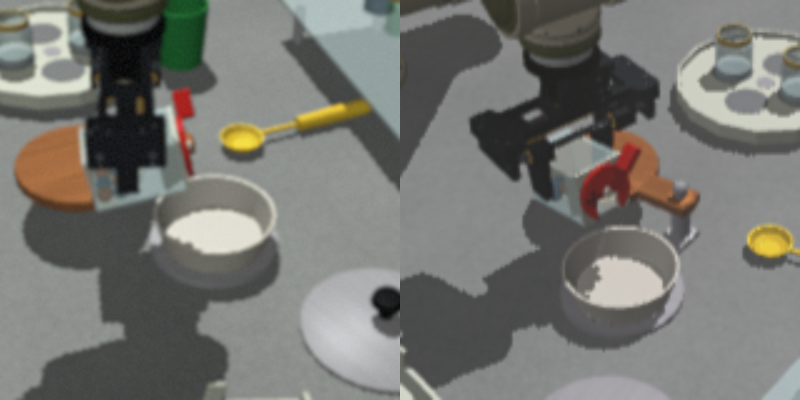

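View pics/w23.png

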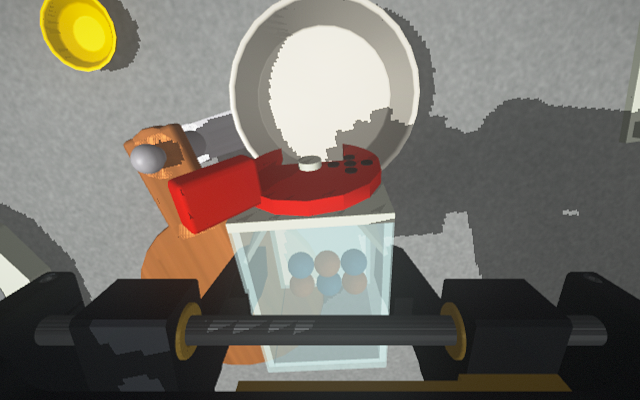

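Emit:
step_arm:
  moves:
    - {"offset": [0, 0, 0], "rotation": [0, -0.016, 0], "hand": 0.2}
    - {"offset": [0, 0, 0], "rotation": [0, -0.032, 0], "hand": 0.2}
    - {"offset": [0, 0, 0], "rotation": [0, -0.048, 0], "hand": 0.2}
    - {"offset": [0.01, 0, 0], "rotation": [0, -0.064, 0], "hand": 0.2}
    - {"offset": [0.01, 0, 0], "rotation": [0, -0.075, 0], "hand": 0.2}
    - {"offset": [0.02, 0, 0], "rotation": [0, -0.085, 0], "hand": 0.2}
    - {"offset": [0.02, 0, 0], "rotation": [0, -0.095, 0], "hand": 0.2}
    - {"offset": [0.02, 0, 0], "rotation": [0, -0.102, 0], "hand": 0.2}
    - {"offset": [0.03, 0, 0], "rotation": [0, -0.11, 0], "hand": 0.2}
    - {"offset": [0.03, 0, 0], "rotation": [0, -0.118, 0], "hand": 0.2}
    - {"offset": [0.03, 0, 0], "rotation": [0, -0.127, 0], "hand": 0.2}
    - {"offset": [0.03, 0, 0], "rotation": [0, -0.127, 0], "hand": 0.2}

```text
t: 34.7
eef_pos: [0.5062, -0.0443, 0.0981]
tcp_rot: [-3.005, 0.391, 0.607]
ft_force: [-1.0, 0.4, -3.7]
opening: 0.0605
```

```bash
python3 - <<'E'
from h import *
s=st()
a=snap('side','d24'); b=snap('scene','s24');snap('wrist','w24')
cv2.imwrite('pics/c24.png',np.hstack([cv2.resize(a[130:330,220:420],(400,400)),cv2.resize(b[130:290,200:360],(400,400))]))
E
```

```text
t 34.7 pos [ 0.5062 -0.0443  0.0981] rot [-3.005  0.391  0.607] F [-1.   0.4 -3.7] op 0.0605 q [-0.31  0.62  1.37 -0.02  1.55  1.52]
```

View pics/c24.png

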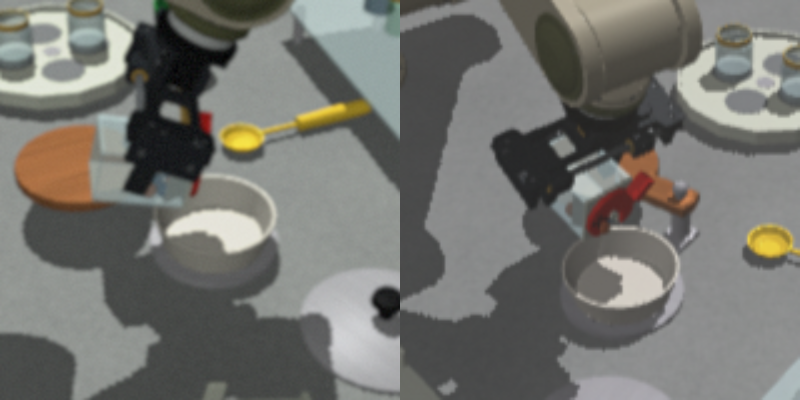

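View pics/w24.png

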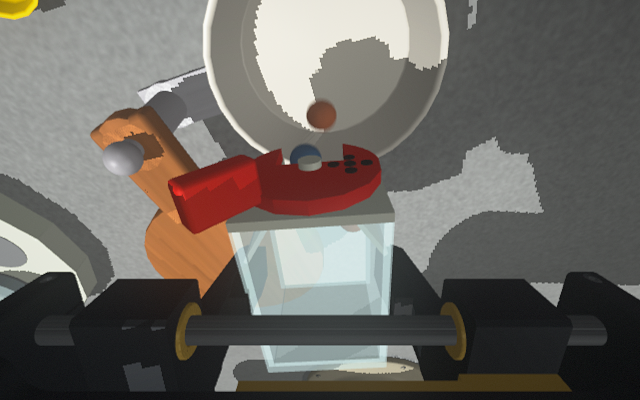

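Emit:
step_arm:
  moves:
    - {"offset": [0, 0, 0], "rotation": [0, 0, 0], "hand": 0.2}
    - {"offset": [0, 0, 0], "rotation": [0, 0, 0], "hand": 0.2}
    - {"offset": [0, 0, 0], "rotation": [0, 0, 0], "hand": 0.2}
    - {"offset": [0, 0, 0], "rotation": [0, 0, 0], "hand": 0.2}
    - {"offset": [0.02, 0, -0.01], "rotation": [0, -0.02, 0], "hand": 0.2}
    - {"offset": [0.03, 0, -0.01], "rotation": [0, -0.04, 0], "hand": 0.2}
    - {"offset": [0.05, 0, -0.02], "rotation": [0, -0.064, 0], "hand": 0.2}
    - {"offset": [0.06, 0, -0.05], "rotation": [0, -0.085, 0], "hand": 0.2}
    - {"offset": [0.08, 0, -0.08], "rotation": [0, -0.106, 0], "hand": 0.2}
    - {"offset": [0.09, 0, -0.1], "rotation": [0, -0.127, 0], "hand": 0.2}
    - {"offset": [0.11, 0, -0.14], "rotation": [0, -0.148, 0], "hand": 0.2}
    - {"offset": [0.13, 0, -0.17], "rotation": [0, -0.17, 0], "hand": 0.2}
    - {"offset": [0.15, 0, -0.2], "rotation": [0, -0.191, 0], "hand": 0.2}
    - {"offset": [0.18, 0, -0.23], "rotation": [0, -0.212, 0], "hand": 0.2}
    - {"offset": [0.21, 0, -0.26], "rotation": [0, -0.233, 0], "hand": 0.2}
    - {"offset": [0.235, 0, -0.284], "rotation": [0, -0.255, 0], "hand": 0.2}
    - {"offset": [0.235, 0, -0.284], "rotation": [0, -0.255, 0], "hand": 0.2}
    - {"offset": [0.235, 0, -0.284], "rotation": [0, -0.255, 0], "hand": 0.2}

```text
t: 36.35
eef_pos: [0.5371, -0.0524, 0.1142]
tcp_rot: [-2.459, 0.32, 1.681]
ft_force: [0.5, 0.2, -3.3]
opening: 0.0604
```

```bash
python3 - <<'E'
from h import *
s=st()
a=snap('side','d25'); b=snap('scene','s25');snap('wrist','w25')
cv2.imwrite('pics/c25.png',np.hstack([cv2.resize(a[130:330,220:420],(400,400)),cv2.resize(b[130:290,200:360],(400,400))]))
E
```

```text
t 36.35 pos [ 0.5371 -0.0524  0.1142] rot [-2.459  0.32   1.681] F [ 0.5  0.2 -3.3] op 0.0604 q [-0.3   1.02  0.86 -0.06  2.46  1.51]
```

View pics/c25.png

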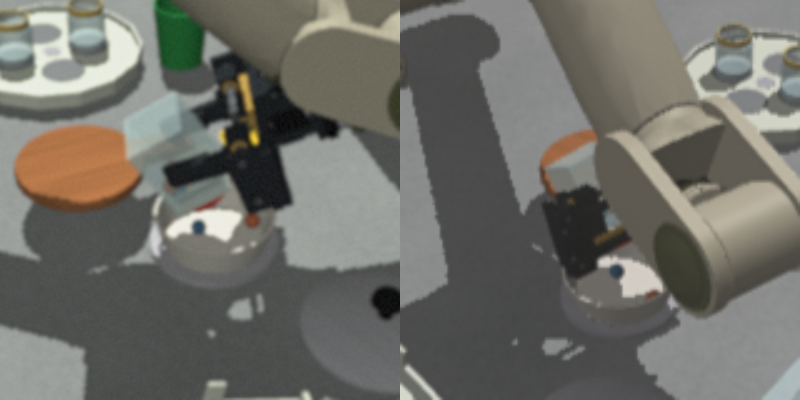

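View pics/w25.png

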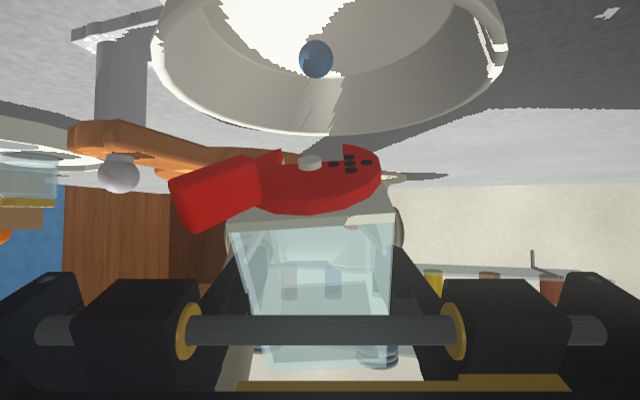

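```bash
python3 - <<'E'
import cv2,numpy as np
a=cv2.imread('pics/d25.png');w=cv2.imread('pics/w25.png')
cv2.imwrite('pics/z25.png',np.hstack([cv2.resize(a[170:260,280:370],(400,400),interpolation=cv2.INTER_CUBIC),cv2.resize(w[190:380,210:420],(400,400),interpolation=cv2.INTER_CUBIC)]))
E
```

```text
(no output)
```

View pics/z25.png

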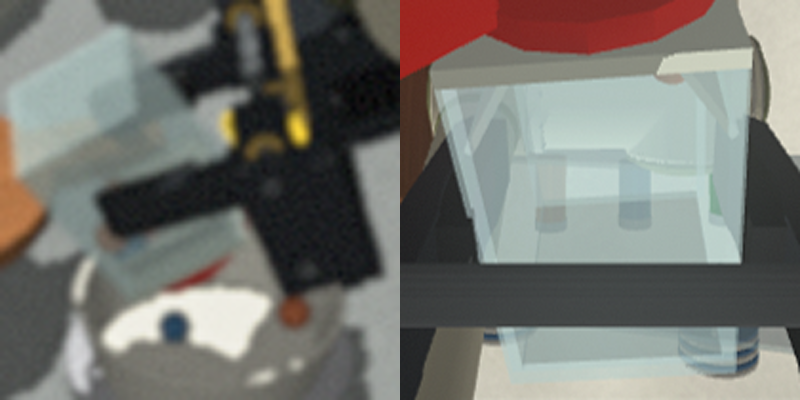

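Two beads are in the dish, blue at (197,228) and brown at (252,220) in c25. The others have bridged behind the mouth, so I'll shake sideways.

Emit:
step_arm:
  moves:
    - {"offset": [0, 0.12, 0], "rotation": [0, 0, 0], "hand": 0.2}
    - {"offset": [0, -0.12, 0], "rotation": [0, 0, 0], "hand": 0.2}
    - {"offset": [0, 0.12, 0], "rotation": [0, 0.03, 0], "hand": 0.2}
    - {"offset": [0, -0.12, 0], "rotation": [0, 0, 0], "hand": 0.2}
    - {"offset": [0, 0.12, 0], "rotation": [0, 0.03, 0], "hand": 0.2}
    - {"offset": [0, -0.12, 0], "rotation": [0, 0, 0], "hand": 0.2}
    - {"offset": [0, 0.12, 0], "rotation": [0, 0.03, 0], "hand": 0.2}
    - {"offset": [0, -0.12, 0], "rotation": [0, 0, 0], "hand": 0.2}
    - {"offset": [0, 0, 0], "rotation": [0, 0, 0], "hand": 0.2}
    - {"offset": [0, 0, 0], "rotation": [0, 0, 0], "hand": 0.2}

```text
t: 37.33
eef_pos: [0.5366, -0.0537, 0.1151]
tcp_rot: [-2.458, 0.321, 1.682]
ft_force: [-1.2, -1.0, -3.3]
opening: 0.0608
```

```bash
cat > look.py <<'E'
from h import *
import sys
t=sys.argv[1]
s=st()
a=snap('side','d'+t); b=snap('scene','s'+t);w=snap('wrist','w'+t)
cv2.imwrite(f'pics/z{t}.png',np.hstack([cv2.resize(a[170:270,270:370],(400,400),interpolation=cv2.INTER_CUBIC),cv2.resize(w[0:380,140:520],(400,400),interpolation=cv2.INTER_CUBIC)]))
E
python3 look.py 26
```

```text
t 37.33 pos [ 0.5366 -0.0537  0.1151] rot [-2.458  0.321  1.682] F [-1.2 -1.  -3.3] op 0.0608 q [-0.3   1.02  0.86 -0.06  2.46  1.51]
```

View pics/z26.png

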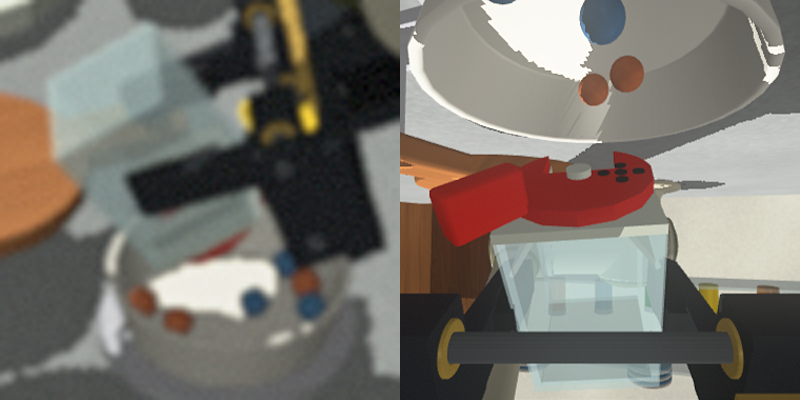

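All six beads are in the dish: three brown and three blue (side and wrist views). Next I raise, untilt and return the shaker.

Emit:
step_arm:
  moves:
    - {"offset": [-0.2, 0, -0.08], "rotation": [0, 0, 0], "hand": 0.2}
    - {"offset": [-0.4, 0, -0.16], "rotation": [0, 0, 0], "hand": 0.2}
    - {"offset": [-0.6, 0, -0.24], "rotation": [0, 0, 0], "hand": 0.2}
    - {"offset": [-0.6, 0, -0.24], "rotation": [0, 0.03, 0], "hand": 0.2}
    - {"offset": [-0.6, 0, -0.24], "rotation": [0, 0.065, 0], "hand": 0.2}
    - {"offset": [-0.6, 0, -0.24], "rotation": [0, 0.1, 0], "hand": 0.2}
    - {"offset": [-0.6, 0, -0.24], "rotation": [0, 0.135, 0], "hand": 0.2}
    - {"offset": [-0.6, 0, -0.24], "rotation": [0, 0.17, 0], "hand": 0.2}
    - {"offset": [-0.6, 0, -0.24], "rotation": [0, 0.205, 0], "hand": 0.2}
    - {"offset": [-0.6, 0, -0.24], "rotation": [0, 0.24, 0], "hand": 0.2}
    - {"offset": [-0.6, 0, -0.24], "rotation": [0, 0.275, 0], "hand": 0.2}
    - {"offset": [-0.6, 0, -0.24], "rotation": [0, 0.31, 0], "hand": 0.2}
    - {"offset": [-0.6, 0, -0.24], "rotation": [0, 0.345, 0], "hand": 0.2}
    - {"offset": [-0.6, 0, -0.24], "rotation": [0, 0.382, 0], "hand": 0.2}
    - {"offset": [-0.6, 0, -0.24], "rotation": [0, 0.382, 0], "hand": 0.2}

```text
t: 38.73
eef_pos: [0.5351, -0.0514, 0.1813]
tcp_rot: [3.115, -0.404, 0.007]
ft_force: [1.3, 0.1, -3.3]
opening: 0.0604
```

Emit:
step_arm:
  moves:
    - {"offset": [0, 0, 0], "rotation": [0, 0, -0.035], "hand": 0.2}
    - {"offset": [0, 0, 0], "rotation": [0, 0, -0.07], "hand": 0.2}
    - {"offset": [0, 0, 0], "rotation": [0, 0, -0.105], "hand": 0.2}
    - {"offset": [0, 0, 0], "rotation": [0, 0, -0.14], "hand": 0.2}
    - {"offset": [0, 0, 0], "rotation": [0, 0, -0.175], "hand": 0.2}
    - {"offset": [0, 0, 0], "rotation": [0, 0, -0.21], "hand": 0.2}
    - {"offset": [0, 0, 0], "rotation": [0, 0, -0.245], "hand": 0.2}
    - {"offset": [0, 0, 0], "rotation": [0, 0, -0.28], "hand": 0.2}
    - {"offset": [0, 0, 0], "rotation": [0, 0, -0.315], "hand": 0.2}
    - {"offset": [0, 0, 0], "rotation": [0, 0, -0.35], "hand": 0.2}

```text
t: 39.57
eef_pos: [0.5374, -0.0526, 0.1801]
tcp_rot: [-2.863, -1.289, 0.005]
ft_force: [0.1, 0.5, -3.1]
opening: 0.0602
```

Emit:
step_arm:
  moves:
    - {"offset": [0, 0, 0], "rotation": [0, 0, -0.035], "hand": 0.2}
    - {"offset": [0, 0, 0], "rotation": [0, 0, -0.07], "hand": 0.2}
    - {"offset": [0, 0, 0], "rotation": [0, 0, -0.105], "hand": 0.2}
    - {"offset": [0, 0, 0], "rotation": [0, 0, -0.14], "hand": 0.2}
    - {"offset": [0, 0, 0], "rotation": [0, 0, -0.175], "hand": 0.2}
    - {"offset": [0, 0, 0], "rotation": [0, 0, -0.21], "hand": 0.2}
    - {"offset": [0, 0, 0], "rotation": [0, 0, -0.245], "hand": 0.2}
    - {"offset": [0, 0, 0], "rotation": [0, 0, -0.28], "hand": 0.2}
    - {"offset": [0, 0, 0], "rotation": [0, 0, -0.315], "hand": 0.2}
    - {"offset": [0, 0, 0], "rotation": [0, 0, -0.35], "hand": 0.2}

```text
t: 40.4
eef_pos: [0.5375, -0.0526, 0.1801]
tcp_rot: [-1.767, -2.594, 0.002]
ft_force: [-0.3, -0.0, -3.5]
opening: 0.0604
```

Emit:
step_arm:
  moves:
    - {"offset": [0, 0, 0], "rotation": [0, 0, -0.035], "hand": 0.2}
    - {"offset": [0, 0, 0], "rotation": [0, 0, -0.07], "hand": 0.2}
    - {"offset": [0, 0, 0], "rotation": [0, 0, -0.105], "hand": 0.2}
    - {"offset": [0, 0, 0], "rotation": [0, 0, -0.14], "hand": 0.2}
    - {"offset": [0, 0, 0], "rotation": [0, 0, -0.175], "hand": 0.2}
    - {"offset": [0, 0, 0], "rotation": [0, 0, -0.21], "hand": 0.2}
    - {"offset": [0, 0, 0], "rotation": [0, 0, -0.245], "hand": 0.2}
    - {"offset": [0, 0, 0], "rotation": [0, 0, -0.28], "hand": 0.2}
    - {"offset": [0, 0, 0], "rotation": [0, 0, -0.315], "hand": 0.2}
    - {"offset": [0, 0, 0], "rotation": [0, 0, -0.35], "hand": 0.2}
    - {"offset": [0, 0, 0], "rotation": [0, 0, -0.35], "hand": 0.2}

```text
t: 41.32
eef_pos: [0.5376, -0.0526, 0.1801]
tcp_rot: [-0.154, -3.135, -0.001]
ft_force: [0.3, 0.4, -3.7]
opening: 0.06
```

```bash
python3 look.py 27; python3 - <<'E'
from h import *
go([.5352,-.3354,.16],rot=[.1597,3.1373,-.0005])
E
```

```text
t 41.32 pos [ 0.5376 -0.0526  0.1801] rot [-1.540e-01 -3.135e+00 -1.000e-03] F [ 0.3  0.4 -3.7] op 0.06 q [-0.32  0.41  1.42 -0.    1.31 -1.79]
offset [-0.273 -2.815  0.199] rotation [ 0.0002 -0.0005 -0.001 ]
```

View pics/s27.png

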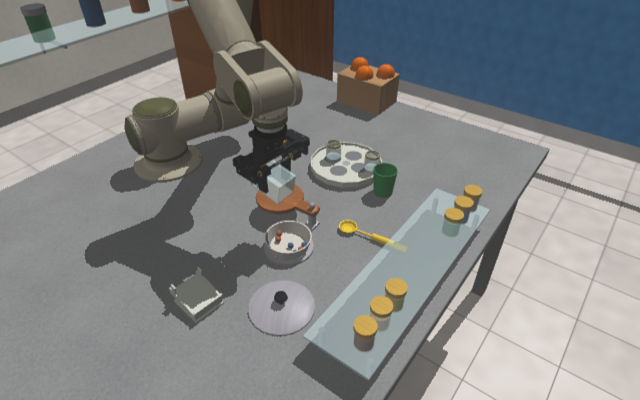

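View pics/z27.png

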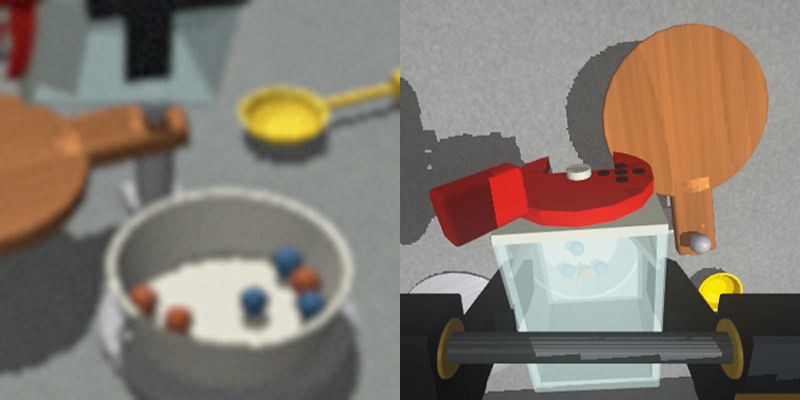

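```bash
python3 - <<'E'
import cv2,numpy as np
a=cv2.imread('pics/d27.png');w=cv2.imread('pics/s27.png')
cv2.imwrite('pics/y27.png',np.hstack([cv2.resize(a[120:200,190:330],(400,230),interpolation=cv2.INTER_CUBIC),cv2.resize(w[130:210,280:420],(400,230),interpolation=cv2.INTER_CUBIC)]))
E
```

```text
(no output)
```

View pics/y27.png

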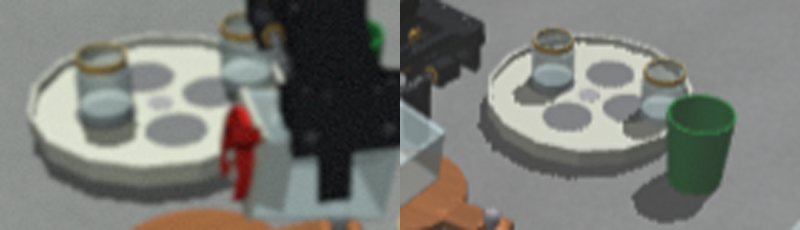

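Emit:
step_arm:
  moves:
    - {"offset": [-0.02, -0.2, 0], "rotation": [0, 0, -0.001], "hand": 0.2}
    - {"offset": [-0.05, -0.5, 0], "rotation": [0, 0, -0.001], "hand": 0.2}
    - {"offset": [-0.08, -0.8, 0], "rotation": [0, 0, -0.001], "hand": 0.2}
    - {"offset": [-0.09, -0.94, 0], "rotation": [0, 0, -0.001], "hand": 0.2}

```text
t: 41.8
eef_pos: [0.537, -0.1498, 0.1799]
tcp_rot: [-0.161, -3.137, 0.001]
ft_force: [0.5, 0.0, -3.8]
opening: 0.0608
```

Emit:
step_arm:
  moves:
    - {"offset": [-0.03, -0.3, 0], "rotation": [0, 0, 0], "hand": 0.2}
    - {"offset": [-0.06, -0.6, 0], "rotation": [0, 0, 0], "hand": 0.2}
    - {"offset": [-0.09, -0.94, 0], "rotation": [0, 0, 0], "hand": 0.2}

```text
t: 42.05
eef_pos: [0.5366, -0.2418, 0.18]
tcp_rot: [-0.157, -3.137, -0.002]
ft_force: [1.1, 0.2, -2.8]
opening: 0.0606
```

Emit:
step_arm:
  moves:
    - {"offset": [-0.03, -0.3, 0], "rotation": [0, 0, 0], "hand": 0.2}
    - {"offset": [-0.06, -0.6, 0], "rotation": [0, 0, 0], "hand": 0.2}
    - {"offset": [-0.09, -0.85, 0], "rotation": [0, 0, 0], "hand": 0.2}
    - {"offset": [-0.09, -0.94, 0], "rotation": [0, 0, 0], "hand": 0.2}
    - {"offset": [-0.09, -0.94, 0], "rotation": [0, 0, 0], "hand": 0.2}
    - {"offset": [-0.09, -0.94, 0], "rotation": [0, 0, 0], "hand": 0.2}
    - {"offset": [-0.09, -0.94, 0], "rotation": [0, 0, 0], "hand": 0.2}

```text
t: 42.63
eef_pos: [0.5366, -0.3342, 0.18]
tcp_rot: [-0.154, -3.137, -0.001]
ft_force: [0.1, 0.6, -2.7]
opening: 0.0603
```

```bash
python3 look.py 28; python3 - <<'E'
from h import *
go([.5352,-.3354,.044],rot=[.1597,3.1373,-.0005])
E
```

```text
t 42.63 pos [ 0.5366 -0.3342  0.18  ] rot [-1.540e-01 -3.137e+00 -1.000e-03] F [ 0.1  0.6 -2.7] op 0.0603 q [-0.74  0.57  1.15  0.    1.43 -2.22]
offset [ 0.014 -0.011  1.362] rotation [ 0.0002 -0.0001  0.0014]
```

View pics/d28.png

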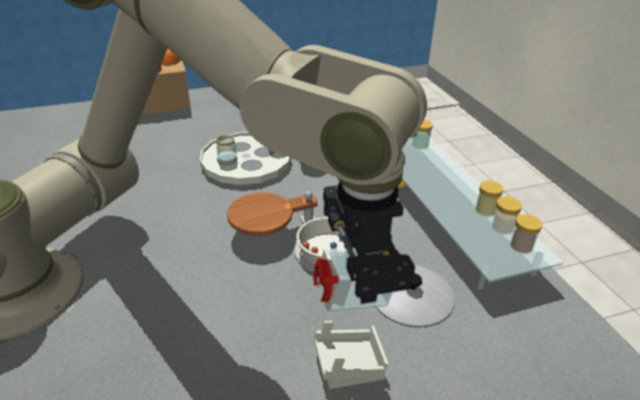

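Emit:
step_arm:
  moves:
    - {"offset": [0.01, -0.01, 0.2], "rotation": [0, 0, 0.0014], "hand": 0.2}
    - {"offset": [0.01, -0.01, 0.4], "rotation": [0, 0, 0.0014], "hand": 0.2}
    - {"offset": [0.014, -0.01, 0.6], "rotation": [0, 0, 0.0014], "hand": 0.2}
    - {"offset": [0.014, -0.01, 0.8], "rotation": [0, 0, 0.0014], "hand": 0.2}
    - {"offset": [0.014, -0.01, 0.95], "rotation": [0, 0, 0.0014], "hand": 0.2}
    - {"offset": [0.014, -0.01, 0.95], "rotation": [0, 0, 0.0014], "hand": 0.2}
    - {"offset": [0.014, -0.01, 0.95], "rotation": [0, 0, 0.0014], "hand": 0.2}

```text
t: 43.37
eef_pos: [0.5351, -0.336, 0.0849]
tcp_rot: [-0.161, -3.137, -0.001]
ft_force: [0.2, -0.1, -3.0]
opening: 0.06
```

```bash
python3 - <<'E'
from h import *
s=st(); go([.5352,-.3354,.043],rot=[.1597,3.1373,-.0005])
a=snap('side','d29');b=snap('scene','s29')
cv2.imwrite('pics/z29.png',np.hstack([cv2.resize(a[250:390,280:420],(400,400),interpolation=cv2.INTER_CUBIC),cv2.resize(b[220:340,150:270],(400,400),interpolation=cv2.INTER_CUBIC)]))
E
```

```text
t 43.37 pos [ 0.5351 -0.336   0.0849] rot [-1.610e-01 -3.137e+00 -1.000e-03] F [ 0.2 -0.1 -3. ] op 0.06 q [-0.75  0.66  1.27  0.    1.21 -2.22]
offset [-0.001  0.006  0.419] rotation [ 0.0003 -0.0003 -0.0002]
```

View pics/z29.png

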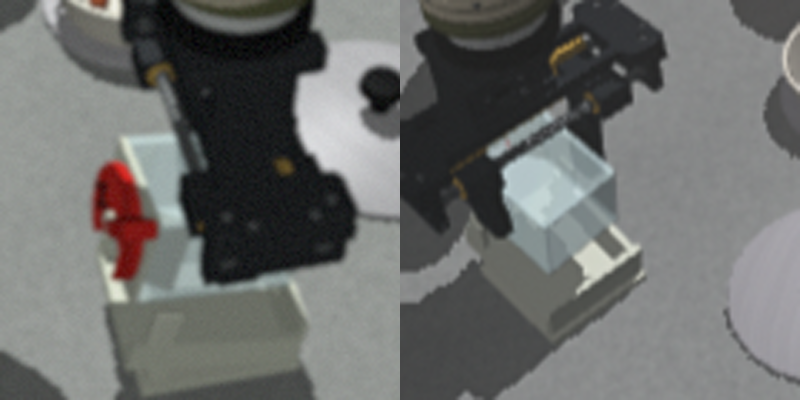

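Emit:
step_arm:
  moves:
    - {"offset": [0, 0.006, 0.1], "rotation": [0, 0, 0], "hand": 0.2}
    - {"offset": [0, 0.006, 0.2], "rotation": [0, 0, 0], "hand": 0.2}
    - {"offset": [0, 0.006, 0.28], "rotation": [0, 0, 0], "hand": 0.2}
    - {"offset": [0, 0.006, 0.34], "rotation": [0, 0, 0], "hand": 0.2}
    - {"offset": [0, 0.006, 0.38], "rotation": [0, 0, 0], "hand": 0.2}
    - {"offset": [0, 0.006, 0.41], "rotation": [0, 0, 0], "hand": 0.2}
    - {"offset": [0, 0.006, 0.41], "rotation": [0, 0, 0], "hand": 0.2}
    - {"offset": [0, 0.006, 0.41], "rotation": [0, 0, 0], "hand": 0.2}

```text
t: 44.13
eef_pos: [0.535, -0.3359, 0.0438]
tcp_rot: [-0.162, -3.137, -0.001]
ft_force: [0.0, 1.0, -3.5]
opening: 0.0606
```

```bash
python3 - <<'E'
from h import *
s=st(); go([.5352,-.3354,.042],rot=[.1597,3.1373,-.0005])
a=snap('side','d30');b=snap('scene','s30')
cv2.imwrite('pics/z30.png',np.hstack([cv2.resize(a[250:390,280:420],(400,400),interpolation=cv2.INTER_CUBIC),cv2.resize(b[220:340,150:270],(400,400),interpolation=cv2.INTER_CUBIC)]))
E
```

```text
t 44.13 pos [ 0.535  -0.3359  0.0438] rot [-1.620e-01 -3.137e+00 -1.000e-03] F [ 0.   1.  -3.5] op 0.0606 q [-0.75  0.71  1.31  0.    1.12 -2.22]
offset [-0.001  0.005  0.018] rotation [ 0.0002 -0.0001 -0.0004]
```

View pics/z30.png

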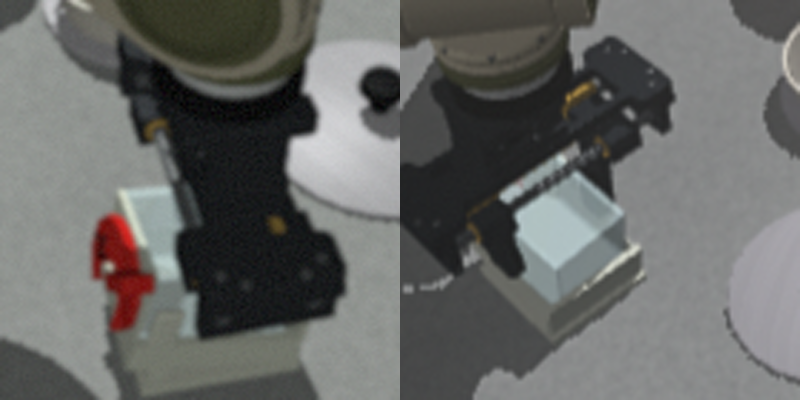

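Still hanging by about 2 mm. I'll lower that, check the contact and release slowly.

Emit:
step_arm:
  moves:
    - {"offset": [0, 0.005, 0.01], "rotation": [0, 0, 0], "hand": 0.2}
    - {"offset": [0, 0.005, 0.02], "rotation": [0, 0, 0], "hand": 0.2}
    - {"offset": [0, 0.005, 0.02], "rotation": [0, 0, 0], "hand": 0.2}
    - {"offset": [0, 0.005, 0.02], "rotation": [0, 0, 0], "hand": 0.2}

```text
t: 44.57
eef_pos: [0.5352, -0.3357, 0.0421]
tcp_rot: [0.161, 3.137, -0.001]
ft_force: [-0.5, 0.9, -2.3]
opening: 0.0607
```

Emit:
step_arm:
  moves:
    - {"offset": [0, 0, 0], "rotation": [0, 0, 0], "hand": 0.6}
    - {"offset": [0, 0, 0], "rotation": [0, 0, 0], "hand": 0.7}
    - {"offset": [0, 0, 0], "rotation": [0, 0, 0], "hand": 0.8}
    - {"offset": [0, 0, 0], "rotation": [0, 0, 0], "hand": 0.9}
    - {"offset": [0, 0, 0], "rotation": [0, 0, 0], "hand": 1.0}
    - {"offset": [0, 0, 0], "rotation": [0, 0, 0], "hand": 1.0}
    - {"offset": [0, 0, 0], "rotation": [0, 0, 0], "hand": 1.0}
    - {"offset": [0, 0, -0.3], "rotation": [0, 0, 0], "hand": 1.0}
    - {"offset": [0, 0, -0.6], "rotation": [0, 0, 0], "hand": 1.0}
    - {"offset": [0, 0, -1.0], "rotation": [0, 0, 0], "hand": 1.0}
    - {"offset": [0, 0, -1.0], "rotation": [0, 0, 0], "hand": 1.0}
    - {"offset": [0, 0, -1.0], "rotation": [0, 0, 0], "hand": 1.0}

```text
t: 45.57
eef_pos: [0.5357, -0.3361, 0.1441]
tcp_rot: [0.161, 3.134, -0.005]
ft_force: [-0.7, 0.2, -1.2]
opening: 0.0883
```

Emit:
step_arm:
  moves:
    - {"offset": [-0.6, 0, -0.3], "rotation": [0, 0, 0], "hand": 0.5}
    - {"offset": [-0.6, 0, -0.7], "rotation": [0, 0, 0], "hand": 0}
    - {"offset": [-0.6, 0, -0.9], "rotation": [0, 0, 0], "hand": -1}
    - {"offset": [-0.6, 0, -0.9], "rotation": [0, 0, 0], "hand": -1}
    - {"offset": [-0.6, 0, -0.9], "rotation": [0, 0, 0], "hand": -1}

```text
t: 45.98
eef_pos: [0.5952, -0.3417, 0.2319]
tcp_rot: [0.161, 3.137, -0.001]
ft_force: [-0.1, 0.1, -0.1]
opening: 0.0569
```

```bash
python3 - <<'E'
from h import *
s=st()
a=snap('side','d31');b=snap('scene','s31');w=snap('wrist','w31')
c=optics.get_calibration('wrist'); pickle.dump(c,open('w31.pkl','wb'))
cv2.imwrite('pics/z31.png',np.hstack([cv2.resize(a[250:390,280:420],(400,400),interpolation=cv2.INTER_CUBIC),cv2.resize(w[0:260,190:450],(400,400),interpolation=cv2.INTER_CUBIC)]))
E
```

```text
t 45.98 pos [ 0.5952 -0.3417  0.2319] rot [ 1.610e-01  3.137e+00 -1.000e-03] F [-0.1  0.1 -0.1] op 0.0569 q [-0.69  0.64  0.87 -0.    1.63 -2.16]
```

View pics/z31.png

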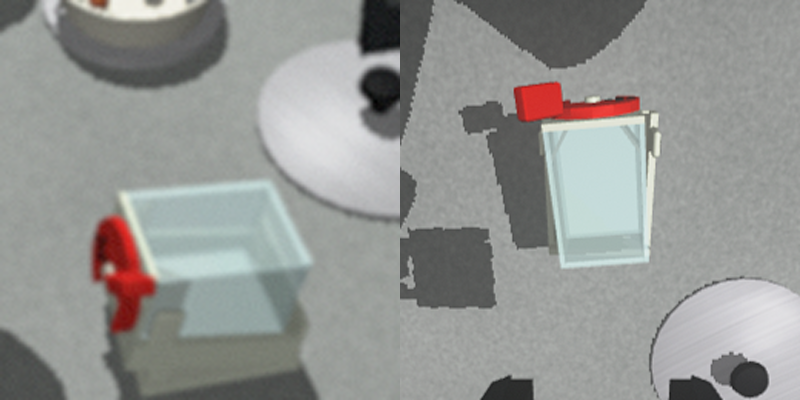

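View pics/s31.png

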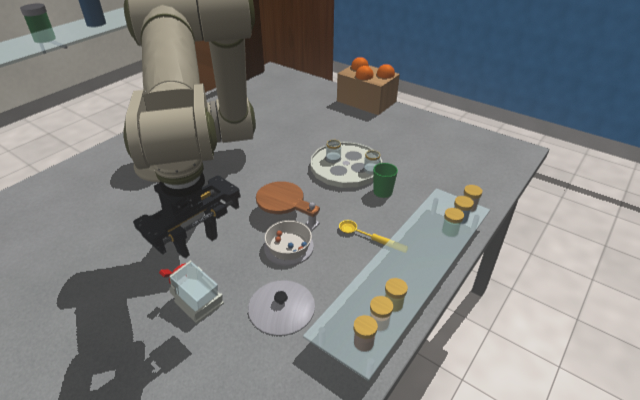

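```bash
python3 - <<'E'
from h import *
c=pickle.load(open('w31.pkl','rb'))
f=lambda x,y:(190+(x-400)*.65,y*.65)
X={k:onz('wrist',f(*p),z,c) for k,p,z in(('FL',(541,124),.0905),('FR',(646,117),.0905),('BR',(649,262),.0725),('BL',(561,267),.0725))}
fm=(X['FL']+X['FR'])/2;bm=(X['BL']+X['BR'])/2;d=bm-fm;print('mid',fm,bm,'yaw',np.arctan2(d[1],d[0]),np.linalg.norm(d))
for a,b in(('FL','FR'),('BL','BR')):
    y=X[a]-X[b];print('yaw y',np.arctan2(y[0],-y[1]), np.linalg.norm(y))
a=cv2.imread('pics/d31.png');w=cv2.imread('pics/s31.png')
cv2.imwrite('pics/y31.png',np.hstack([cv2.resize(a[120:200,190:330],(400,230),interpolation=cv2.INTER_CUBIC),cv2.resize(w[130:210,280:420],(400,230),interpolation=cv2.INTER_CUBIC)]))
P=np.array([.580,.0436]); tx=np.array([-.995,.1]);ty=np.array([.1,.995])
for th in list(np.arange(1.75,-.05,-.125))+[-.05,-.08]:
    u=np.array([-np.cos(th),np.sin(th)]); Cc=P+.110*np.array([-np.sin(th),-np.cos(th)])
    h=.009*abs(u@tx)+.0175*abs(u@ty)
    F=Cc+u*(.068+min(h,.0175))
    if th==1.75: F0=F
    print(round(th,2),F.round(4), 'off',((F-F0)@tx*10).round(2),((F-F0)@ty*10).round(2))
go([F0[0],F0[1],.15])
E
```

```text
mid [ 0.48994308 -0.3340146   0.0905    ] [ 0.57923975 -0.33604476  0.0725    ] yaw -0.022731088403698 0.09111540450584904
yaw y -0.04137150202666103 0.06083470471522592
yaw y -0.046067842302920964 0.059754109342459095
1.75 [0.487  0.1473] off 0.0 0.0
1.62 [0.4748 0.1349] off 0.11 -0.14
1.5 [0.4642 0.1211] off 0.2 -0.28
1.38 [0.4555 0.1061] off 0.27 -0.44
1.25 [0.4487 0.0901] off 0.32 -0.61
1.12 [0.4439 0.0733] off 0.35 -0.78
1.0 [0.4412 0.0561] off 0.36 -0.95
0.88 [0.4408 0.0387] off 0.35 -1.13
0.75 [0.4425 0.0214] off 0.32 -1.3
0.62 [0.4471 0.0039] off 0.25 -1.47
0.5 [ 0.4543 -0.0131] off 0.16 -1.63
0.38 [ 0.464  -0.0289] off 0.05 -1.78
0.25 [ 0.4757 -0.0433] off -0.08 -1.91
0.12 [ 0.4895 -0.0559] off -0.23 -2.02
0.0 [ 0.5013 -0.0664] off -0.36 -2.11
-0.05 [ 0.5061 -0.0702] off -0.41 -2.15
-0.08 [ 0.5091 -0.0724] off -0.44 -2.16
offset [1.565 4.749 0.811] rotation [0. 0. 0.]
```

View pics/y31.png

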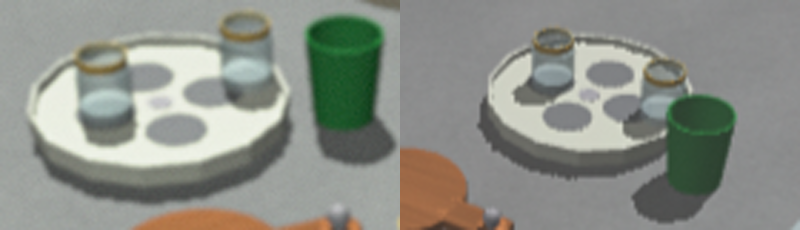

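```bash
python3 - <<'E'
import cv2,numpy as np
a=cv2.imread('pics/d27.png');w=cv2.imread('pics/s27.png')
cv2.imwrite('pics/y.png',np.hstack([cv2.resize(a[310:395,305:395],(400,378),interpolation=cv2.INTER_CUBIC),cv2.resize(w[260:325,160:230],(400,371),interpolation=cv2.INTER_CUBIC)[:378] if 0 else cv2.resize(w[260:326,160:230],(400,378),interpolation=cv2.INTER_CUBIC)]))
E
```

```text
(no output)
```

View pics/y.png

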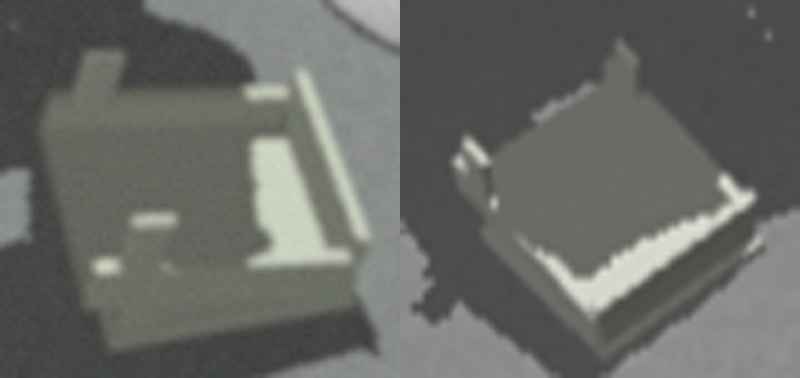

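```bash
python3 - <<'E'
from h import *
D=lambda x,y:(305+x*.225,310+y*85/378); S=lambda x,y:(160+(x-400)*.175,260+y*66/378)
a,e1=tri('side',D(300,72),'scene',S(750,197)); b,e2=tri('side',D(365,238),'scene',S(598,318)); print(a,e1,b,e2)
d=a-b; print('yaw',np.arctan2(-d[0],d[1]),np.linalg.norm(d),'mid',(a+b)/2)
z=(a[2]+b[2])/2
for n,f,p,q in(('side',D,(300,72),(365,238)),('scene',S,(750,197),(598,318))):
    A=onz(n,f(*p),z);B=onz(n,f(*q),z);d=A-B;print(n,A,B,np.arctan2(-d[0],d[1]),np.linalg.norm(d))
# bottom long edge of the -y side, on counter: side (112,350)->(350,305)
A=onz('side',D(112,350),0);B=onz('side',D(350,306),0);print('ybottom yaw',np.arctan2((B-A)[1],(B-A)[0]),A,B)
E
```

```text
[ 0.58335054 -0.30307043  0.03530937] 0.0012930816882488563 [ 0.57687446 -0.37705905  0.03255466] 0.00402336821171724
yaw -0.08730555088773163 0.07432256059875056 mid [ 0.5801125  -0.34006474  0.03393201]
side [ 0.58392795 -0.30123628  0.03393201] [ 0.57631021 -0.37560481  0.03393201] -0.10207636767664754 0.07475765885302894
scene [ 0.58275467 -0.30310312  0.03393201] [ 0.57892252 -0.37969353  0.03393201] -0.04999265344584381 0.07668622402859757
ybottom yaw -0.10459668160306992 [ 0.4864734  -0.36918045  0.        ] [ 0.57278038 -0.37824094  0.        ]
```

The shaker is seated, but it is yawed about 0.055 rad against the rest, as the dial push left it. I'll regrasp it, turn it straight and release.

Emit:
step_arm:
  moves:
    - {"offset": [0, 0, 0], "rotation": [0, 0, 0], "hand": 1}
    - {"offset": [0.3, 0, 0], "rotation": [0, 0, 0], "hand": 1}
    - {"offset": [0.6, 0.005, 0], "rotation": [0, 0, 0], "hand": 1}
    - {"offset": [0.6, 0.005, 0.3], "rotation": [0, 0, 0], "hand": 1}
    - {"offset": [0.6, 0.005, 0.6], "rotation": [0, 0, 0], "hand": 1}
    - {"offset": [0.6, 0.005, 0.9], "rotation": [0, 0, 0], "hand": 1}
    - {"offset": [0.6, 0.005, 0.9], "rotation": [0, 0, 0], "hand": 1}
    - {"offset": [0.6, 0.005, 0.9], "rotation": [0, 0, 0], "hand": 1}
    - {"offset": [0.6, 0.005, 0.9], "rotation": [0, 0, 0], "hand": 1}
  force: 30

```text
t: 46.88
eef_pos: [0.5356, -0.3355, 0.1433]
tcp_rot: [0.161, 3.136, -0.002]
ft_force: [1.5, 0.2, -0.2]
opening: 0.0883
```

```bash
python3 - <<'E'
from h import *
st(); go([.5352,-.3356,.0425],rot=[.1597,3.1373,-.0005])
E
```

```text
t 46.88 pos [ 0.5356 -0.3355  0.1433] rot [ 1.610e-01  3.136e+00 -2.000e-03] F [ 1.5  0.2 -0.2] op 0.0883 q [-0.75  0.6   1.2   0.    1.34 -2.21]
offset [ 0.005 -0.     1.008] rotation [-0.0002  0.0004 -0.0004]
```

Emit:
step_arm:
  moves:
    - {"offset": [0, 0, 0.3], "rotation": [0, 0, -0.0175], "hand": 1}
    - {"offset": [0, 0, 0.6], "rotation": [0, 0, -0.0175], "hand": 1}
    - {"offset": [0, 0, 0.85], "rotation": [0, 0, -0.0175], "hand": 1}
    - {"offset": [0, 0, 1.0], "rotation": [0, 0, -0.0175], "hand": 1}
    - {"offset": [0, 0, 1.0], "rotation": [0, 0, -0.0175], "hand": 1}
    - {"offset": [0, 0, 1.0], "rotation": [0, 0, -0.0175], "hand": 0.2}
    - {"offset": [0, 0, 1.0], "rotation": [0, 0, -0.0175], "hand": 0.2}
    - {"offset": [0, 0, 1.0], "rotation": [0, 0, -0.0175], "hand": 0.2}
    - {"offset": [0, 0, 1.0], "rotation": [0, 0, -0.0175], "hand": 0.2}
    - {"offset": [0, 0, 1.0], "rotation": [0, 0, -0.0175], "hand": 0.2}
    - {"offset": [0, 0, 1.0], "rotation": [0, 0, -0.0175], "hand": 0.2}
    - {"offset": [0, 0, 1.0], "rotation": [0, 0, -0.0175], "hand": 0.2}
    - {"offset": [0, 0, 1.0], "rotation": [0, 0, -0.009], "hand": 0.2}
    - {"offset": [0, 0, 1.0], "rotation": [0, 0, 0], "hand": 0.2}
    - {"offset": [0, 0, 1.0], "rotation": [0, 0, 0], "hand": 0.2}
    - {"offset": [0, 0, 1.0], "rotation": [0, 0, 0], "hand": 0.2}
  force: 30

```text
t: 48.22
eef_pos: [0.5362, -0.3361, 0.0434]
tcp_rot: [0.16, 3.134, -0.005]
ft_force: [3.3, -2.2, 6.5]
opening: 0.0596
```

Emit:
step_arm:
  moves:
    - {"offset": [0, 0, 0], "rotation": [0, 0, 0], "hand": 0.6}
    - {"offset": [0, 0, 0], "rotation": [0, 0, 0], "hand": 0.7}
    - {"offset": [0, 0, 0], "rotation": [0, 0, 0], "hand": 0.8}
    - {"offset": [0, 0, 0], "rotation": [0, 0, 0], "hand": 0.9}
    - {"offset": [0, 0, 0], "rotation": [0, 0, 0], "hand": 1.0}
    - {"offset": [0, 0, 0], "rotation": [0, 0, 0], "hand": 1.0}
    - {"offset": [0, 0, 0], "rotation": [0, 0, 0], "hand": 1.0}
    - {"offset": [0, 0, -0.3], "rotation": [0, 0, 0], "hand": 1.0}
    - {"offset": [0, 0, -0.6], "rotation": [0, 0, 0], "hand": 1.0}
    - {"offset": [0, 0, -1.0], "rotation": [0, 0, 0], "hand": 1.0}
    - {"offset": [0, 0, -1.0], "rotation": [0, 0, 0], "hand": 1.0}
    - {"offset": [0, 0, -1.0], "rotation": [0, 0, 0], "hand": 1.0}

```text
t: 49.22
eef_pos: [0.5357, -0.3355, 0.144]
tcp_rot: [0.161, 3.134, -0.005]
ft_force: [0.6, 0.5, -1.0]
opening: 0.0882
```

Emit:
step_arm:
  moves:
    - {"offset": [-0.6, 0, -0.3], "rotation": [0, 0, 0], "hand": 0.5}
    - {"offset": [-0.6, 0, -0.7], "rotation": [0, 0, 0], "hand": 0}
    - {"offset": [-0.6, 0, -0.9], "rotation": [0, 0, 0], "hand": -1}
    - {"offset": [-0.6, 0, -0.9], "rotation": [0, 0, 0], "hand": -1}
    - {"offset": [-0.6, 0, -0.9], "rotation": [0, 0, 0], "hand": -1}

```text
t: 49.63
eef_pos: [0.5953, -0.3412, 0.2318]
tcp_rot: [0.161, 3.137, -0.001]
ft_force: [-0.2, -0.0, 0.6]
opening: 0.0566
```

```bash
python3 - <<'E'
from h import *
s=st()
a=snap('side','d32');b=snap('scene','s32');w=snap('wrist','w32')
c=optics.get_calibration('wrist'); pickle.dump(c,open('w32.pkl','wb'))
cv2.imwrite('pics/z32.png',np.hstack([cv2.resize(a[250:390,280:420],(400,400),interpolation=cv2.INTER_CUBIC),cv2.resize(w[0:260,190:450],(400,400),interpolation=cv2.INTER_CUBIC)]))
go([.487,.1473,.15])
E
```

```text
t 49.63 pos [ 0.5953 -0.3412  0.2318] rot [ 1.610e-01  3.137e+00 -1.000e-03] F [-0.2 -0.   0.6] op 0.0566 q [-0.69  0.64  0.87 -0.    1.63 -2.16]
offset [1.565 4.744 0.812] rotation [0. 0. 0.]
```

View pics/z32.png

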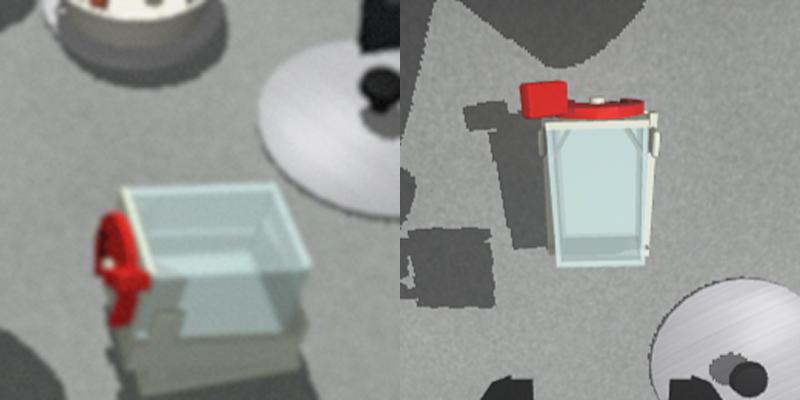

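The shaker now sits straight in the rest. Next, shut the cover.

Emit:
step_arm:
  moves:
    - {"offset": [0.313, 0.95, 0], "rotation": [0, 0, 0], "hand": -1}
    - {"offset": [0.313, 0.95, 0], "rotation": [0, 0, 0], "hand": -1}
    - {"offset": [0.313, 0.95, 0], "rotation": [0, 0, 0], "hand": -1}
    - {"offset": [0.313, 0.95, 0], "rotation": [0, 0, 0], "hand": -1}
    - {"offset": [0.313, 0.95, 0], "rotation": [0, 0, 0], "hand": -1}

```text
t: 50.2
eef_pos: [0.573, -0.243, 0.2311]
tcp_rot: [-0.16, -3.136, -0.001]
ft_force: [0.0, -1.1, 0.0]
opening: 0.0116
```

Emit:
step_arm:
  moves:
    - {"offset": [0.313, 0.95, 0], "rotation": [0, 0, 0], "hand": -1}
    - {"offset": [0.313, 0.95, 0], "rotation": [0, 0, 0], "hand": -1}
    - {"offset": [0.313, 0.95, 0], "rotation": [0, 0, 0], "hand": -1}
    - {"offset": [0.313, 0.95, 0], "rotation": [0, 0, 0], "hand": -1}

```text
t: 50.53
eef_pos: [0.5516, -0.1439, 0.2317]
tcp_rot: [-0.158, -3.137, -0.001]
ft_force: [0.6, 0.3, 0.1]
opening: 0.0002
```

Emit:
step_arm:
  moves:
    - {"offset": [0.313, 0.95, 0], "rotation": [0, 0, 0], "hand": -1}
    - {"offset": [0.313, 0.95, 0], "rotation": [0, 0, 0], "hand": -1}
    - {"offset": [0.313, 0.95, 0], "rotation": [0, 0, 0], "hand": -1}
    - {"offset": [0.313, 0.95, 0], "rotation": [0, 0, 0], "hand": -1}

```text
t: 50.87
eef_pos: [0.5307, -0.0469, 0.2318]
tcp_rot: [-0.158, -3.137, -0.0]
ft_force: [-0.7, 0.1, 0.6]
opening: 0.0004
```

Emit:
step_arm:
  moves:
    - {"offset": [0.313, 0.95, 0], "rotation": [0, 0, 0], "hand": -1}
    - {"offset": [0.313, 0.95, 0], "rotation": [0, 0, 0], "hand": -1}
    - {"offset": [0.313, 0.95, 0], "rotation": [0, 0, 0], "hand": -1}
    - {"offset": [0.313, 0.95, 0], "rotation": [0, 0, 0], "hand": -1}

```text
t: 51.2
eef_pos: [0.5098, 0.0503, 0.2317]
tcp_rot: [-0.159, -3.137, -0.0]
ft_force: [0.6, 0.4, 0.2]
opening: 0.0003
```

Emit:
step_arm:
  moves:
    - {"offset": [0.313, 0.95, 0], "rotation": [0, 0, 0], "hand": -1}
    - {"offset": [0.313, 0.95, 0], "rotation": [0, 0, 0], "hand": -1}
    - {"offset": [0.313, 0.95, 0], "rotation": [0, 0, 0], "hand": -1}
    - {"offset": [0.313, 0.95, 0], "rotation": [0, 0, 0], "hand": -1}
    - {"offset": [0.313, 0.95, 0], "rotation": [0, 0, 0], "hand": -1}
    - {"offset": [0.313, 0.95, 0], "rotation": [0, 0, 0], "hand": -1}

```text
t: 51.7
eef_pos: [0.4892, 0.1452, 0.2316]
tcp_rot: [0.165, 3.137, -0.001]
ft_force: [0.1, -0.1, -0.0]
opening: 0.0005
```

```bash
python3 - <<'E'
from h import *
s=st(); go([.487,.1473,.049])
w=snap('wrist','w33');b=snap('scene','s33');a=snap('side','d33')
E
```

```text
t 51.7 pos [0.4892 0.1452 0.2316] rot [ 1.650e-01  3.137e+00 -1.000e-03] F [ 0.1 -0.1 -0. ] op 0.0005 q [ 0.06  0.32  1.42 -0.    1.41 -1.41]
offset [0.024 0.019 1.826] rotation [0. 0. 0.]
```

View pics/s33.png

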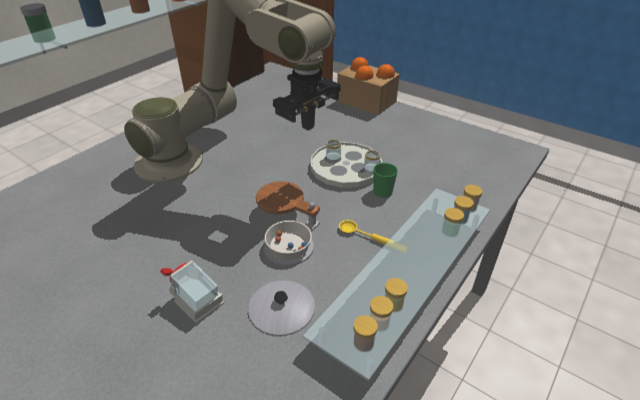

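View pics/d33.png

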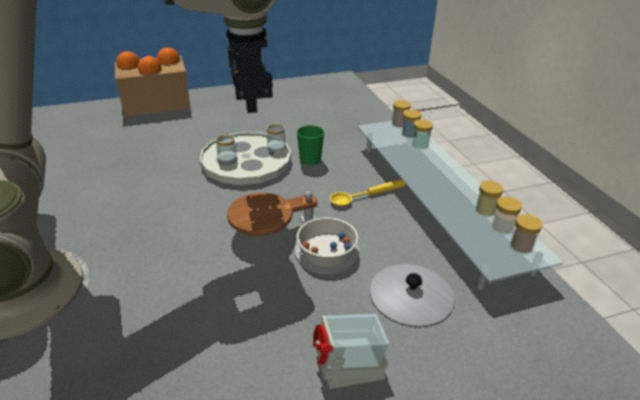

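Emit:
step_arm:
  moves:
    - {"offset": [0.02, 0.02, 0.4], "rotation": [0, 0, 0], "hand": -1}
    - {"offset": [0.02, 0.02, 0.8], "rotation": [0, 0, 0], "hand": -1}
    - {"offset": [0.02, 0.02, 1.0], "rotation": [0, 0, 0], "hand": -1}
    - {"offset": [0.02, 0.02, 1.0], "rotation": [0, 0, 0], "hand": -1}

```text
t: 52.18
eef_pos: [0.4845, 0.1485, 0.1282]
tcp_rot: [-0.163, -3.13, 0.002]
ft_force: [-0.2, 0.0, 0.1]
opening: 0.0004
```

Emit:
step_arm:
  moves:
    - {"offset": [0, 0, 0.3], "rotation": [0, 0, 0], "hand": -1}
    - {"offset": [0, 0, 0.6], "rotation": [0, 0, 0], "hand": -1}
    - {"offset": [0, 0, 0.82], "rotation": [0, 0, 0], "hand": -1}
    - {"offset": [0, 0, 0.82], "rotation": [0, 0, 0], "hand": -1}
    - {"offset": [0, 0, 0.82], "rotation": [0, 0, 0], "hand": -1}

```text
t: 52.6
eef_pos: [0.4869, 0.1491, 0.0508]
tcp_rot: [0.162, 3.137, -0.0]
ft_force: [0.1, 0.4, 0.3]
opening: 0.0007
```

Emit:
step_arm:
  moves:
    - {"offset": [0.05, -0.07, 0], "rotation": [0, 0, 0], "hand": -1}
    - {"offset": [0.11, -0.14, 0], "rotation": [0, 0, 0], "hand": -1}
    - {"offset": [0.16, -0.21, 0], "rotation": [0, 0, 0], "hand": -1}
    - {"offset": [0.2, -0.28, 0], "rotation": [0, 0, 0], "hand": -1}
    - {"offset": [0.24, -0.36, 0], "rotation": [0, 0, 0], "hand": -1}
    - {"offset": [0.27, -0.44, 0], "rotation": [0, 0, 0], "hand": -1}
    - {"offset": [0.3, -0.53, 0], "rotation": [0, 0, 0], "hand": -1}
    - {"offset": [0.32, -0.61, 0], "rotation": [0, 0, 0], "hand": -1}
    - {"offset": [0.34, -0.7, 0], "rotation": [0, 0, 0], "hand": -1}
    - {"offset": [0.35, -0.78, 0], "rotation": [0, 0, 0], "hand": -1}
    - {"offset": [0.36, -0.87, 0], "rotation": [0, 0, 0], "hand": -1}
    - {"offset": [0.36, -0.95, 0], "rotation": [0, 0, 0], "hand": -1}
    - {"offset": [0.36, -0.95, 0], "rotation": [0, 0, 0], "hand": -1}

```text
t: 53.68
eef_pos: [0.4405, 0.0574, 0.0498]
tcp_rot: [-0.163, -3.137, 0.0]
ft_force: [-0.2, 0.5, -0.2]
opening: 0.0004
```

```bash
python3 - <<'E'
from h import *
s=st(); go([.4412,.0561,.049])
b=snap('scene','s34');a=snap('side','d34')
E
```

```text
t 53.68 pos [0.4405 0.0574 0.0498] rot [-0.163 -3.137  0.   ] F [-0.2  0.5 -0.2] op 0.0004 q [-0.14  0.46  1.85 -0.    0.84 -1.6 ]
offset [-0.009 -0.012  0.008] rotation [0. 0. 0.]
```

View pics/d34.png

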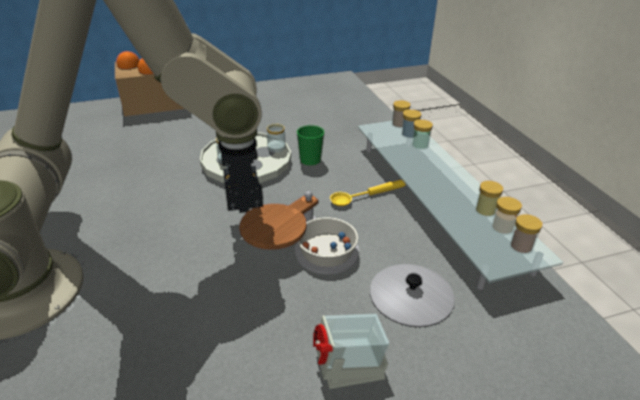

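Emit:
step_arm:
  moves:
    - {"offset": [0, -0.09, 0], "rotation": [0, 0, 0], "hand": -1}
    - {"offset": [-0.01, -0.18, 0], "rotation": [0, 0, 0], "hand": -1}
    - {"offset": [-0.02, -0.27, 0], "rotation": [0, 0, 0], "hand": -1}
    - {"offset": [-0.04, -0.35, 0], "rotation": [0, 0, 0], "hand": -1}
    - {"offset": [-0.07, -0.44, 0], "rotation": [0, 0, 0], "hand": -1}
    - {"offset": [-0.11, -0.52, 0], "rotation": [0, 0, 0], "hand": -1}
    - {"offset": [-0.15, -0.6, 0], "rotation": [0, 0, 0], "hand": -1}
    - {"offset": [-0.2, -0.68, 0], "rotation": [0, 0, 0], "hand": -1}
    - {"offset": [-0.25, -0.76, 0], "rotation": [0, 0, 0], "hand": -1}
    - {"offset": [-0.31, -0.83, 0], "rotation": [0, 0, 0], "hand": -1}
    - {"offset": [-0.37, -0.9, 0], "rotation": [0, 0, 0], "hand": -1}
    - {"offset": [-0.44, -0.96, 0], "rotation": [0, 0, 0], "hand": -1}
    - {"offset": [-0.44, -0.96, 0], "rotation": [0, 0, 0], "hand": -1}

```text
t: 54.87
eef_pos: [0.4759, -0.0427, 0.0499]
tcp_rot: [0.163, 3.136, -0.001]
ft_force: [-1.1, 0.3, 0.3]
opening: 0.0004
```

Emit:
step_arm:
  moves:
    - {"offset": [-0.08, -0.06, 0], "rotation": [0, 0, 0], "hand": -1}
    - {"offset": [-0.15, -0.11, 0], "rotation": [0, 0, 0], "hand": -1}
    - {"offset": [-0.21, -0.15, 0], "rotation": [0, 0, 0], "hand": -1}
    - {"offset": [-0.25, -0.18, 0], "rotation": [0, 0, 0], "hand": -1}
    - {"offset": [-0.28, -0.2, 0], "rotation": [0, 0, 0], "hand": -1}
    - {"offset": [-0.28, -0.2, 0], "rotation": [0, 0, 0], "hand": -1}
    - {"offset": [-0.28, -0.2, 0], "rotation": [0, 0, 0], "hand": -1}

```text
t: 55.45
eef_pos: [0.5004, -0.0641, 0.0499]
tcp_rot: [0.161, 3.137, -0.0]
ft_force: [0.2, 0.6, -0.4]
opening: 0.0001
```

```bash
python3 - <<'E'
from h import *
s=st(); go([.5061,-.0702,.049])
b=snap('scene','s35');a=snap('side','d35')
cv2.imwrite('pics/z35.png',np.hstack([cv2.resize(a[180:280,250:390],(400,286),interpolation=cv2.INTER_CUBIC),cv2.resize(b[180:280,220:360],(400,286),interpolation=cv2.INTER_CUBIC)]))
E
```

```text
t 55.45 pos [ 0.5004 -0.0641  0.0499] rot [ 0.161  3.137 -0.   ] F [ 0.2  0.6 -0.4] op 0.0001 q [-0.36  0.53  1.68 -0.    0.93 -1.83]
offset [-0.063 -0.055  0.009] rotation [0. 0. 0.]
```

View pics/z35.png

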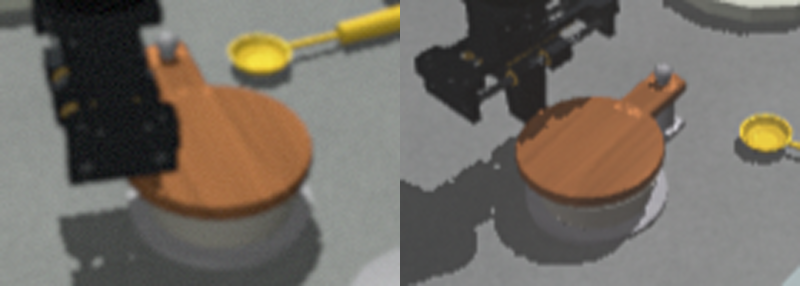

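Emit:
step_arm:
  moves:
    - {"offset": [-0.02, -0.01, 0], "rotation": [0, 0, 0], "hand": -1}
    - {"offset": [-0.04, -0.02, 0], "rotation": [0, 0, 0], "hand": -1}
    - {"offset": [-0.04, -0.02, 0], "rotation": [0, 0, 0], "hand": -1}

```text
t: 55.8
eef_pos: [0.5043, -0.0665, 0.0499]
tcp_rot: [0.161, 3.137, -0.0]
ft_force: [-0.8, -0.6, -0.7]
opening: 0.0006
```

Emit:
step_arm:
  moves:
    - {"offset": [-0.02, 0, 0], "rotation": [0, 0, 0], "hand": -1}
    - {"offset": [-0.03, 0, 0], "rotation": [0, 0, 0], "hand": -1}
    - {"offset": [-0.03, 0, 0], "rotation": [0, 0, 0], "hand": -1}

```text
t: 56.05
eef_pos: [0.5061, -0.0667, 0.0498]
tcp_rot: [-0.161, -3.135, -0.0]
ft_force: [-5.3, -1.5, 3.0]
opening: 0.0004
```

Emit:
step_arm:
  moves:
    - {"offset": [-0.02, 0, 0], "rotation": [0, 0, 0], "hand": -1}
    - {"offset": [-0.02, 0, 0], "rotation": [0, 0, 0], "hand": -1}
    - {"offset": [-0.02, 0, 0], "rotation": [0, 0, 0], "hand": -1}

```text
t: 56.3
eef_pos: [0.5063, -0.0667, 0.0497]
tcp_rot: [-0.16, -3.131, -0.0]
ft_force: [-13.8, -2.7, 7.5]
opening: 0.0005
```

The stop is reached (force 5 then 14 N with no further motion). Backing off and raising.

Emit:
step_arm:
  moves:
    - {"offset": [0.1, 0, 0], "rotation": [0, 0, 0], "hand": -1}
    - {"offset": [0.3, 0, 0], "rotation": [0, 0, 0], "hand": -1}
    - {"offset": [0.3, 0, -0.4], "rotation": [0, 0, 0], "hand": -1}
    - {"offset": [0.3, 0.3, -0.8], "rotation": [0, 0, 0], "hand": -1}
    - {"offset": [0.3, 0.6, -1.0], "rotation": [0, 0, 0], "hand": -1}
    - {"offset": [0.3, 0.6, -1.0], "rotation": [0, 0, 0], "hand": -1}
    - {"offset": [0.3, 0.6, -1.0], "rotation": [0, 0, 0], "hand": -1}

```text
t: 56.88
eef_pos: [0.486, -0.0032, 0.151]
tcp_rot: [0.157, 3.134, -0.001]
ft_force: [-0.4, -0.2, 0.3]
opening: 0.0001
```

Emit:
step_arm:
  moves:
    - {"offset": [0.3, 0.6, -0.7], "rotation": [0, 0, 0], "hand": -1}
    - {"offset": [0.3, 0.9, -0.9], "rotation": [0, 0, 0], "hand": -1}
    - {"offset": [0.3, 0.9, -0.9], "rotation": [0, 0, 0], "hand": -1}
    - {"offset": [0.3, 0.9, -0.9], "rotation": [0, 0, 0], "hand": -1}
    - {"offset": [0.3, 0.9, -0.9], "rotation": [0, 0, 0], "hand": -1}

```text
t: 57.3
eef_pos: [0.465, 0.0888, 0.24]
tcp_rot: [0.158, 3.136, -0.0]
ft_force: [0.3, -0.4, -0.4]
opening: 0.0004
```

```bash
python3 - <<'E'
from h import *
s=st()
b=snap('scene','s36');a=snap('side','d36');w=snap('wrist','w36')
cv2.imwrite('pics/z36.png',np.vstack([np.hstack([cv2.resize(a[180:280,250:390],(400,286),interpolation=cv2.INTER_CUBIC),cv2.resize(b[180:280,220:360],(400,286),interpolation=cv2.INTER_CUBIC)]),np.hstack([cv2.resize(a[110:200,190:330],(400,257),interpolation=cv2.INTER_CUBIC),cv2.resize(b[120:210,280:420],(400,257),interpolation=cv2.INTER_CUBIC)])]))
E
```

```text
t 57.3 pos [0.465  0.0888 0.24  ] rot [ 0.158  3.136 -0.   ] F [ 0.3 -0.4 -0.4] op 0.0004 q [-0.06  0.24  1.5  -0.    1.4  -1.53]
```

View pics/z36.png

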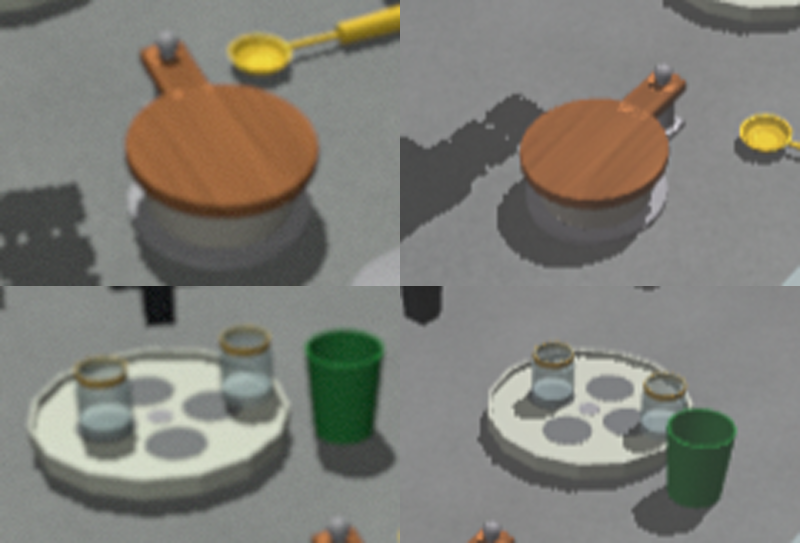

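View pics/w36.png

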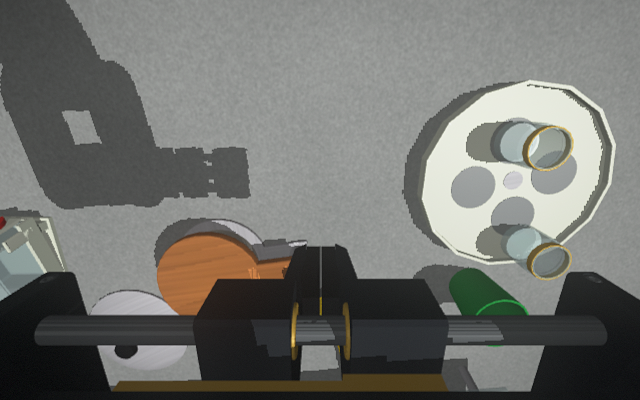

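```bash
python3 - <<'E'
from h import *
p,e=tri('side',(275.8,128.6),'scene',(372.4,154.3));print(p,e,np.linalg.norm(p[:2]-[.501,.328]))
p,e=tri('side',(190+102*.35,110+87*.35),'scene',(280+153*.35,120+68*.35));print(p,e,np.linalg.norm(p[:2]-[.501,.328]))
print(onz('side',(276.8,144),.022), onz('side',(275.8,128.6),.077))
E
```

```text
[0.5864384  0.34534422 0.07695417] 0.0010941771837715973 0.08718109202136626
[0.45196799 0.3255536  0.07458307] 0.001740651724133239 0.0490930034701984
[0.59121198 0.36023181 0.022     ] [0.58633683 0.34413109 0.077     ]
```

```bash
python3 - <<'E'
import cv2,numpy as np
a=cv2.imread('pics/scene0.png').astype(int);b=cv2.imread('pics/s36.png').astype(int)
c=cv2.imread('pics/s31.png').astype(int)
for n,(x0,x1,y0,y1) in dict(cup=(370,400,162,198),spoon=(335,408,216,254),lid=(245,318,278,334),dish=(255,322,200,265)).items():
    print(n,abs(a-b)[y0:y1,x0:x1].mean().round(2),abs(a-b)[y0:y1,x0:x1].max())
d=abs(c-b)[135:180,355:385];print('jar since s31',d.mean().round(2),d.max())
from h import *
for fn in('scene0','s36'):
    hsv=cv2.cvtColor(cv2.imread(f'pics/{fn}.png'),cv2.COLOR_BGR2HSV)
    m=cv2.inRange(hsv,(3,90,60),(16,230,255)); m[:190]=0;m[270:]=0;m[:,:240]=0;m[:,330:]=0
    M=cv2.moments(m); print(fn,M['m10']/M['m00'],M['m01']/M['m00'])
    m=cv2.inRange(hsv,(0,150,60),(4,255,255))|cv2.inRange(hsv,(172,150,60),(180,255,255)); m[:240]=0;ys,xs=np.nonzero(m);print(xs.mean(),ys.mean())
E
```

```text
cup 6.54 99
spoon 7.07 12
lid 7.68 12
dish 11.08 108
jar since s31 1.84 5
scene0 288.1226525821596 230.12206572769952
186.04054054054055 258.2567567567568
s36 289.52937754508434 230.83885980221058
169.6231884057971 269.7971014492754
```

```bash
python3 - <<'E'
from h import *
for fn in('scene0','s36'):
    hsv=cv2.cvtColor(cv2.imread(f'pics/{fn}.png'),cv2.COLOR_BGR2HSV); m=cv2.inRange(hsv,(55,120,30),(80,255,255))[150:210,360:410]; ys,xs=np.nonzero(m); print(xs.mean(),ys.mean(),len(xs))
print(r.close_job())
E
```

```text
22.65 23.9 20
23.464285714285715 23.607142857142858 28
the job is handed in; nothing more can be done
None
```

I carried out every step and handed the job in at about 57 s; no verdict was reported.

**What I did**
- **Jars:** only two were present. I stood both on carousel spots while the cover still lay over the dish.
- **Cover and dial:** I pushed the cover open until the dish was clear, then turned the dial to its stop. The tab measured a lean of about 0.8 rad, which is a dial angle of about 1.6.
- **Beads:** two came out on tilting and the rest bridged behind the mouth, so I shook the shaker sideways. All six (three brown, three blue) were then visible in the dish, and the shaker looked empty.
- **Shaker:** I laid it back in its rest. It sat about 0.055 rad askew, so I regrasped it, straightened it and checked it again in the wrist view.
- **Cover shut:** I pushed it back over the dish until it met its stop; contact there reached about 14 N.

**Last checks**
- **Knocked jar:** one jar was knocked from its spot mid-run and now stands about 87 mm from the carousel's centre, against the guard rim. Its height (77 mm at the neck ring) says it is upright on the plate, and it had not moved since. I left it there rather than handle it again.
- **Bystanders:** the spoon and the saucepan lid match the first picture. The cup's picture region differed from the first picture, where the knocked jar now shows beside it. My colour check of the cup used only 20–28 pixels, and they agreed to within 1 pixel.

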